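# Set the lap plate on its key and put the setting tools away

## Robot

A 7-joint arm with a two-finger parallel gripper is mounted at the origin on the work surface. World frame = base frame: x ahead of the robot, y to its left, z up, the work surface at z = 0. Lengths are in m, angles in degrees, forces in N, time in s.
With the tool pointing down it reaches from about 0.4 to 0.875 m from the base axis. Payload 6.5 kg.
Tool frame: the origin (TCP) lies between the finger pads; the fingertips stand 8 mm ahead of it and the grasp point (between the pads) lies 11 mm behind it; z points along the fingers, y is the direction in which the jaws open and shut (so a half turn about z gives the same grasp; the last joint's range is limited). The gripper opens to 85 mm and grips with 20 to 120 N. Pads are 22 mm wide; open, the fingers measure 114 mm over their backs; the gripper's body (76 mm by 85 mm) begins 54 mm behind the grasp point. The pads swing forward as they close: fully open they stand 13 mm farther back than shut.
Start: joints at [-74.611, 30.733, -0.252, 88.115, 0.149, 61.152, -4.079], TCP at [0.214, 0.614, 0.239] pointing down, gripper open.
Joint ranges: [-154.64, 154.64], [-21.42, 123.67], [-72.66, 72.17], [13.99, 137.28], [-74.86, 254.86], [10.95, 109.41], [-158.01, 158.01]. Speed limits (degrees/s): [136.94, 136.94, 180, 180, 180, 180, 180].

## Interface

Orientations are given as a 3x3 rotation matrix whose columns are the frame's x, y, z axes.
In Python, from rig import env, cams, ticket gives the robot as it stands.
- The arm moves only by the tool move_arm, never from a script. Its argument "commands" is a list that holds one entry, the list of rows, each a list of 7 numbers: the shift along the tool's x, y, z in m, then the turn, a rotation vector about the tool's x, y, z in rad, then the opening, from 0 (shut) to 1 (fully open). In form: [[[tx, ty, tz, wx, wy, wz, grip], ...]]. A call has 1 to 8 rows; each row shifts and turns the pose as measured when the row begins, along the tool's axes as they then stand; what a row does not reach is not made up. A row lasts 1/12 s, in which the tool goes at most 41.7 mm and 7.16 degrees, less where a joint would pass 70% of its speed; a pose out of reach is approached as far as the arm can. A call with a gripper value outside its range is refused whole. The fingers move at their own pace and stop on an object; "newtons" is the grip in N (left out, the last holds). Time passes only in rows, so rows that do not move let the fingers close. It gives the time, the measured TCP pose, the force and the opening at its end, in the units of the state.
- env.get_obs(): the state, without advancing time (a new reading comes with each control period).
- cams.camera(name): name is "scene" or "top"; returns the picture (400x640x3 uint8, red, green, blue); there is no depth.
- cams.camera_model(name): a dict with "vfov" (degrees; the focal length in pixels is half the picture's height over the tangent of half this angle, whatever the lens; pixels are square), "cx", "cy" (the principal point, pixels), "pose" (4x4, takes a point from camera to world coordinates). Camera axes: x right, y up, looking along -z (the intrinsics and any distortion apply to the point x, -y, -z); pixel columns grow to the right and rows downward; lengths in m; the calibration is good to about 2 mm. A picture is of the moment at which its call begins. camera_model takes no time and is no camera call.
- ticket.sign_off(): hands the job in, once; it reports no verdict.
The state is a dict: "t": time; "joints": joint angles; "qvel": joint speeds; "joint_efforts": joint torques, N m; "ee_pos": TCP position; "tool_rot": TCP orientation; "contact_force": force on the tool from outside, world axes, zero at the start; "moment": the same for the moment, N m; "gripper_width": finger opening in m.
Only numpy, scipy, OpenCV 4.12 (cv2) and the standard library are available. Lean on these libraries where they do the work, as an engineer would, in place of code of your own. Each camera call takes 0.05 s, during which the arm holds its last target.

## Task

The flat lap's plate has been left hung up on the spindle key: turn it by its hub until the keyway drops over the key and the plate sits fully home, then slip the brass spacer ring and after it the retaining cap over the spindle end, down onto the hub. Also put every setting tool that lies on the bench (there may be two to four) into its matching foam cutout, pressed fully down to the floor, in any order, and leave the brush, hammer and jar where they are.

Things in the scene. Friction and masses are not known exactly. Their poses are not given: they have to be found in the camera images.
- spindle: Sizes in mm. Fixed, locked upright steel spindle, 20 across, rising from a dark flange, 148 across, in a round pan on a grey machine. Origin on the axis at the seat (the flange top, on which the plate finally rests), about 70 above the bench; the tip is 70 above the origin, its last 5 tapered. The pan's rim, inner radius 83, is 6 above the seat.
- key (a point): Outer top end of the spindle's one brass key: 8 wide, it stands out of the shaft towards the spindle's own +x, to 15 from the axis, from the seat to 16 above it. This point: 15 from the axis, 16 above the seat. The plate hides the key; a brass line on the flange, outside the plate, points to it.
- plate: Lap plate: steel disc 120 across, 10 thick, with a round centre hub 46 across rising to 42 above the underside; 0.45 kg. Origin on its axis at the underside, z up. At the start it hangs on the spindle, resting on top of the key (origin 16 above the seat, leaning a little), turned 0.6 to 3.1 rad from fitting, either way. Home, its origin is at the seat and the spindle stands 28 out of it.
- keyway (a point): Outer top end of the keyway, a notch in the hub: 10 wide, to 16.5 from the axis (this point, 42 above the underside), cut the whole height of the 21.6 bore towards the plate's own +x. A black line on the disc leads to it. The plate drops when its +x points along the spindle's +x, within 0.06 rad. Grip the hub at any angle, turn, regrip as needed.
- spacer: Plain brass spacer ring, 46 across, bore 22.4, 14 high, 0.12 kg, lying flat on the bench. Origin on its axis at the underside. On the spindle it rests on top of the hub, its origin then 42 above the seat. Sizes in mm, as everywhere here.
- cap: Retaining cap: dark ribbed round knob, 45 across, 34 high, 0.15 kg, standing open end down on the bench. Origin on its axis at the underside. Bore 22.4 across, 22 deep, from below: it slips over the spindle end at any angle (no thread) and rests on the spacer, its origin then 56 above the seat.
- bar: Steel parallel bar, plain block 100 long (own y) by 30 wide (own x). Stands flat, 26 high, sides upright, about 0.25 kg. Origin: underside, at the grip point near the centre of mass; z up.
- square: Steel L-shaped setting square, arms 20 wide: long arm along own y from -50 to 40 (x -10 to 10), short arm from its +y end towards +x, up to x = 50 (y 20 to 40). Stands flat, 26 high, sides upright, about 0.25 kg. Origin: underside, at the grip point near the centre of mass; z up.
- tee: Dark steel T-shaped spanner, arms 20 wide: stem along own y from -50 to 20 (x -10 to 10), cross-piece x -30 to 30, y 20 to 40. Stands flat, 26 high, sides upright, about 0.25 kg. Origin: underside, at the grip point near the centre of mass; z up.
- gap: Steel C-shaped gap gauge: back along own y from -35 to 35, 20 wide (x -10 to 10); two arms 15 wide from its ends towards +x, to x = 45, 40 clear between them. Stands flat, 26 high, sides upright, about 0.25 kg. Origin: underside, at the grip point near the centre of mass; z up.
- tray: Fixed dark tray, 197 (own x) by 262 (own y), with a firm black foam insert, top 22 above the bench. Four cutouts, each 1.2 wider all round than its tool, 14 deep, blue floor: a seated tool stands 12 proud. A springy nib in each cutout's -x wall by the grip point holds the tool: it will not sink by itself, but needs a straight push of 4 to 18 N. Origin under its centre.
- slot_bar (a point): Centre of the cutout for the parallel bar: point on the cutout's floor, 8 above the bench, where that tool's origin lies when it is seated; the tool's axes then point as this point's (those of the tray).
- slot_square (a point): Centre of the cutout for the L-shaped square: point on the cutout's floor, 8 above the bench, where that tool's origin lies when it is seated; the tool's axes then point as this point's (those of the tray).
- slot_tee (a point): Centre of the cutout for the T-shaped spanner: point on the cutout's floor, 8 above the bench, where that tool's origin lies when it is seated; the tool's axes then point as this point's (those of the tray).
- slot_gap (a point): Centre of the cutout for the C-shaped gap gauge: point on the cutout's floor, 8 above the bench, where that tool's origin lies when it is seated; the tool's axes then point as this point's (those of the tray).
- brush: Wooden bench brush, 160 long, bystander. Not part of the job.
- hammer: Hammer lying down, bystander. Not part of the job.
- jar: Amber lidded jar, 64 diameter, 75 high, bystander. Not part of the job.
Not all that is in view belongs to the job. What is shaped like the gap but blue is not meant.

How it is judged (in metres and radians):
On the way, in this order (a step that is already met when the one before it is completed fails the run):
1. the plate has dropped over the key and sits home on the seat (z of plate in the frame of spindle below 0.003 m and horizontal distance between plate and spindle below 0.003 m and angle between plate's own z axis and vertical below 0.05 rad), for 0.2 s.
2. the spacer is over the spindle, down on the hub (all of step 1 and z of spacer in the frame of spindle between 0.037 and 0.045 m and horizontal distance between spacer and spindle below 0.004 m and angle between spacer's own z axis and vertical below 0.08 rad), for 0.2 s.
3. the cap is over the spindle end, down on the spacer (all of step 2 and z of cap in the frame of spindle between 0.051 and 0.059 m and horizontal distance between cap and spindle below 0.004 m and angle between cap's own z axis and vertical below 0.08 rad), for 0.2 s.
At the end, for the whole second after the job is handed in: Plate home on its seat (within 3 mm, upright), spacer on the hub and cap on the spacer, both over the spindle (within 3 mm in height, 4 mm sideways, upright), each tool present in its own cutout (within 4 mm sideways, 3 mm of the floor, level); all at rest and released (all of step 3 and linear speed of each of plate, spacer, cap, bar, square, tee, gap below 0.02 m/s and horizontal distance between bar and slot_bar below 0.004 m and z of bar in the frame of slot_bar below 0.003 m and angle between each of bar, square, tee, gap's own z axis and vertical below 0.08 rad and horizontal distance between square and slot_square below 0.004 m and z of square in the frame of slot_square below 0.003 m and horizontal distance between tee and slot_tee below 0.004 m and z of tee in the frame of slot_tee below 0.003 m and horizontal distance between gap and slot_gap below 0.004 m and z of gap in the frame of slot_gap below 0.003 m); the robot touches nothing.
It fails at once if the brush is shoved more than 6 cm from its place (distance of brush from where it was at the start of the episode above 0.06 m).
It fails at once if the hammer is shoved more than 6 cm from its place (distance of hammer from where it was at the start of the episode above 0.06 m).
It fails at once if the jar is shoved more than 6 cm from its place (distance of jar from where it was at the start of the episode above 0.06 m).
Of bar, square, tee, gap only 2 to 4 are there at a start; the rules pass over those that are not, and their reading is None.
At some moment in a run one of spacer, cap, bar, square, tee, gap may be knocked a few centimetres aside while the robot is not near it.
Once in a run the grip may slacken for a moment while it holds something.
It also fails if it takes over 210 s, if anything falls off the work surface, if the arm or the gripper's body presses on something with over 40 N, if the wrist force passes 120 N, or if a joint passes its speed limit or range.

## Working session

There is one attempt and no reset: what is moved stays moved. The work goes in short steps, Python scripts to look and compute and a tool call to move; the robot and the scene stay as the last step left them, time stands still between calls to the robot, and variables do not carry over. Pictures are saved under pics/ and viewed, and the job is handed in when it is done.

Besides the shell and the picture viewer there is one more tool, called as name(argument=value, ...), one argument or row to a line, values as JSON. move_arm: Moves the arm, as the interface text tells. Its arguments: {"type":"object","properties":{"commands":{"type":"array","items":{"type":"array","items":{"type":"array","items":{"type":"number"}}}},"newtons":{"type":"number"}},"required":["commands"]}

```bash
ls && mkdir -p pics && python3 - <<'E'
from rig import env, cams, ticket
import cv2
o=env.get_obs()
for k,v in o.items(): print(k,v)
for n in("scene","top"):
    m=cams.camera_model(n); print(n,m)
    im=cams.camera(n); cv2.imwrite(f"pics/{n}0.png",im[:,:,::-1])
E
```

```text
pics
t 0.0
joints [-74.61093565  30.77785764  -0.25442413  88.17173755   0.14918602
  61.15164341  -4.07937284]
qvel [ 0.04876562 -0.03015951  0.02241483  0.01263069 -0.00552219  0.12489797
 -0.05657081]
joint_efforts [-6.56302582e-04 -5.83414829e+01  1.04839504e+00 -2.59113765e+01
  1.23123487e-02  9.59519501e-03 -1.13423489e-06]
ee_pos [0.2133818  0.61331322 0.23840191]
tool_rot [[-9.44504697e-01  3.28497599e-01 -4.52784362e-04]
 [ 3.28497884e-01  9.44503173e-01 -1.70199636e-03]
 [-1.31445448e-04 -1.75628226e-03 -9.99998449e-01]]
contact_force [-1.69956342 -0.0999486   0.34515812]
moment [-0.01725669 -0.02091804 -0.05553219]
gripper_width 0.08502580797068603
scene {'vfov': 46.85481992447539, 'cx': 318.89997346718644, 'cy': 198.8620579236191, 'pose': array([[ 0.70774699, -0.41741879,  0.56996119,  1.16138035],
       [ 0.70646455,  0.41980373, -0.56980055, -0.63993251],
       [-0.00142638,  0.805932  ,  0.5920064 ,  0.76275212],
       [ 0.        ,  0.        ,  0.        ,  1.        ]])}
top {'vfov': 56.18939926887666, 'cx': 319.52853787690543, 'cy': 199.3444395004424, 'pose': array([[ 0.00358855,  0.98386561, -0.1788731 ,  0.34897345],
       [-0.99998624,  0.00421496,  0.00312207, -0.00112778],
       [ 0.00382564,  0.17885943,  0.9838672 ,  1.10741296],
       [ 0.        ,  0.        ,  0.        ,  1.        ]])}
```

```bash
python3 - <<'E'
import cv2
t=cv2.imread("pics/top0.png"); s=cv2.imread("pics/scene0.png")
def crop(im,x,y,w,h,k,n): cv2.imwrite(n,cv2.resize(im[y:y+h,x:x+w],None,fx=k,fy=k,interpolation=cv2.INTER_CUBIC))
crop(t,280,85,100,75,8,"pics/tA.png") 
crop(t,280,160,100,95,6,"pics/tB.png")
crop(t,180,170,105,80,7,"pics/tC.png")
crop(t,375,165,110,100,6,"pics/tD.png")
crop(s,140,225,150,120,5,"pics/sD.png")
E
cat > h.py <<'E'
import numpy as np, cv2
from rig import env, cams, ticket
def K(n):
    m=cams.camera_model(n); f=200/np.tan(np.radians(m['vfov']/2))
    return f,m['cx'],m['cy'],m['pose']
def proj(n,P):
    f,cx,cy,T=K(n); P=np.atleast_2d(P); p=(P-T[:3,3])@T[:3,:3]
    return np.stack([cx+f*p[:,0]/-p[:,2], cy-f*p[:,1]/-p[:,2]],1)
def ray(n,u):
    f,cx,cy,T=K(n); d=T[:3,:3]@np.array([(u[0]-cx)/f,-(u[1]-cy)/f,-1]); return T[:3,3],d/np.linalg.norm(d)
def unp(n,u,z):
    o,d=ray(n,u); return o+d*(z-o[2])/d[2]
def tri(ut,us):
    o1,d1=ray("top",ut);o2,d2=ray("scene",us)
    A=np.stack([d1,-d2],1); s=np.linalg.lstsq(A,o2-o1,rcond=None)[0]
    a=o1+s[0]*d1;b=o2+s[1]*d2
    return (a+b)/2,np.linalg.norm(a-b)
def snap(n,name):
    im=cams.camera(n); cv2.imwrite(f"pics/{name}.png",im[:,:,::-1]); return im
def crop(n,x,y,w,h,k,name,im=None):
    if im is None: im=cams.camera(n)
    cv2.imwrite(f"pics/{name}.png",cv2.resize(im[y:y+h,x:x+w,::-1],None,fx=k,fy=k,interpolation=cv2.INTER_CUBIC)); return im
def plan(x=None,y=None,z=None,yaw=None,grip=1.0,step=0.04,show=True):
    """yaw: angle (deg) of tool y axis (jaw) in world, tool pointing down; any multiple of 180 chosen nearest"""
    o=env.get_obs(); p=np.array(o['ee_pos']);R=np.array(o['tool_rot'])
    t=np.array([p[i] if v is None else v for i,v in enumerate((x,y,z))])
    cy=np.degrees(np.arctan2(R[1,1],R[0,1]))
    dy=0 if yaw is None else (yaw-cy+90)%180-90
    a=np.radians(cy+dy); Y=np.array([np.cos(a),np.sin(a),0]);Z=np.array([0,0,-1.]);X=np.cross(Y,Z)
    Rt=np.stack([X,Y,Z],1)
    d=R.T@(t-p); w=cv2.Rodrigues(R.T@Rt)[0][:,0]
    print("pos",p.round(4),"yaw",round(cy,2),"-> d_tool(m)",d.round(4),"w",w.round(4),"rows>=",int(np.ceil(np.linalg.norm(d)/step)),int(np.ceil(np.degrees(np.linalg.norm(w))/7)))
    return d,w
def st():
    o=env.get_obs();R=o['tool_rot']
    print("t",round(o['t'],2),"p",np.round(o['ee_pos'],4),"yaw",round(np.degrees(np.arctan2(R[1,1],R[0,1])),2),"tilt",np.round(R[:2,2],4),"F",np.round(o['contact_force'],1),"M",np.round(o['moment'],2),"w",round(o['gripper_width'],4),"j",np.round(o['joints'],1))
E
python3 - <<'E'
from h import *
def cr(x0,y0,k,x,y): return (x0+(x+.5)/k-.5,y0+(y+.5)/k-.5)
print("tip",unp("top",cr(375,165,6,345,265),.14))
print("tip tri",tri(cr(375,165,6,345,265),cr(140,225,5,347,88)))
print("plate outer centre z96(16+10+70)",unp("top",cr(375,165,6,318,277),.096))
print("rim c", unp("top",cr(375,165,6,304,283),.076))
print("key line",unp("top",cr(375,165,6,350,147),.07),unp("scene",cr(140,225,5,405,310),.07))
print("black outer",unp("top",cr(375,165,6,200,212),.096),"in",unp("top",cr(375,165,6,272,252),.096))
print("black scene",unp("scene",cr(140,225,5,503,130),.096),unp("scene",cr(140,225,5,415,150),.096))
print("notch",unp("top",cr(375,165,6,308,254),.128))
print("post",tri(cr(375,165,6,535,85),cr(140,225,5,285,262)),tri(cr(375,165,6,483,145),cr(140,225,5,268,343)),unp("scene",cr(140,225,5,293,470),.06))
E
```

```text
tip [ 0.50111173 -0.29868926  0.14      ]
tip tri (array([ 0.50244718, -0.29962159,  0.13453567]), np.float64(0.0017495800243963469))
plate outer centre z96(16+10+70) [ 0.5024506 -0.2996379  0.096    ]
rim c [ 0.50264333 -0.29890121  0.076     ]
key line [ 0.56849114 -0.325412    0.07      ] [ 0.5649344  -0.32415757  0.07      ]
black outer [ 0.53229733 -0.24702484  0.096     ] in [ 0.51389333 -0.27918385  0.096     ]
black scene [ 0.532022   -0.24669797  0.096     ] [ 0.51573772 -0.28024052  0.096     ]
notch [ 0.50784749 -0.28626482  0.128     ]
post (array([ 0.58122704, -0.38008987,  0.15020902]), np.float64(0.006246915669804923)) (array([ 0.56372788, -0.38085612,  0.0940662 ]), np.float64(0.0034232512156282344)) [ 0.59374769 -0.39755989  0.06      ]
```

```bash
python3 - <<'E'
from h import *
def cr(x0,y0,k,x,y): return (x0+(x+.5)/k-.5,y0+(y+.5)/k-.5)
for lab,u in (("kink",(268,343)),("top",(285,262)),("base",(293,470))):
    for z in (0,.03,.06,.08,.1,.12,.15,.18):
        P=unp("scene",cr(140,225,5,*u),z); print(lab,P.round(3),proj("top",P).round(1))
print(unp("top",cr(375,165,6,490,50),.06),unp("top",cr(375,165,6,45,60),.06),unp("top",cr(375,165,6,65,545),.06),unp("top",cr(375,165,6,530,545),.06))
E
python3 - <<'E'
import cv2
t=cv2.imread("pics/top0.png"); s=cv2.imread("pics/scene0.png")
def crop(im,x,y,w,h,k,n): cv2.imwrite(n,cv2.resize(im[y:y+h,x:x+w],None,fx=k,fy=k,interpolation=cv2.INTER_CUBIC))
crop(t,440,160,55,40,14,"pics/tE.png") 
crop(s,160,265,80,60,10,"pics/sE.png") 
E
```

```text
kink [ 0.478 -0.346 -0.   ] [[434.2 223.7]]
kink [ 0.505 -0.357  0.03 ] [[440.9 213.3]]
kink [ 0.532 -0.369  0.06 ] [[447.8 202.5]]
kink [ 0.55  -0.377  0.08 ] [[452.6 194.9]]
kink [ 0.568 -0.384  0.1  ] [[457.6 187.2]]
kink [ 0.586 -0.392  0.12 ] [[462.8 179.2]]
kink [ 0.613 -0.404  0.15 ] [[470.8 166.7]]
kink [ 0.639 -0.415  0.18 ] [[479.2 153.5]]
top [ 0.442 -0.314  0.   ] [[423.9 235.9]]
top [ 0.47  -0.326  0.03 ] [[430.8 225.3]]
top [ 0.498 -0.339  0.06 ] [[438.  214.1]]
top [ 0.517 -0.348  0.08 ] [[443.  206.4]]
top [ 0.536 -0.356  0.1  ] [[448.1 198.4]]
top [ 0.555 -0.365  0.12 ] [[453.4 190.2]]
top [ 0.583 -0.378  0.15 ] [[461.7 177.4]]
top [ 0.612 -0.391  0.18 ] [[470.4 163.9]]
base [ 0.545 -0.377  0.   ] [[443.4 201.5]]
base [ 0.57  -0.387  0.03 ] [[449.8 191.6]]
base [ 0.594 -0.398  0.06 ] [[456.5 181.3]]
base [ 0.61  -0.404  0.08 ] [[461.2 174.1]]
base [ 0.626 -0.411  0.1  ] [[466.  166.7]]
base [ 0.642 -0.418  0.12 ] [[471.  159.1]]
base [ 0.666 -0.429  0.15 ] [[478.7 147.2]]
base [ 0.691 -0.439  0.18 ] [[486.9 134.6]]
[ 0.61851697 -0.39828732  0.06      ] [ 0.61260079 -0.18422393  0.06      ] [ 0.38242279 -0.1874042   0.06      ] [ 0.38321948 -0.40224557  0.06      ]
```

```bash
cat >> h.py <<'E'
def rows(x=None,y=None,z=None,yaw=None,grip=1.0,vmax=0.038,wmax=6.5,n=None,long=False):
    o=env.get_obs(); p=np.array(o['ee_pos']);R=np.array(o['tool_rot'])
    t=np.array([p[i] if v is None else v for i,v in enumerate((x,y,z))])
    cy=np.degrees(np.arctan2(R[1,1],R[0,1]))
    dy=0 if yaw is None else ((yaw-cy+90)%180-90 if not long else yaw-cy)
    N=n or max(1,int(np.ceil(max(np.linalg.norm(t-p)/vmax,abs(dy)/wmax))))
    out=[];P=p.copy();Rc=R.copy()
    for k in range(1,N+1):
        a=np.radians(cy+dy*k/N);Y=np.array([np.cos(a),np.sin(a),0]);Z=np.array([0,0,-1.]);X=np.cross(Y,Z)
        Rt=np.stack([X,Y,Z],1); T=p+(t-p)*k/N
        d=(Rc.T@(T-P)).round(3 if N>1 and k<N else 4); w=cv2.Rodrigues(Rc.T@Rt)[0][:,0].round(3)
        out.append([*map(float,d),*map(float,w),grip]); P=P+Rc@d; Rc=Rc@cv2.Rodrigues(w)[0]
    print(N,"rows; yaw",round(cy,1),"->",round(cy+dy,1))
    for i in range(0,N,8): print(str(out[i:i+8]).replace(" ",""))
E
python3 -c "
from h import *
rows(.45,.30,.26,yaw=40)"
```

```text
11 rows; yaw 70.8 -> 40.0
[[-0.03,-0.02,-0.002,-0.002,0.0,0.049,1.0],[-0.03,-0.018,-0.002,0.0,0.0,0.049,1.0],[-0.032,-0.017,-0.002,0.0,0.0,0.049,1.0],[-0.032,-0.015,-0.002,0.0,0.0,0.049,1.0],[-0.033,-0.014,-0.002,0.0,0.0,0.048,1.0],[-0.034,-0.012,-0.002,0.0,0.0,0.049,1.0],[-0.034,-0.011,-0.002,0.0,0.0,0.049,1.0],[-0.034,-0.008,-0.002,0.0,0.0,0.049,1.0]]
[[-0.035,-0.007,-0.002,0.0,0.0,0.049,1.0],[-0.036,-0.006,-0.002,0.0,-0.0,0.049,1.0],[-0.0351,-0.0032,-0.0015,0.0,-0.0,0.049,1.0]]
```

move_arm(
  commands=[
    [[-0.03, -0.02, -0.002, -0.002, 0, 0.049, 1], [-0.03, -0.018, -0.002, 0, 0, 0.049, 1], [-0.032, -0.017, -0.002, 0, 0, 0.049, 1], [-0.032, -0.015, -0.002, 0, 0, 0.049, 1], [-0.033, -0.014, -0.002, 0, 0, 0.049, 1], [-0.034, -0.012, -0.002, 0, 0, 0.049, 1], [-0.034, -0.011, -0.002, 0, 0, 0.049, 1], [-0.034, -0.008, -0.002, 0, 0, 0.049, 1]],
  ],
)

```text
t: 0.77
ee_pos: [0.3811, 0.3821, 0.2495]
tool_rot: [[-0.748, 0.664, -0.009], [0.664, 0.748, -0.001], [0.006, -0.006, -1.0]]
contact_force: [0.4, -0.3, 0.4]
gripper_width: 0.0852
```

move_arm(
  commands=[
    [[-0.035, -0.007, -0.002, 0, 0, 0.049, 1], [-0.036, -0.006, -0.002, 0, 0, 0.049, 1], [-0.035, -0.003, -0.002, 0, 0, 0.049, 1]],
  ],
)

```text
t: 1.02
ee_pos: [0.4473, 0.291, 0.2547]
tool_rot: [[-0.637, 0.771, -0.01], [0.771, 0.637, -0.001], [0.005, -0.008, -1.0]]
contact_force: [0.9, 0.8, 0.8]
gripper_width: 0.0856
```

```bash
python3 -c "
from h import *
st()
rows(.502,-.299,.22,yaw=10)"
```

```text
t 1.02 p [0.4473 0.291  0.2547] yaw 39.56 tilt [-0.0098 -0.0015] F [0.9 0.8 0.8] M [ 0.02 -0.05 -0.02] w 0.0856 j [-47.9  18.8  12.7 105.1  -5.1  57.1   6.5]
16 rows; yaw 39.6 -> 10.0
[[-0.031,-0.021,0.002,-0.009,-0.005,0.032,1.0],[-0.031,-0.02,0.002,0.0,0.0,0.032,1.0],[-0.032,-0.019,0.003,0.0,0.0,0.033,1.0],[-0.032,-0.017,0.002,0.0,0.0,0.032,1.0],[-0.033,-0.017,0.002,0.0,-0.0,0.032,1.0],[-0.034,-0.016,0.002,0.0,-0.0,0.032,1.0],[-0.034,-0.014,0.002,0.0,-0.0,0.033,1.0],[-0.034,-0.014,0.002,0.0,-0.0,0.032,1.0]]
[[-0.035,-0.012,0.002,0.0,-0.0,0.032,1.0],[-0.036,-0.011,0.003,0.0,-0.0,0.032,1.0],[-0.035,-0.01,0.002,0.0,-0.0,0.033,1.0],[-0.036,-0.009,0.002,0.0,-0.0,0.032,1.0],[-0.036,-0.008,0.002,0.0,-0.0,0.032,1.0],[-0.037,-0.007,0.002,0.0,-0.0,0.032,1.0],[-0.036,-0.005,0.002,0.0,-0.0,0.033,1.0],[-0.0372,-0.0043,0.0026,0.0,-0.0,0.032,1.0]]
```

move_arm(
  commands=[
    [[-0.031, -0.021, 0.002, -0.009, -0.005, 0.032, 1], [-0.031, -0.02, 0.002, 0, 0, 0.032, 1], [-0.032, -0.019, 0.003, 0, 0, 0.033, 1], [-0.032, -0.017, 0.002, 0, 0, 0.032, 1], [-0.033, -0.017, 0.002, 0, 0, 0.032, 1], [-0.034, -0.016, 0.002, 0, 0, 0.032, 1], [-0.034, -0.014, 0.002, 0, 0, 0.033, 1], [-0.034, -0.014, 0.002, 0, 0, 0.032, 1]],
  ],
)

```text
t: 1.68
ee_pos: [0.4743, -0.0176, 0.2367]
tool_rot: [[-0.405, 0.914, 0.004], [0.914, 0.405, 0.002], [-0.0, 0.004, -1.0]]
contact_force: [0.9, 0.9, -0.3]
gripper_width: 0.0854
```

move_arm(
  commands=[
    [[-0.035, -0.012, 0.002, 0, 0, 0.032, 1], [-0.036, -0.011, 0.003, 0, 0, 0.032, 1], [-0.035, -0.01, 0.002, 0, 0, 0.033, 1], [-0.036, -0.009, 0.002, 0, 0, 0.032, 1], [-0.036, -0.008, 0.002, 0, 0, 0.032, 1], [-0.037, -0.007, 0.002, 0, 0, 0.032, 1], [-0.036, -0.005, 0.002, 0, 0, 0.033, 1], [-0.037, -0.004, 0.003, 0, 0, 0.032, 1]],
  ],
)

```text
t: 2.35
ee_pos: [0.4933, -0.3265, 0.2161]
tool_rot: [[-0.148, 0.989, 0.002], [0.989, 0.148, 0.004], [0.004, 0.003, -1.0]]
contact_force: [1.3, -0.5, 0.4]
gripper_width: 0.0855
```

```bash
python3 -c "
from h import *
st()
rows(.502,-.299,.18,yaw=10)"
```

```text
t 2.35 p [ 0.4933 -0.3265  0.2161] yaw 8.5 tilt [0.0024 0.0041] F [ 1.3 -0.5  0.4] M [ 0.01 -0.05 -0.02] w 0.0855 j [  6.5  29.1  31.3 100.  -18.1  55.9  53.4]
2 rows; yaw 8.5 -> 10.0
[[0.013,0.006,0.018,0.003,-0.004,-0.013,1.0],[0.0128,0.0068,0.0182,-0.0,0.0,-0.013,1.0]]
```

move_arm(
  commands=[
    [[0.013, 0.006, 0.018, 0.003, -0.004, -0.013, 1], [0.013, 0.007, 0.018, 0, 0, -0.013, 1], [0, 0, 0, 0, 0, 0, 1]],
  ],
)

```text
t: 2.6
ee_pos: [0.4987, -0.3127, 0.1789]
tool_rot: [[-0.156, 0.988, -0.001], [0.988, 0.156, -0.01], [-0.009, -0.002, -1.0]]
contact_force: [-1.3, 0.3, -0.7]
gripper_width: 0.0855
```

```bash
python3 -c "
from h import *
st()
crop('scene',130,205,160,120,5,'s1'); 
rows(.502,-.299,.110,yaw=10,n=3)"
```

```text
t 2.6 p [ 0.4987 -0.3127  0.1789] yaw 8.95 tilt [-0.0006 -0.0095] F [-1.3  0.3 -0.7] M [ 0.07  0.02 -0.  ] w 0.0855 j [  5.4  31.4  30.1 102.3 -19.   51.1  52.9]
3 rows; yaw 8.9 -> 10.0
[[0.005,0.002,0.023,-0.001,0.011,-0.006,1.0],[0.005,0.002,0.024,-0.0,-0.0,-0.007,1.0],[0.0044,0.0017,0.0234,-0.0,-0.0,-0.006,1.0]]
```

move_arm(
  commands=[
    [[0.014, 0.005, 0, -0.001, 0.011, -0.02, 1], [0, 0, 0, 0, 0, 0, 1], [0, 0, 0, 0, 0, 0, 1]],
  ],
)

```text
t: 2.9
ee_pos: [0.5018, -0.2985, 0.1822]
tool_rot: [[-0.177, 0.984, 0.0], [0.984, 0.177, 0.001], [0.001, 0.001, -1.0]]
contact_force: [0.6, -0.3, 1.5]
gripper_width: 0.0851
```

```bash
python3 -c "
from h import *
st()
rows(.502,-.299,.110,yaw=10,n=4)"
```

```text
t 2.9 p [ 0.5018 -0.2985  0.1822] yaw 10.17 tilt [0.0004 0.0007] F [ 0.6 -0.3  1.5] M [-0.06 -0.02  0.  ] w 0.0851 j [  4.6  30.7  29.7 102.7 -18.9  51.6  52.9]
4 rows; yaw 10.2 -> 10.0
[[-0.0,0.0,0.018,0.001,-0.001,0.001,1.0],[-0.0,0.0,0.018,-0.0,0.0,0.0,1.0],[-0.0,0.0,0.018,-0.0,0.0,0.001,1.0],[-0.0005,0.0001,0.0182,-0.0,0.0,0.001,1.0]]
```

move_arm(
  commands=[
    [[0, 0, 0.018, 0, 0, 0, 1], [0, 0, 0.018, 0, 0, 0, 1], [0, 0, 0.018, 0, 0, 0, 1], [0, 0, 0.016, 0, 0, 0, 1], [0, 0, 0.002, 0, 0, 0, 1]],
  ],
  newtons=40,
)

```text
t: 3.32
ee_pos: [0.5068, -0.2987, 0.1144]
tool_rot: [[-0.181, 0.983, 0.012], [0.984, 0.181, -0.003], [-0.005, 0.011, -1.0]]
contact_force: [-1.2, 0.0, -0.8]
gripper_width: 0.0854
```

```bash
python3 -c "
from h import *
st()
crop('scene',130,205,160,120,5,'s2'); 
rows(.502,-.299,.110,yaw=10,n=1)"
```

```text
t 3.32 p [ 0.5068 -0.2987  0.1144] yaw 10.41 tilt [ 0.0121 -0.0026] F [-1.2  0.  -0.8] M [-0.03  0.1  -0.01] w 0.0854 j [  6.9  36.1  26.5 104.7 -22.7  43.7  55.8]
1 rows; yaw 10.4 -> 10.0
[[0.001,-0.0052,0.0052,0.012,0.005,0.007,1.0]]
```

move_arm(
  commands=[
    [[0.001, -0.005, 0.005, 0.012, 0.005, 0.007, 1], [0, 0, 0, 0, 0, 0, 1], [0, 0, 0, 0, 0, 0, 1]],
  ],
)

```text
t: 3.62
ee_pos: [0.5033, -0.2999, 0.1129]
tool_rot: [[-0.173, 0.985, 0.003], [0.985, 0.173, -0.002], [-0.002, 0.002, -1.0]]
contact_force: [-0.2, -0.0, -0.8]
gripper_width: 0.0851
```

```bash
python3 -c "
from h import *
st()
rows(.502,-.299,.110,yaw=10,n=1)"
```

```text
t 3.62 p [ 0.5033 -0.2999  0.1129] yaw 9.96 tilt [ 0.0026 -0.0018] F [-0.2 -0.  -0.8] M [ 0.03 -0.02  0.01] w 0.0851 j [  6.9  36.4  26.8 104.7 -22.5  44.1  55.5]
1 rows; yaw 10.0 -> 10.0
[[0.0012,-0.0011,0.0029,0.002,0.002,-0.001,1.0]]
```

move_arm(
  commands=[
    [[0.001, -0.001, 0.003, 0, 0, 0, 0], [0, 0, 0, 0, 0, 0, 0], [0, 0, 0, 0, 0, 0, 0], [0, 0, 0, 0, 0, 0, 0], [0, 0, 0, 0, 0, 0, 0], [0, 0, 0, 0, 0, 0, 0]],
  ],
  newtons=30,
)

```text
t: 4.12
ee_pos: [0.5033, -0.2996, 0.1122]
tool_rot: [[-0.173, 0.985, 0.006], [0.985, 0.173, -0.003], [-0.004, 0.006, -1.0]]
contact_force: [0.6, 0.5, -1.6]
gripper_width: 0.0446
```

```bash
python3 -c "
from h import *
st()
crop('scene',130,205,160,120,5,'s3'); 
"
```

```text
t 4.12 p [ 0.5033 -0.2996  0.1122] yaw 9.97 tilt [ 0.0064 -0.0032] F [ 0.6  0.5 -1.6] M [-0.03 -0.07 -0.01] w 0.0446 j [  6.9  36.3  26.6 104.9 -22.7  43.6  55.6]
```

move_arm(
  commands=[
    [[0, 0, 0, 0, 0, 0.1, 0], [0, 0, 0, 0, 0, 0.1, 0], [0, 0, 0, 0, 0, 0.1, 0], [0, 0, 0, 0, 0, 0.1, 0], [0, 0, 0, 0, 0, 0.1, 0], [0, 0, 0, 0, 0, 0, 0]],
  ],
)

```text
t: 4.67
ee_pos: [0.5038, -0.2993, 0.1122]
tool_rot: [[0.341, 0.94, 0.007], [0.94, -0.341, -0.002], [0.0, 0.008, -1.0]]
contact_force: [-0.4, -0.1, 0.2]
gripper_width: 0.0452
```

```bash
python3 -c "
from h import *
st()
rows(.5028,-.2993,.1115,yaw=-71.8,long=True,wmax=5)
"
```

```text
t 4.67 p [ 0.5038 -0.2993  0.1122] yaw -19.96 tilt [ 0.0072 -0.0023] F [-0.4 -0.1  0.2] M [-0.02  0.   -0.01] w 0.0452 j [  1.7  38.2  34.3 105.2 -29.6  45.3  31.5]
11 rows; yaw -20.0 -> -71.8
[[-0.0,-0.0,0.0,0.008,-0.001,0.082,1.0],[-0.0,-0.0,0.0,-0.0,0.0,0.083,1.0],[-0.0,-0.0,0.0,-0.0,0.001,0.082,1.0],[-0.0,-0.0,0.0,-0.0,-0.0,0.082,1.0],[-0.0,-0.0,0.0,-0.0,-0.0,0.082,1.0],[-0.0,-0.0,0.0,-0.001,-0.0,0.083,1.0],[-0.0,-0.0,0.0,0.0,-0.0,0.082,1.0],[-0.001,-0.0,0.0,0.0,-0.0,0.082,1.0]]
[[0.0,-0.001,0.001,0.0,-0.0,0.082,1.0],[0.0,0.0,-0.0,0.0,-0.001,0.083,1.0],[0.0002,0.0004,-0.0003,0.0,0.0,0.082,1.0]]
```

move_arm(
  commands=[
    [[0, 0, 0, 0.008, 0, 0.1, 0], [0, 0, 0, 0, 0, 0.1, 0], [0, 0, 0, 0, 0, 0.1, 0], [0, 0, 0, 0, 0, 0.1, 0], [0, 0, 0, 0, 0, 0.1, 0], [0, 0, 0, 0, 0, 0.1, 0], [0, 0, 0, 0, 0, 0.1, 0], [0, 0, 0, 0, 0, 0, 0]],
  ],
)

```text
t: 5.33
ee_pos: [0.5038, -0.2993, 0.112]
tool_rot: [[0.87, 0.493, -0.001], [0.493, -0.87, 0.001], [-0.0, -0.001, -1.0]]
contact_force: [-0.6, -0.1, 0.0]
gripper_width: 0.0448
```

```bash
python3 -c "
from h import *
st()
rows(.5028,-.2993,.1115,yaw=-71.8,long=True,wmax=5)
crop('scene',130,205,160,120,5,'s4'); 
crop('top',375,165,110,100,6,'t4'); 
"
```

```text
t 5.33 p [ 0.5038 -0.2993  0.112 ] yaw -60.44 tilt [-0.001   0.0011] F [-0.6 -0.1  0. ] M [-0.11 -0.06  0.06] w 0.0448 j [ -4.8  42.1  44.5 105.1 -38.5  49.1  -1.6]
3 rows; yaw -60.4 -> -71.8
[[-0.0,-0.0,0.0,-0.001,0.0,0.066,1.0],[-0.001,-0.0,0.0,-0.0,0.0,0.066,1.0],[0.0001,-0.0004,0.0005,-0.0,0.0,0.066,1.0]]
```

```bash
python3 -c "
from h import *
c=np.array([.5025,-.299])
for u,z in (((479,346),.096),((437,299),.096),((458,415),.07),((450,400),.07)):
    P=unp('scene',(130+(u[0]+.5)/5-.5,205+(u[1]+.5)/5-.5),z); d=P[:2]-c; print(P,np.degrees(np.arctan2(d[1],d[0])),np.hypot(*d))
"
```

```text
[ 0.56568533 -0.3090927   0.096     ] -9.075283786623453 0.06398631370201943
[ 0.53162824 -0.30545772  0.096     ] -12.50027543694343 0.029835493583997237
[ 0.56802338 -0.32488862  0.07      ] -21.559227151194687 0.07045235684156292
[ 0.55899979 -0.32239936  0.07      ] -22.496869591614356 0.06115355351419485
```

move_arm(
  commands=[
    [[-0.0005, 0, 0, 0, 0, 0.066, 0], [-0.0005, 0, 0, 0, 0, 0.066, 0], [0, 0, 0, 0, 0, 0.066, 0], [0, 0, 0, 0, 0, 0, 0]],
  ],
)

```text
t: 5.77
ee_pos: [0.5033, -0.2987, 0.1113]
tool_rot: [[0.945, 0.327, -0.0], [0.327, -0.945, 0.003], [0.001, -0.003, -1.0]]
contact_force: [0.4, -1.2, -3.6]
gripper_width: 0.045
```

```bash
python3 -c "
from h import *
st()
rows(.5028,-.2993,.1115,yaw=-71.8,long=True,wmax=5)
"
```

```text
t 5.77 p [ 0.5033 -0.2987  0.1113] yaw -70.89 tilt [-0.0003  0.0034] F [ 0.4 -1.2 -3.6] M [-0.29 -0.04  0.04] w 0.045 j [ -6.2  43.2  46.8 105.3 -40.9  50.1 -10.1]
1 rows; yaw -70.9 -> -71.8
[[-0.0006,0.0004,-0.0002,-0.003,-0.001,0.016,1.0]]
```

move_arm(
  commands=[
    [[0, 0, 0, 0, 0, 0.015, 0], [0, 0, 0, 0, 0, 0, 0], [0, 0, 0, 0, 0, 0, 1], [0, 0, 0, 0, 0, 0, 1], [0, 0, 0, 0, 0, 0, 1], [0, 0, 0, 0, 0, 0, 1], [0, 0, 0, 0, 0, 0, 1], [0, 0, 0, 0, 0, 0, 1]],
  ],
)

```text
t: 6.43
ee_pos: [0.5038, -0.2985, 0.112]
tool_rot: [[0.945, 0.326, 0.001], [0.326, -0.945, 0.005], [0.003, -0.004, -1.0]]
contact_force: [0.3, 0.2, 1.1]
gripper_width: 0.0852
```

```bash
python3 -c "
from h import *
st()
crop('scene',130,205,160,120,5,'s5'); 
rows(.5028,-.2993,.20,yaw=-71.8,long=True)
"
```

```text
t 6.43 p [ 0.5038 -0.2985  0.112 ] yaw -70.95 tilt [0.0012 0.0049] F [0.3 0.2 1.1] M [ 0.01  0.01 -0.01] w 0.0852 j [ -6.1  43.2  46.8 105.3 -40.9  50.2 -10.1]
3 rows; yaw -71.0 -> -71.8
[[-0.0,0.0,-0.029,-0.004,-0.003,0.005,1.0],[-0.001,0.0,-0.03,-0.0,0.0,0.005,1.0],[-0.0001,0.0003,-0.029,-0.0,0.0,0.005,1.0]]
```

move_arm(
  commands=[
    [[0, 0, -0.03, 0, 0, 0, 1], [0, 0, -0.035, 0, 0, 0, 1], [0, 0, -0.035, 0, 0, 0, 1], [0, 0, -0.01, 0, 0, 0, 1]],
  ],
)

```text
t: 6.82
ee_pos: [0.5013, -0.2977, 0.2224]
tool_rot: [[0.945, 0.326, -0.007], [0.326, -0.945, 0.008], [-0.004, -0.01, -1.0]]
contact_force: [1.6, -0.6, 0.1]
gripper_width: 0.0856
```

```bash
python3 - <<'E'
from h import *
st()
im=snap('scene','s6f'); crop('scene',130,205,160,120,5,'s6',im)
it=snap('top','t6f')
def yellow(im):
    h=cv2.cvtColor(im,cv2.COLOR_RGB2HSV); return cv2.inRange(h,(18,110,120),(35,255,255))
for n,box,i in (("top",(330,140,30,30),it),("top",(330,140,30,30),cv2.imread("pics/top0.png")[:,:,::-1].copy()),("scene",(325,262,40,32),im)):
    x,y,w,h=box; c=i[y:y+h,x:x+w]; m=yellow(c)
    cs,_=cv2.findContours(m,cv2.RETR_EXTERNAL,cv2.CHAIN_APPROX_NONE); k=max(cs,key=cv2.contourArea)
    e=cv2.fitEllipse(k); u=(e[0][0]+x,e[0][1]+y); hull=cv2.minEnclosingCircle(k)
    print(n,u,e[1],hull,unp(n,u,.014),m.sum()/255)
def cr(x0,y0,k,x,y): return (x0+(x+.5)/k-.5,y0+(y+.5)/k-.5)
E
```

```text
t 6.82 p [ 0.5013 -0.2977  0.2224] yaw -70.97 tilt [-0.007   0.0082] F [ 1.6 -0.6  0.1] M [-0.06 -0.06 -0.06] w 0.0856 j [-11.2  35.6  54.5 101.3 -32.8  61.3 -15.9]
top (345.00364685058594, 156.20440673828125) (14.270659446716309, 14.60216999053955) ((15.112903594970703, 16.370967864990234), 7.667923927307129) [ 0.68097495 -0.08132501  0.014     ] 148.0
top (345.06708908081055, 156.47985649108887) (13.53321361541748, 14.465426445007324) ((15.012195587158203, 16.45121955871582), 7.4611430168151855) [ 0.68010934 -0.08150987  0.014     ] 135.0
scene (343.27427101135254, 275.62026023864746) (14.641765594482422, 19.19104766845703) ((18.37417221069336, 14.109271049499512), 9.80986213684082) [ 0.68376559 -0.08588204  0.014     ] 203.0
```

```bash
python3 - <<'E'
from h import *
a=np.radians(10)
for r,nm in ((.022,"pad face closed"),(.035,"back closed")):
  for z in (.098,.104,.11):
    u=proj("scene",[.5033+r*np.cos(a),-.2996+r*np.sin(a),z])[0]; print(nm,z,((u-[130,205])*5).round())
for r in (.0425,.056):
  for z in (.104,.11,.117):
    u=proj("scene",[.5053+r*np.cos(a),-.2993+r*np.sin(a),z])[0]; print("open tcp .1144",r,z,((u-[130,205])*5).round())
print(proj("top",[.503,-.299,.14]),proj("scene",[.503,-.299,.14]))
E
```

```text
pad face closed 0.098 [444. 274.]
pad face closed 0.104 [443. 263.]
pad face closed 0.11 [441. 252.]
back closed 0.098 [467. 286.]
back closed 0.104 [465. 276.]
back closed 0.11 [464. 265.]
open tcp .1144 0.0425 0.104 [482. 285.]
open tcp .1144 0.0425 0.11 [481. 274.]
open tcp .1144 0.0425 0.117 [478. 262.]
open tcp .1144 0.056 0.104 [507. 299.]
open tcp .1144 0.056 0.11 [505. 288.]
open tcp .1144 0.056 0.117 [503. 275.]
[[432.16578909 208.03722773]] [[208.58808696 240.16390624]]
```

```bash
python3 -c "
from h import *
rows(.681,-.083,.09,yaw=-71)"
```

```text
9 rows; yaw -70.9 -> -71.0
[[0.027,-0.016,0.015,-0.012,0.004,0.0,1.0],[0.026,-0.016,0.014,0.0,0.0,0.0,1.0],[0.027,-0.016,0.014,0.0,0.0,0.0,1.0],[0.027,-0.016,0.015,0.0,0.0,0.001,1.0],[0.026,-0.015,0.014,0.0,0.0,-0.0,1.0],[0.027,-0.016,0.015,0.0,0.0,-0.0,1.0],[0.027,-0.016,0.014,0.0,0.0,0.0,1.0],[0.026,-0.016,0.015,0.0,0.0,0.0,1.0]]
[[0.0269,-0.0163,0.014,0.0,0.0,0.0,1.0]]
```

move_arm(
  commands=[
    [[0.027, -0.016, 0.005, -0.012, 0.004, 0, 1], [0.026, -0.016, 0.01, 0, 0, 0, 1], [0.027, -0.016, 0.014, 0, 0, 0, 1], [0.027, -0.016, 0.015, 0, 0, 0, 1], [0.026, -0.015, 0.014, 0, 0, 0, 1], [0.027, -0.016, 0.015, 0, 0, 0, 1], [0.027, -0.016, 0.014, 0, 0, 0, 1], [0.026, -0.016, 0.015, 0, 0, 0, 1]],
  ],
)

```text
t: 7.58
ee_pos: [0.6601, -0.1073, 0.107]
tool_rot: [[0.95, 0.311, -0.005], [0.311, -0.95, -0.001], [-0.005, -0.001, -1.0]]
contact_force: [0.5, 0.2, -0.1]
gripper_width: 0.0858
```

move_arm(
  commands=[
    [[0.026, -0.016, 0.02, 0, 0, 0, 1], [0, 0, 0, 0, 0, 0, 1], [0, 0, 0, 0, 0, 0, 1]],
  ],
)

```text
t: 7.83
ee_pos: [0.6798, -0.0718, 0.075]
tool_rot: [[0.947, 0.321, -0.015], [0.321, -0.947, 0.006], [-0.012, -0.011, -1.0]]
contact_force: [-1.0, -1.9, 0.5]
gripper_width: 0.0852
```

```bash
python3 -c "
from h import *
st()
rows(.681,-.083,.05,yaw=-71,n=2)
im=snap('scene','s7f');it=snap('top','t7f');crop('scene',280,200,160,110,5,'s7',im)
"
```

```text
t 7.83 p [ 0.6798 -0.0718  0.075 ] yaw -71.26 tilt [-0.0152  0.0061] F [-1.  -1.9  0.5] M [-0.08  0.01 -0.02] w 0.0852 j [-24.8  54.3  45.1  89.1 -43.9  56.5 -37.2]
2 rows; yaw -71.3 -> -71.0
[[-0.001,0.006,0.012,-0.011,0.012,-0.002,1.0],[-0.0013,0.0051,0.0129,0.0,0.0,-0.002,1.0]]
```

move_arm(
  commands=[
    [[-0.002, 0.011, 0, -0.011, 0.012, -0.002, 1], [0, 0, 0.012, 0, 0, 0, 1], [0, 0, 0.012, 0, 0, 0, 1], [0, 0, 0, 0, 0, 0, 1]],
  ],
)

```text
t: 8.27
ee_pos: [0.6794, -0.0891, 0.0509]
tool_rot: [[0.949, 0.317, 0.003], [0.317, -0.949, -0.002], [0.002, 0.003, -1.0]]
contact_force: [-1.4, 0.5, -0.2]
gripper_width: 0.0851
```

```bash
python3 -c "
from h import *
st()
rows(.681,-.083,.014,yaw=-71,n=3)
"
```

```text
t 8.27 p [ 0.6794 -0.0891  0.0509] yaw -71.55 tilt [ 0.0026 -0.0021] F [-1.4  0.5 -0.2] M [0.03 0.03 0.02] w 0.0851 j [-23.2  55.7  43.9  90.1 -45.5  53.2 -35. ]
3 rows; yaw -71.5 -> -71.0
[[0.001,-0.002,0.012,0.003,-0.002,-0.003,1.0],[0.001,-0.002,0.013,-0.0,0.0,-0.003,1.0],[0.0014,-0.0013,0.0119,-0.0,0.0,-0.004,1.0]]
```

move_arm(
  commands=[
    [[0.003, -0.005, 0.01, 0.002, -0.002, -0.003, 1], [0, 0, 0.012, 0, 0, 0, 1], [0, 0, 0.011, 0, 0, 0, 1], [0, 0, 0, 0, 0, 0, 1], [0, 0, 0, 0, 0, 0, 1]],
  ],
)

```text
t: 8.68
ee_pos: [0.6797, -0.0841, 0.0133]
tool_rot: [[0.948, 0.317, -0.002], [0.317, -0.948, -0.0], [-0.002, -0.0, -1.0]]
contact_force: [0.0, 0.3, 0.1]
gripper_width: 0.0855
```

```bash
python3 -c "
from h import *
st()
rows(.681,-.083,.014,yaw=-71,n=1)
im=cams.camera('scene');crop('scene',300,230,100,75,8,'s8',im)
"
```

```text
t 8.68 p [ 0.6797 -0.0841  0.0133] yaw -71.5 tilt [-0.0015 -0.0003] F [0.  0.3 0.1] M [ 0.01  0.04 -0.01] w 0.0855 j [-22.5  58.5  41.9  89.9 -47.3  50.7 -34.3]
1 rows; yaw -71.5 -> -71.0
[[0.0015,-0.0006,-0.0007,-0.0,0.002,-0.009,1.0]]
```

```bash
python3 - <<'E'
from h import *
p=np.array(env.get_obs()['ee_pos']);R=np.array(env.get_obs()['tool_rot'])
for y in (-.0425,.0425):
  for x in (-.011,.011):
    u=proj("scene",p+R@np.array([x,y,-.003]))[0]; print(x,y,((u-[300,230])*8).round())
print(((proj("scene",[.681,-.083,.014])-[300,230])*8).round(),((proj("scene",[.681,-.083,.0])-[300,230])*8).round())
E
```

```text
-0.011 -0.0425 [365. 240.]
0.011 -0.0425 [435. 264.]
-0.011 0.0425 [239. 436.]
0.011 0.0425 [313. 463.]
[[346. 355.]] [[344. 390.]]
```

move_arm(
  commands=[
    [[0.002, 0, 0, 0, 0, -0.008, 0], [0, 0, 0, 0, 0, 0, 0], [0, 0, 0, 0, 0, 0, 0], [0, 0, 0, 0, 0, 0, 0], [0, 0, 0, 0, 0, 0, 0], [0, 0, 0, 0, 0, 0, 0]],
  ],
  newtons=20,
)

```text
t: 9.23
ee_pos: [0.6828, -0.0832, 0.015]
tool_rot: [[0.945, 0.326, 0.001], [0.326, -0.945, -0.0], [0.0, 0.001, -1.0]]
contact_force: [0.3, 0.2, -0.8]
gripper_width: 0.0445
```

```bash
python3 -c "
from h import *
st()
im=cams.camera('scene');crop('scene',300,230,100,75,8,'s9',im)
"
```

```text
t 9.23 p [ 0.6828 -0.0832  0.015 ] yaw -70.95 tilt [ 0.0005 -0.0005] F [ 0.3  0.2 -0.8] M [ 0.05 -0.01 -0.  ] w 0.0445 j [-22.4  58.5  41.9  89.6 -47.1  50.9 -34.1]
```

move_arm(
  commands=[
    [[0, 0, 0, 0, 0, 0, 1], [0, 0, 0, 0, 0, 0, 1], [0, 0, 0, 0, 0, 0, 1], [0, 0, 0, 0, 0, 0, 1], [0, 0, 0, 0, 0, 0, 1]],
  ],
)

```text
t: 9.7
ee_pos: [0.6831, -0.0834, 0.0154]
tool_rot: [[0.945, 0.326, 0.001], [0.326, -0.945, -0.001], [0.001, 0.001, -1.0]]
contact_force: [-0.9, -0.3, -0.6]
gripper_width: 0.0857
```

move_arm(
  commands=[
    [[0, 0, -0.002, 0, 0, -0.112, 1], [0, 0, 0, 0, 0, -0.112, 1], [0, 0, 0, 0, 0, -0.112, 1], [0, 0, 0, 0, 0, -0.112, 1], [0, 0, 0, 0, 0, -0.112, 1], [0, 0, 0, 0, 0, -0.112, 1], [0, 0, 0, 0, 0, -0.112, 1], [0, 0, 0, 0, 0, 0, 1]],
  ],
)

```text
t: 10.37
ee_pos: [0.6831, -0.0838, 0.0176]
tool_rot: [[0.405, 0.914, 0.001], [0.914, -0.405, -0.002], [-0.002, 0.002, -1.0]]
contact_force: [-0.5, 0.8, -0.1]
gripper_width: 0.0857
```

```bash
python3 -c "
from h import *
st()
rows(.683,-.0835,.015,yaw=19,long=True)
"
```

```text
t 10.37 p [ 0.6831 -0.0838  0.0176] yaw -23.88 tilt [ 0.0014 -0.0024] F [-0.5  0.8 -0.1] M [-0.04  0.03 -0.02] w 0.0857 j [-16.8  54.5  31.9  89.2 -36.   46.8   5.5]
7 rows; yaw -23.9 -> 19.0
[[0.0,-0.0,0.0,0.002,0.002,-0.107,1.0],[0.0,-0.0,0.001,0.0,-0.0,-0.107,1.0],[0.0,-0.0,0.0,0.0,-0.0,-0.107,1.0],[0.0,-0.0,0.0,0.0,-0.0,-0.107,1.0],[0.0,-0.0,0.001,0.0,-0.0,-0.107,1.0],[0.0,-0.0,0.0,0.0,-0.0,-0.106,1.0],[0.0003,-0.0,0.0006,0.0,-0.0,-0.107,1.0]]
```

move_arm(
  commands=[
    [[0, 0, 0.002, 0, 0, -0.107, 1], [0, 0, 0, 0, 0, -0.107, 1], [0, 0, 0, 0, 0, -0.107, 1], [0, 0, 0, 0, 0, -0.107, 1], [0, 0, 0, 0, 0, -0.107, 1], [0, 0, 0, 0, 0, -0.107, 1], [0, 0, 0, 0, 0, -0.107, 1], [0, 0, 0, 0, 0, 0, 1]],
  ],
)

```text
t: 11.03
ee_pos: [0.6826, -0.0848, 0.0152]
tool_rot: [[-0.331, 0.944, 0.0], [0.944, 0.331, -0.003], [-0.003, -0.001, -1.0]]
contact_force: [0.2, -0.1, 0.0]
gripper_width: 0.0852
```

```bash
python3 -c "
from h import *
st()
rows(.683,-.0833,.014,yaw=19,long=True)
"
```

```text
t 11.03 p [ 0.6826 -0.0848  0.0152] yaw 19.32 tilt [ 0.0003 -0.0034] F [ 0.2 -0.1  0. ] M [-0.02  0.   -0.02] w 0.0852 j [-10.7  52.1  21.7  88.8 -24.7  43.8  40.7]
1 rows; yaw 19.3 -> 19.0
[[0.0012,0.0009,0.0012,-0.001,0.003,0.006,1.0]]
```

move_arm(
  commands=[
    [[0.0015, 0.001, 0.002, 0, 0, 0, 1], [0, 0, 0, 0, 0, 0, 1], [0, 0, 0, 0, 0, 0, 0], [0, 0, 0, 0, 0, 0, 0], [0, 0, 0, 0, 0, 0, 0], [0, 0, 0, 0, 0, 0, 0], [0, 0, 0, 0, 0, 0, 0], [0, 0, 0, 0, 0, 0, 0]],
  ],
  newtons=40,
)

```text
t: 11.7
ee_pos: [0.6828, -0.0828, 0.0129]
tool_rot: [[-0.313, 0.95, -0.001], [0.95, 0.313, -0.004], [-0.004, -0.002, -1.0]]
contact_force: [-0.3, 0.4, -0.4]
gripper_width: 0.0438
```

```bash
python3 -c "
from h import *
st()
rows(.683,-.0833,.16,yaw=19,long=True,grip=0)
"
```

```text
t 11.7 p [ 0.6828 -0.0828  0.0129] yaw 18.21 tilt [-0.0007 -0.004 ] F [-0.3  0.4 -0.4] M [-0.02  0.02  0.  ] w 0.0438 j [-11.   52.4  22.   88.7 -25.   43.8  39.7]
4 rows; yaw 18.2 -> 19.0
[[-0.0,-0.0,-0.037,-0.002,0.004,-0.003,0],[-0.0,-0.0,-0.037,0.0,-0.0,-0.004,0],[-0.001,-0.0,-0.036,0.0,-0.0,-0.003,0],[0.0003,-0.0,-0.0371,0.0,-0.0,-0.004,0]]
```

move_arm(
  commands=[
    [[0, 0, -0.02, 0, 0, 0, 0], [0, 0, -0.035, 0, 0, 0, 0], [0, 0, -0.037, 0, 0, 0, 0], [0, 0, -0.037, 0, 0, 0, 0], [0, 0, -0.037, 0, 0, 0, 0], [0, 0, -0.015, 0, 0, 0, 0]],
  ],
)

```text
t: 12.2
ee_pos: [0.6776, -0.081, 0.1927]
tool_rot: [[-0.31, 0.951, -0.017], [0.951, 0.31, -0.003], [0.003, -0.017, -1.0]]
contact_force: [1.4, -0.6, -0.4]
gripper_width: 0.0438
```

```bash
python3 -c "
from h import *
st()
rows(.503,-.299,.2,yaw=19,grip=0)
"
```

```text
t 12.2 p [ 0.6776 -0.081   0.1927] yaw 18.06 tilt [-0.0171 -0.0026] F [ 1.4 -0.6 -0.4] M [-0.06 -0.1   0.02] w 0.0438 j [-14.6  39.7  27.8  85.2 -19.6  61.   35.6]
8 rows; yaw 18.1 -> 19.0
[[-0.019,-0.029,-0.0,-0.017,-0.003,-0.002,0],[-0.019,-0.029,-0.001,-0.0,0.0,-0.002,0],[-0.019,-0.03,-0.001,-0.0,0.0,-0.002,0],[-0.019,-0.029,-0.001,-0.0,0.0,-0.002,0],[-0.019,-0.029,-0.001,-0.0,0.0,-0.002,0],[-0.019,-0.03,-0.001,-0.0,0.0,-0.002,0],[-0.019,-0.029,-0.001,-0.0,0.0,-0.002,0],[-0.0185,-0.0296,-0.0008,-0.0,0.0,-0.002,0]]
```

move_arm(
  commands=[
    [[-0.019, -0.029, 0, -0.017, -0.003, 0, 0], [-0.019, -0.029, -0.001, 0, 0, 0, 0], [-0.019, -0.03, -0.001, 0, 0, 0, 0], [-0.019, -0.029, -0.001, 0, 0, 0, 0], [-0.019, -0.029, -0.001, 0, 0, 0, 0], [-0.019, -0.03, -0.001, 0, 0, 0, 0], [-0.019, -0.029, -0.001, 0, 0, 0, 0], [-0.018, -0.029, -0.001, 0, 0, 0, 0]],
  ],
)

```text
t: 12.87
ee_pos: [0.5054, -0.295, 0.2031]
tool_rot: [[-0.325, 0.945, 0.016], [0.946, 0.325, 0.005], [-0.0, 0.017, -1.0]]
contact_force: [0.4, -1.1, -1.1]
gripper_width: 0.0437
```

```bash
python3 -c "
from h import *
st()
rows(.503,-.299,.18,yaw=19,grip=0)
"
```

```text
t 12.87 p [ 0.5054 -0.295   0.2031] yaw 18.99 tilt [0.0161 0.0054] F [ 0.4 -1.1 -1.1] M [-0.06  0.01 -0.  ] w 0.0437 j [  4.4  28.8  29.5 102.1 -18.2  53.1  60.8]
1 rows; yaw 19.0 -> 19.0
[[-0.003,-0.004,0.0231,0.017,0.0,-0.0,0]]
```

move_arm(
  commands=[
    [[-0.003, -0.004, 0.01, 0.017, 0, 0, 0], [0, 0, 0.01, 0, 0, 0, 0], [0, 0, 0, 0, 0, 0, 0], [0, 0, 0, 0, 0, 0, 0]],
  ],
)

```text
t: 13.2
ee_pos: [0.495, -0.3081, 0.1829]
tool_rot: [[-0.31, 0.951, -0.002], [0.951, 0.31, -0.004], [-0.003, -0.003, -1.0]]
contact_force: [1.1, -0.7, -1.1]
gripper_width: 0.0437
```

```bash
python3 -c "
from h import *
st()
rows(.503,-.299,.17,yaw=19,grip=0,n=1)
im=cams.camera('scene');crop('scene',150,195,110,85,7,'s10',im)
"
```

```text
t 13.2 p [ 0.495  -0.3081  0.1829] yaw 18.05 tilt [-0.0024 -0.004 ] F [ 1.1 -0.7 -1.1] M [ 0.02 -0.01  0.03] w 0.0437 j [  5.6  30.6  29.6 102.8 -18.4  51.5  61.4]
1 rows; yaw 18.1 -> 19.0
[[0.0062,0.0105,0.0128,-0.004,0.003,-0.017,0]]
```

move_arm(
  commands=[
    [[0.006, 0.0105, 0.005, -0.004, 0.003, 0, 0], [0, 0, 0, 0, 0, 0, 0], [0, 0, 0, 0, 0, 0, 0], [0, 0, 0, 0, 0, 0, 0]],
  ],
)

```text
t: 13.58
ee_pos: [0.5075, -0.2934, 0.1772]
tool_rot: [[-0.317, 0.948, 0.002], [0.948, 0.317, 0.003], [0.002, 0.003, -1.0]]
contact_force: [1.2, -0.4, -1.4]
gripper_width: 0.0437
```

```bash
python3 -c "
from h import *
st()
rows(.503,-.299,.17,yaw=18,grip=0,n=1)
im=cams.camera('scene');crop('scene',150,195,110,85,7,'s11',im)
print(((proj('scene',[[.503,-.299,.14],[.503,-.299,.112],[.503,-.299,.165+.001]])-[150,195])*7).round())
"
```

```text
t 13.58 p [ 0.5075 -0.2934  0.1772] yaw 18.51 tilt [0.0022 0.0026] F [ 1.2 -0.4 -1.4] M [ 0.05 -0.04  0.02] w 0.0437 j [  4.6  31.2  28.9 102.5 -19.   51.1  60.6]
1 rows; yaw 18.5 -> 18.0
[[-0.0038,-0.0061,0.0072,0.003,-0.002,0.009,0]]
[[410. 316.]
 [424. 387.]
 [397. 248.]]
```

move_arm(
  commands=[
    [[-0.002, -0.003, 0, 0, 0, 0, 0], [-0.001, -0.002, 0, 0, 0, 0, 0], [0, 0, 0, 0, 0, 0, 0], [0, 0, 0, 0, 0, 0, 0], [0, 0, 0, 0, 0, 0, 0]],
  ],
)

```text
t: 14.05
ee_pos: [0.5033, -0.2991, 0.1779]
tool_rot: [[-0.317, 0.948, 0.003], [0.948, 0.317, 0.002], [0.001, 0.003, -1.0]]
contact_force: [0.1, -0.1, -2.0]
gripper_width: 0.0441
```

```bash
python3 -c "
from h import *
st()
rows(.503,-.299,.17,yaw=18,grip=0,n=1)
"
```

```text
t 14.05 p [ 0.5033 -0.2991  0.1779] yaw 18.48 tilt [0.003  0.0016] F [ 0.1 -0.1 -2. ] M [-0.   -0.02 -0.  ] w 0.0441 j [  5.1  31.1  29.  102.7 -19.   51.   61.2]
1 rows; yaw 18.5 -> 18.0
[[0.0002,-0.0002,0.0079,0.003,-0.001,0.008,0]]
```

move_arm(
  commands=[
    [[0, 0, 0.006, 0.003, 0, 0, 0], [0, 0, 0.006, 0, 0, 0, 0], [0, 0, 0.004, 0, 0, 0, 0], [0, 0, 0.002, 0, 0, 0, 0], [0, 0, 0, 0, 0, 0, 0]],
  ],
)

```text
t: 14.47
ee_pos: [0.503, -0.2991, 0.1577]
tool_rot: [[-0.317, 0.949, -0.001], [0.949, 0.317, 0.001], [0.001, -0.0, -1.0]]
contact_force: [-1.2, 0.2, -0.8]
gripper_width: 0.0439
```

```bash
python3 -c "
from h import *
st()
rows(.503,-.299,.15,yaw=18,grip=0,n=1)
im=cams.camera('scene');crop('scene',160,200,80,60,10,'s12',im)
im=cams.camera('top');crop('top',390,160,80,80,7,'t12',im)
"
```

```text
t 14.47 p [ 0.503  -0.2991  0.1577] yaw 18.46 tilt [-0.0006  0.0008] F [-1.2  0.2 -0.8] M [-0.05  0.01 -0.04] w 0.0439 j [  5.7  32.7  28.3 103.3 -19.9  49.   61.8]
1 rows; yaw 18.5 -> 18.0
[[0.0001,0.0,0.0077,-0.0,-0.001,0.008,0]]
```

move_arm(
  commands=[
    [[0, 0, 0.004, 0, 0, 0, 0], [0, 0, 0.004, 0, 0, 0, 0], [0, 0, 0.004, 0, 0, 0, 0], [0, 0, 0, 0, 0, 0, 0]],
  ],
)

```text
t: 14.9
ee_pos: [0.5037, -0.2995, 0.1456]
tool_rot: [[-0.317, 0.949, 0.001], [0.949, 0.317, -0.0], [-0.0, 0.001, -1.0]]
contact_force: [0.8, -0.8, -1.2]
gripper_width: 0.0438
```

```bash
python3 -c "
from h import *
st()
"
```

```text
t 14.9 p [ 0.5037 -0.2995  0.1456] yaw 18.47 tilt [ 0.0012 -0.    ] F [ 0.8 -0.8 -1.2] M [ 0.06  0.02 -0.03] w 0.0438 j [  6.1  33.7  27.7 103.7 -20.5  47.6  62.3]
```

move_arm(
  commands=[
    [[0, 0, 0.004, 0, 0, 0, 0], [0, 0, 0.004, 0, 0, 0, 0], [0, 0, 0.004, 0, 0, 0, 0], [0, 0, 0.003, 0, 0, 0, 0], [0, 0, 0.002, 0, 0, 0, 0], [0, 0, 0, 0, 0, 0, 0]],
  ],
)

```text
t: 15.4
ee_pos: [0.5035, -0.2993, 0.1263]
tool_rot: [[-0.317, 0.949, 0.001], [0.949, 0.317, 0.0], [0.0, 0.001, -1.0]]
contact_force: [-0.6, 0.4, -1.2]
gripper_width: 0.0437
```

```bash
python3 -c "
from h import *
st()
"
```

```text
t 15.4 p [ 0.5035 -0.2993  0.1263] yaw 18.47 tilt [0.0007 0.0002] F [-0.6  0.4 -1.2] M [ 0.02  0.03 -0.02] w 0.0437 j [  6.8  35.2  26.9 104.2 -21.4  45.6  63.1]
```

Nearly down (about 1 mm). Release and rise.

move_arm(
  commands=[
    [[0, 0, 0.001, 0, 0, 0, 0], [0, 0, 0, 0, 0, 0, 1], [0, 0, 0, 0, 0, 0, 1], [0, 0, 0, 0, 0, 0, 1], [0, 0, 0, 0, 0, 0, 1], [0, 0, 0, 0, 0, 0, 1]],
  ],
)

```text
t: 15.9
ee_pos: [0.5044, -0.3001, 0.1263]
tool_rot: [[-0.317, 0.949, 0.003], [0.949, 0.317, -0.001], [-0.002, 0.002, -1.0]]
contact_force: [-0.4, -0.2, 0.8]
gripper_width: 0.0854
```

move_arm(
  commands=[
    [[0, 0, -0.02, 0, 0, 0, 1], [0, 0, -0.03, 0, 0, 0, 1], [0, 0, -0.03, 0, 0, 0, 1], [0, 0, -0.02, 0, 0, 0, 1]],
  ],
)

```text
t: 16.23
ee_pos: [0.5011, -0.2982, 0.225]
tool_rot: [[-0.316, 0.949, -0.007], [0.949, 0.316, 0.003], [0.005, -0.006, -1.0]]
contact_force: [0.6, -0.1, 0.1]
gripper_width: 0.0855
```

```bash
python3 - <<'E'
from h import *
st()
im=snap('scene','s13f');crop('scene',130,205,160,120,5,'s13',im);it=snap('top','t13f')
crop('scene',270,180,110,80,7,'s13c',im)
crop('top',280,210,100,50,8,'t13c',it)
E
```

```text
t 16.23 p [ 0.5011 -0.2982  0.225 ] yaw 18.44 tilt [-0.007   0.0032] F [ 0.6 -0.1  0.1] M [-0.04 -0.02  0.01] w 0.0855 j [  3.6  27.8  30.9 100.4 -16.6  56.8  59.3]
```

```bash
python3 - <<'E'
from h import *
im=cv2.imread("pics/top0.png")
g=cv2.cvtColor(im,cv2.COLOR_BGR2HSV)
x,y,w,h=285,218,36,36
c=im[y:y+h,x:x+w]; hs=g[y:y+h,x:x+w]
m=cv2.inRange(hs,(0,0,0),(180,90,255))
m=cv2.inRange(c,(0,0,0),(255,255,140))&cv2.inRange(hs[:,:,1],0,100)
cs,_=cv2.findContours(m,cv2.RETR_EXTERNAL,cv2.CHAIN_APPROX_NONE);k=max(cs,key=cv2.contourArea)
e=cv2.fitEllipse(k);u=(e[0][0]+x,e[0][1]+y);print(u,e[1],unp("top",u,.034),unp("top",u,.03))
# scene: cap lit top ellipse centre approx crop s13c (267,135); outline left 212 right 322, top 102 bottom 238
for v,z in (((267,140),.034),((267,205),0.0)):
    print(unp("scene",(270+v[0]/7,180+v[1]/7),z))
rows(.57,.018,.12,yaw=18)
E
```

```text
(303.1166591644287, 236.17091941833496) (14.874856948852539, 15.805071830749512) [0.43685794 0.04202764 0.034     ] [0.43718543 0.04218845 0.03      ]
[0.44309831 0.03770643 0.034     ]
[0.44006094 0.03991797 0.        ]
9 rows; yaw 18.4 -> 18.0
[[0.031,0.018,0.012,-0.002,-0.002,0.001,1.0],[0.031,0.018,0.012,0.0,0.0,0.001,1.0],[0.031,0.019,0.012,0.0,0.0,0.001,1.0],[0.031,0.018,0.011,0.0,0.0,0.0,1.0],[0.031,0.018,0.012,0.0,0.0,0.001,1.0],[0.032,0.018,0.012,0.0,0.0,0.001,1.0],[0.031,0.018,0.012,0.0,0.0,0.001,1.0],[0.031,0.018,0.012,0.0,0.0,0.001,1.0]]
[[0.0311,0.0183,0.0115,0.0,0.0,0.001,1.0]]
```

```bash
python3 - <<'E'
from h import *
rows(.439,.041,.10,yaw=18)
E
```

```text
10 rows; yaw 18.4 -> 18.0
[[0.034,0.005,0.013,-0.002,-0.002,0.001,1.0],[0.035,0.004,0.012,0.0,0.0,0.001,1.0],[0.034,0.005,0.013,0.0,0.0,0.0,1.0],[0.034,0.005,0.013,0.0,0.0,0.001,1.0],[0.034,0.004,0.012,0.0,0.0,0.001,1.0],[0.035,0.005,0.013,0.0,0.0,0.001,1.0],[0.034,0.004,0.013,0.0,0.0,0.0,1.0],[0.034,0.005,0.012,0.0,0.0,0.001,1.0]]
[[0.035,0.005,0.013,0.0,0.0,0.001,1.0],[0.034,0.004,0.0125,0.0,0.0,0.001,1.0]]
```

move_arm(
  commands=[
    [[0.034, 0.005, 0.002, -0.002, -0.002, 0, 1], [0.035, 0.004, 0.01, 0, 0, 0, 1], [0.034, 0.005, 0.013, 0, 0, 0, 1], [0.034, 0.005, 0.013, 0, 0, 0, 1], [0.034, 0.004, 0.012, 0, 0, 0, 1], [0.035, 0.005, 0.013, 0, 0, 0, 1], [0.034, 0.004, 0.013, 0, 0, 0, 1], [0.034, 0.005, 0.012, 0, 0, 0, 1]],
  ],
)

```text
t: 17.0
ee_pos: [0.451, -0.0278, 0.1343]
tool_rot: [[-0.302, 0.953, 0.009], [0.953, 0.302, -0.009], [-0.011, 0.006, -1.0]]
contact_force: [0.7, 0.3, 0.1]
gripper_width: 0.0856
```

move_arm(
  commands=[
    [[0.03, 0.005, 0.013, 0, 0, 0, 1], [0.015, 0.002, 0.01, 0, 0, 0, 1], [0, 0, 0, 0, 0, 0, 1], [0, 0, 0, 0, 0, 0, 1]],
  ],
)

```text
t: 17.33
ee_pos: [0.4383, 0.0271, 0.1057]
tool_rot: [[-0.314, 0.949, 0.001], [0.949, 0.314, -0.008], [-0.007, -0.001, -1.0]]
contact_force: [0.4, -0.7, 0.1]
gripper_width: 0.0855
```

```bash
python3 - <<'E'
from h import *
st()
rows(.439,.041,.08,yaw=18,n=1)
im=cams.camera('scene');crop('scene',270,150,110,100,6,'s14',im)
E
```

```text
t 17.33 p [0.4383 0.0271 0.1057] yaw 18.32 tilt [ 0.0009 -0.0076] F [ 0.4 -0.7  0.1] M [-0.05 -0.    0.03] w 0.0855 j [-29.9  25.1  24.4 125.7 -18.2  32.5  26.2]
1 rows; yaw 18.3 -> 18.0
[[0.0132,0.0051,0.0256,-0.001,0.007,0.006,1.0]]
```

move_arm(
  commands=[
    [[0.007, 0.003, 0.01, 0, 0.007, 0.006, 1], [0.005, 0.002, 0.014, 0, 0, 0, 1], [0, 0, 0.01, 0, 0, 0, 1], [0, 0, 0, 0, 0, 0, 1], [0, 0, 0, 0, 0, 0, 1]],
  ],
)

```text
t: 17.8
ee_pos: [0.4422, 0.0358, 0.0704]
tool_rot: [[-0.298, 0.954, 0.003], [0.954, 0.298, -0.001], [-0.001, 0.003, -1.0]]
contact_force: [-0.9, -0.3, 0.1]
gripper_width: 0.0856
```

```bash
python3 - <<'E'
from h import *
st()
rows(.439,.041,.022,yaw=18,n=4)
im=cams.camera('scene');crop('scene',270,150,110,100,6,'s15',im)
E
```

```text
t 17.8 p [0.4422 0.0358 0.0704] yaw 17.36 tilt [ 0.0031 -0.0006] F [-0.9 -0.3  0.1] M [-0.02  0.04  0.02] w 0.0856 j [-27.7  29.5  21.  125.8 -22.   28.   27.7]
4 rows; yaw 17.4 -> 18.0
[[0.001,-0.0,0.012,0.003,0.001,-0.003,1.0],[0.002,-0.001,0.012,-0.0,0.0,-0.003,1.0],[0.001,-0.0,0.012,-0.0,0.0,-0.002,1.0],[0.0019,-0.0005,0.0124,-0.0,0.0,-0.003,1.0]]
```

move_arm(
  commands=[
    [[0.003, -0.001, 0.012, 0.003, 0, 0, 1], [0.002, -0.001, 0.012, 0, 0, 0, 1], [0, 0, 0.012, 0, 0, 0, 1], [0, 0, 0.008, 0, 0, 0, 1], [0, 0, 0, 0, 0, 0, 1], [0, 0, 0, 0, 0, 0, 1]],
  ],
)

```text
t: 18.35
ee_pos: [0.4421, 0.0372, 0.0277]
tool_rot: [[-0.293, 0.956, 0.006], [0.956, 0.293, -0.001], [-0.003, 0.006, -1.0]]
contact_force: [0.6, -0.8, 0.2]
gripper_width: 0.0852
```

```bash
python3 - <<'E'
from h import *
st()
rows(.439,.041,.022,yaw=18,n=1)
im=cams.camera('scene');crop('scene',270,150,110,100,6,'s16',im)
E
```

```text
t 18.35 p [0.4421 0.0372 0.0277] yaw 17.02 tilt [ 0.0064 -0.0013] F [ 0.6 -0.8  0.2] M [-0.01 -0.02  0.01] w 0.0852 j [-24.5  34.5  16.8 126.1 -25.4  22.1  30.2]
1 rows; yaw 17.0 -> 18.0
[[0.0046,-0.0019,0.0056,0.006,0.003,-0.017,1.0]]
```

move_arm(
  commands=[
    [[0.004, -0.001, 0.004, 0.006, 0.003, -0.01, 1], [0, 0, 0, 0, 0, 0, 1], [0, 0, 0, 0, 0, 0, 0], [0, 0, 0, 0, 0, 0, 0], [0, 0, 0, 0, 0, 0, 0], [0, 0, 0, 0, 0, 0, 0], [0, 0, 0, 0, 0, 0, 0], [0, 0, 0, 0, 0, 0, 0]],
  ],
  newtons=20,
)

```text
t: 19.07
ee_pos: [0.441, 0.0413, 0.0255]
tool_rot: [[-0.304, 0.953, 0.002], [0.953, 0.304, 0.001], [-0.0, 0.002, -1.0]]
contact_force: [0.1, -1.0, -2.2]
gripper_width: 0.0427
```

```bash
python3 - <<'E'
from h import *
st()
im=cams.camera('scene');crop('scene',270,150,110,100,6,'s17',im)
E
```

```text
t 19.07 p [0.441  0.0413 0.0255] yaw 17.67 tilt [0.0021 0.0007] F [ 0.1 -1.  -2.2] M [ 0.02 -0.04  0.05] w 0.0427 j [-24.6  34.8  16.4 126.  -25.4  22.1  30.4]
```

```bash
python3 - <<'E'
from h import *
for u in ((190+.3,177.5),(278.3,180.5),(274.5,246),(184.3,242.8)): print(unp("top",u,.022).round(4))
E
```

```text
[0.6107 0.3798 0.022 ]
[0.6027 0.1181 0.022 ]
[0.4093 0.1245 0.022 ]
[0.4174 0.3844 0.022 ]
```

move_arm(
  commands=[
    [[0, 0, 0, 0, 0, 0, 1], [0, 0, 0, 0, 0, 0, 1], [0, 0, 0, 0, 0, 0, 1], [0, 0, 0, 0, 0, 0, 1], [0, 0, 0, 0, 0, 0, 1]],
  ],
)

```text
t: 19.53
ee_pos: [0.4414, 0.0413, 0.0256]
tool_rot: [[-0.303, 0.953, 0.003], [0.953, 0.303, 0.001], [-0.0, 0.003, -1.0]]
contact_force: [-0.4, 0.0, 0.2]
gripper_width: 0.0851
```

move_arm(
  commands=[
    [[0, 0, 0, 0, 0, 0.112, 1], [0, 0, 0, 0, 0, 0.112, 1], [0, 0, 0, 0, 0, 0.112, 1], [0, 0, 0, 0, 0, 0.112, 1], [0, 0, 0, 0, 0, 0.112, 1], [0, 0, 0, 0, 0, 0.112, 1], [0, 0, 0, 0, 0, 0.112, 1], [0, 0, 0, 0, 0, 0, 1]],
  ],
)

```text
t: 20.2
ee_pos: [0.4421, 0.0415, 0.0259]
tool_rot: [[0.491, 0.871, 0.004], [0.871, -0.491, 0.002], [0.004, 0.003, -1.0]]
contact_force: [0.8, 0.4, 0.6]
gripper_width: 0.0855
```

```bash
python3 - <<'E'
from h import *
st()
rows(.441,.0413,.025,yaw=-72.3,long=True)
E
```

```text
t 20.2 p [0.4421 0.0415 0.0259] yaw -29.43 tilt [0.0044 0.0019] F [0.8 0.4 0.6] M [-0.   -0.01  0.02] w 0.0855 j [-33.6  37.1  27.8 126.5 -41.4  25.2  -1.7]
7 rows; yaw -29.4 -> -72.3
[[-0.0,-0.0,0.0,0.003,-0.004,0.107,1.0],[-0.0,-0.0,0.0,-0.0,0.0,0.107,1.0],[-0.0,-0.0,0.0,-0.0,0.0,0.107,1.0],[-0.001,-0.0,0.001,-0.0,0.0,0.107,1.0],[0.0,-0.0,-0.0,-0.0,0.0,0.106,1.0],[0.0,-0.001,-0.0,-0.0,0.0,0.107,1.0],[-0.0001,0.0004,-0.0001,-0.0,0.0,0.107,1.0]]
```

move_arm(
  commands=[
    [[0, 0, 0, 0.003, -0.004, 0.107, 1], [0, 0, 0, 0, 0, 0.107, 1], [0, 0, 0, 0, 0, 0.107, 1], [-0.001, 0, 0.001, 0, 0, 0.107, 1], [0, 0, 0, 0, 0, 0.107, 1], [0, 0, 0, 0, 0, 0.107, 1], [0, 0, 0, 0, 0, 0.107, 1], [0, 0, 0, 0, 0, 0, 1]],
  ],
)

```text
t: 20.87
ee_pos: [0.4414, 0.0411, 0.0249]
tool_rot: [[0.955, 0.298, -0.001], [0.298, -0.955, 0.0], [-0.001, -0.0, -1.0]]
contact_force: [0.0, 0.0, 0.7]
gripper_width: 0.0851
```

```bash
python3 - <<'E'
from h import *
st()
rows(.441,.0413,.025,yaw=-72.3,long=True)
im=cams.camera('scene');crop('scene',270,150,110,100,6,'s18',im)
E
```

```text
t 20.87 p [0.4414 0.0411 0.0249] yaw -72.67 tilt [-0.0008  0.0002] F [0.  0.  0.7] M [ 0.02 -0.04  0.  ] w 0.0851 j [-41.6  41.   38.4 126.7 -53.8  30.4 -33.7]
1 rows; yaw -72.7 -> -72.3
[[-0.0003,-0.0004,-0.0001,-0.0,0.001,-0.006,1.0]]
```

move_arm(
  commands=[
    [[0, 0, 0, 0, 0, 0, 0], [0, 0, 0, 0, 0, 0, 0], [0, 0, 0, 0, 0, 0, 0], [0, 0, 0, 0, 0, 0, 0], [0, 0, 0, 0, 0, 0, 0], [0, 0, 0, 0, 0, 0, 0]],
  ],
  newtons=50,
)

```text
t: 21.42
ee_pos: [0.4413, 0.0411, 0.0255]
tool_rot: [[0.948, 0.318, -0.001], [0.318, -0.948, 0.002], [-0.001, -0.002, -1.0]]
contact_force: [-0.9, 0.3, -1.8]
gripper_width: 0.0421
```

```bash
python3 - <<'E'
from h import *
st()
E
```

```text
t 21.42 p [0.4413 0.0411 0.0255] yaw -71.47 tilt [-0.0013  0.002 ] F [-0.9  0.3 -1.8] M [-0.06 -0.01  0.06] w 0.0421 j [-41.3  40.8  38.1 126.7 -53.4  30.3 -32.7]
```

move_arm(
  commands=[
    [[0, 0, -0.02, 0, 0, 0, 0], [0, 0, -0.035, 0, 0, 0, 0], [0, 0, -0.037, 0, 0, 0, 0], [0, 0, -0.037, 0, 0, 0, 0], [0, 0, -0.03, 0, 0, 0, 0], [0, 0, -0.015, 0, 0, 0, 0], [0, 0, 0, 0, 0, 0, 0]],
  ],
)

```text
t: 22.0
ee_pos: [0.4387, 0.0389, 0.2042]
tool_rot: [[0.947, 0.32, -0.01], [0.32, -0.947, -0.001], [-0.01, -0.003, -1.0]]
contact_force: [1.0, -0.2, -1.5]
gripper_width: 0.0419
```

```bash
python3 - <<'E'
from h import *
st()
rows(.503,-.299,.20,yaw=-71,grip=0)
im=cams.camera('scene');crop('scene',240,80,160,120,5,'s19',im)
E
```

```text
t 22.0 p [0.4387 0.0389 0.2042] yaw -71.34 tilt [-0.0104 -0.0006] F [ 1.  -0.2 -1.5] M [ 0.02 -0.04 -0.  ] w 0.0419 j [-62.4  24.3  64.6 122.4 -28.5  51.  -52.1]
10 rows; yaw -71.3 -> -71.0
[[-0.005,0.034,0.0,-0.003,0.01,-0.001,0],[-0.004,0.034,0.001,0.0,0.0,-0.0,0],[-0.005,0.034,0.0,0.0,0.0,-0.001,0],[-0.005,0.034,0.001,0.0,0.0,-0.0,0],[-0.005,0.034,0.0,0.0,0.0,-0.001,0],[-0.005,0.034,0.001,0.0,0.0,-0.001,0],[-0.004,0.034,-0.0,0.0,0.0,-0.0,0],[-0.005,0.034,0.0,0.0,0.0,-0.001,0]]
[[-0.005,0.035,0.001,0.0,0.0,-0.0,0],[-0.0051,0.0336,0.0002,0.0,0.0,-0.001,0]]
```

```bash
python3 - <<'E'
from h import *
rows(.503,-.299,.20,yaw=-11,grip=0,n=12)
E
```

```text
12 rows; yaw -71.3 -> -11.0
[[-0.004,0.028,0.0,-0.003,0.011,-0.088,0],[-0.006,0.028,0.0,-0.0,0.0,-0.087,0],[-0.009,0.028,0.001,-0.0,-0.0,-0.088,0],[-0.011,0.026,-0.0,-0.0,-0.0,-0.088,0],[-0.014,0.025,0.0,-0.0,-0.0,-0.088,0],[-0.015,0.024,0.0,-0.0,-0.0,-0.087,0],[-0.018,0.023,0.001,-0.0,-0.0,-0.088,0],[-0.02,0.021,-0.0,-0.0,-0.0,-0.088,0]]
[[-0.021,0.019,0.0,-0.0,-0.0,-0.088,0],[-0.023,0.018,0.0,-0.0,-0.0,-0.087,0],[-0.024,0.015,0.001,-0.0,-0.0,-0.088,0],[-0.0257,0.0127,-0.0002,-0.0,-0.0,-0.088,0]]
```

move_arm(
  commands=[
    [[-0.004, 0.028, 0, -0.003, 0.011, -0.088, 0], [-0.006, 0.028, 0, 0, 0, -0.087, 0], [-0.009, 0.028, 0.001, 0, 0, -0.088, 0], [-0.011, 0.026, 0, 0, 0, -0.088, 0], [-0.014, 0.025, 0, 0, 0, -0.088, 0], [-0.015, 0.024, 0, 0, 0, -0.088, 0]],
  ],
)

```text
t: 22.55
ee_pos: [0.4684, -0.1245, 0.1913]
tool_rot: [[0.625, 0.781, -0.014], [0.781, -0.625, 0.005], [-0.005, -0.014, -1.0]]
contact_force: [0.7, 0.2, -1.5]
gripper_width: 0.042
```

```bash
python3 - <<'E'
from h import *
st()
rows(.503,-.299,.20,yaw=-11,grip=0,vmax=.03)
E
```

```text
t 22.55 p [ 0.4684 -0.1245  0.1913] yaw -38.67 tilt [-0.0143  0.0048] F [ 0.7  0.2 -1.5] M [-0.01 -0.06  0.  ] w 0.042 j [-29.7  25.8  50.1 116.6 -25.8  50.1  -3.7]
6 rows; yaw -38.7 -> -11.0
[[-0.019,0.023,-0.002,-0.014,0.005,-0.08,0],[-0.021,0.021,-0.001,-0.0,-0.0,-0.081,0],[-0.022,0.019,-0.002,-0.0,-0.0,-0.08,0],[-0.024,0.017,-0.001,-0.0,-0.0,-0.081,0],[-0.026,0.016,-0.002,-0.0,-0.0,-0.08,0],[-0.0262,0.0133,-0.001,-0.0,-0.0,-0.081,0]]
```

move_arm(
  commands=[
    [[-0.019, 0.023, -0.004, -0.014, 0.005, -0.08, 0], [-0.021, 0.021, -0.002, 0, 0, -0.08, 0], [-0.022, 0.019, -0.002, 0, 0, -0.08, 0], [-0.022, 0.016, -0.001, 0, 0, -0.08, 0], [-0.014, 0.009, -0.001, 0, 0, -0.04, 0], [-0.006, 0.004, 0, 0, 0, 0, 0], [0, 0, 0, 0, 0, 0, 0], [0, 0, 0, 0, 0, 0, 0]],
  ],
)

```text
t: 23.22
ee_pos: [0.4894, -0.2704, 0.184]
tool_rot: [[0.297, 0.955, -0.019], [0.955, -0.296, 0.01], [0.004, -0.021, -1.0]]
contact_force: [0.1, 0.2, -2.3]
gripper_width: 0.042
```

```bash
python3 - <<'E'
from h import *
st()
rows(.5033,-.299,.18,grip=0,vmax=.03)
E
```

```text
t 23.22 p [ 0.4894 -0.2704  0.184 ] yaw -17.25 tilt [-0.0193  0.0098] F [ 0.1  0.2 -2.3] M [ 0.02  0.03 -0.  ] w 0.042 j [ -6.   31.9  41.5 105.7 -25.7  53.5  30. ]
2 rows; yaw -17.2 -> -17.2
[[-0.012,0.011,0.002,-0.021,-0.004,-0.0,0],[-0.0112,0.0108,0.0017,-0.0,0.0,-0.0,0]]
```

move_arm(
  commands=[
    [[-0.009, 0.008, 0, -0.021, -0.004, 0, 0], [-0.007, 0.006, 0, 0, 0, 0, 0], [-0.003, 0.003, 0, 0, 0, 0, 0], [0, 0, 0, 0, 0, 0, 0], [0, 0, 0, 0, 0, 0, 0]],
  ],
)

```text
t: 23.63
ee_pos: [0.501, -0.2898, 0.1812]
tool_rot: [[0.293, 0.956, -0.002], [0.956, -0.293, 0.003], [0.003, -0.003, -1.0]]
contact_force: [-0.5, 0.8, -1.1]
gripper_width: 0.0416
```

```bash
python3 - <<'E'
from h import *
st()
rows(.5033,-.299,.18,grip=0,vmax=.03)
E
```

```text
t 23.63 p [ 0.501  -0.2898  0.1812] yaw -17.05 tilt [-0.0016  0.0032] F [-0.5  0.8 -1.1] M [-0.02 -0.02 -0.01] w 0.0416 j [ -3.8  33.3  40.8 103.8 -26.8  53.2  31.9]
1 rows; yaw -17.0 -> -17.0
[[-0.0082,0.0049,0.0012,-0.003,-0.003,-0.0,0]]
```

move_arm(
  commands=[
    [[-0.005, 0.003, 0, -0.003, -0.003, 0, 0], [-0.002, 0.001, 0, 0, 0, 0, 0], [0, 0, 0, 0, 0, 0, 0], [0, 0, 0, 0, 0, 0, 0], [0, 0, 0, 0, 0, 0, 0]],
  ],
)

```text
t: 24.05
ee_pos: [0.5037, -0.2971, 0.1815]
tool_rot: [[0.292, 0.957, 0.001], [0.957, -0.292, -0.0], [0.0, 0.001, -1.0]]
contact_force: [-0.2, 0.2, -2.3]
gripper_width: 0.0421
```

```bash
python3 - <<'E'
from h import *
st()
rows(.5033,-.299,.175,grip=0,vmax=.03)
im=cams.camera('scene');crop('scene',160,190,80,75,8,'s20',im)
im=cams.camera('top');crop('top',390,160,80,80,7,'t20',im)
E
```

```text
t 24.05 p [ 0.5037 -0.2971  0.1815] yaw -16.95 tilt [ 0.0012 -0.0003] F [-0.2  0.2 -2.3] M [-0.    0.01 -0.03] w 0.0421 j [ -3.   33.7  40.7 103.  -26.9  53.3  32.4]
1 rows; yaw -17.0 -> -17.0
[[-0.0019,0.0002,0.0065,0.001,-0.0,0.0,0]]
```

move_arm(
  commands=[
    [[-0.0015, 0, 0.003, 0.001, 0, 0, 0], [0, 0, 0.004, 0, 0, 0, 0], [0, 0, 0.003, 0, 0, 0, 0], [0, 0, 0, 0, 0, 0, 0], [0, 0, 0, 0, 0, 0, 0]],
  ],
)

```text
t: 24.57
ee_pos: [0.503, -0.2982, 0.1701]
tool_rot: [[0.291, 0.957, -0.0], [0.957, -0.291, 0.001], [0.0, -0.001, -1.0]]
contact_force: [-0.5, -0.2, -2.7]
gripper_width: 0.0422
```

```bash
python3 - <<'E'
from h import *
st()
rows(.5033,-.299,.155,grip=0,n=1)
E
```

```text
t 24.57 p [ 0.503  -0.2982  0.1701] yaw -16.93 tilt [-0.0004  0.0006] F [-0.5 -0.2 -2.7] M [-0.01 -0.05  0.03] w 0.0422 j [ -2.4  34.6  40.1 103.4 -27.6  52.2  33.1]
1 rows; yaw -16.9 -> -16.9
[[-0.0007,0.0006,0.0151,-0.001,-0.0,-0.0,0]]
```

move_arm(
  commands=[
    [[-0.0007, 0.0005, 0.003, 0, 0, 0, 0], [0, 0, 0.003, 0, 0, 0, 0], [0, 0, 0.003, 0, 0, 0, 0], [0, 0, 0.003, 0, 0, 0, 0], [0, 0, 0, 0, 0, 0, 0]],
  ],
)

```text
t: 24.98
ee_pos: [0.5032, -0.299, 0.1567]
tool_rot: [[0.291, 0.957, -0.001], [0.957, -0.291, 0.001], [0.0, -0.001, -1.0]]
contact_force: [-0.4, 0.2, -2.7]
gripper_width: 0.042
```

```bash
python3 - <<'E'
from h import *
st()
E
```

```text
t 24.98 p [ 0.5032 -0.299   0.1567] yaw -16.93 tilt [-0.0005  0.0007] F [-0.4  0.2 -2.7] M [-0.01  0.03 -0.02] w 0.042 j [ -1.8  35.6  39.3 103.8 -28.4  50.9  33.8]
```

Threaded (underside at 0.131, below the tip at 0.14, no extra force). Last 4 mm, then release.

move_arm(
  commands=[
    [[0, 0, 0.003, 0, 0, 0, 0], [0, 0, 0.002, 0, 0, 0, 0], [0, 0, 0, 0, 0, 0, 0], [0, 0, 0, 0, 0, 0, 1], [0, 0, 0, 0, 0, 0, 1], [0, 0, 0, 0, 0, 0, 1], [0, 0, 0, 0, 0, 0, 1], [0, 0, 0, 0, 0, 0, 1]],
  ],
)

```text
t: 25.65
ee_pos: [0.5042, -0.2999, 0.1524]
tool_rot: [[0.291, 0.957, 0.002], [0.957, -0.291, -0.001], [-0.0, 0.002, -1.0]]
contact_force: [-0.2, 0.3, 0.5]
gripper_width: 0.0853
```

move_arm(
  commands=[
    [[0, 0, -0.02, 0, 0, 0, 1], [0, 0, -0.03, 0, 0, 0, 1], [0, 0, -0.03, 0, 0, 0, 1], [0, 0, -0.02, 0, 0, 0, 1]],
  ],
)

```text
t: 25.98
ee_pos: [0.5012, -0.298, 0.251]
tool_rot: [[0.292, 0.956, -0.008], [0.956, -0.292, 0.003], [0.001, -0.009, -1.0]]
contact_force: [-0.1, -0.2, -1.0]
gripper_width: 0.0855
```

```bash
python3 - <<'E'
from h import *
st()
im=snap('scene','s21f');crop('scene',130,205,160,120,5,'s21',im);snap('top','t21f')
E
```

```text
t 25.98 p [ 0.5012 -0.298   0.251 ] yaw -16.97 tilt [-0.008   0.0031] F [-0.1 -0.2 -1. ] M [ 0.   -0.07 -0.04] w 0.0855 j [ -5.5  29.1  44.1  99.4 -22.6  61.3  29.4]
```

```bash
cat > fit.py <<'E'
from h import *
from scipy.optimize import minimize
def box(x0,x1,y0,y1): return np.array([[x0,y0],[x1,y0],[x1,y1],[x0,y1]])/1000
SH={'bar':np.array([[-15,-50],[15,-50],[15,50],[-15,50]])/1000,
'square':np.array([[-10,-50],[10,-50],[10,20],[50,20],[50,40],[-10,40]])/1000,
'tee':np.array([[-10,-50],[10,-50],[10,20],[30,20],[30,40],[-30,40],[-30,20],[-10,20]])/1000,
'gap':np.array([[-10,-35],[45,-35],[45,-20],[10,-20],[10,20],[45,20],[45,35],[-10,35]])/1000}
def off(poly,d):
    # offset axis-aligned polygon outward by d (CCW)
    n=len(poly);out=[]
    for i in range(n):
        a=poly[i]-poly[i-1];b=poly[(i+1)%n]-poly[i]
        na=np.array([a[1],-a[0]])/np.linalg.norm(a);nb=np.array([b[1],-b[0]])/np.linalg.norm(b)
        out.append(poly[i]+d*(na+nb))
    return np.array(out)
def w(poly,x,y,th,z):
    c,s=np.cos(th),np.sin(th);return np.c_[poly@np.array([[c,s],[-s,c]])+[x,y],np.full(len(poly),z)]
S=6
def fill(n,P3,roi,m=None):
    x,y,W,H=roi; u=proj(n,P3); q=((u-[x,y]+.5)*S-.5)
    im=np.zeros((H*S,W*S),np.uint8); cv2.fillPoly(im,[np.round(q*16).astype(np.int32)],255,shift=4); return im
def down(im,roi,blur=.8):
    g=cv2.resize(im,(roi[2],roi[3]),interpolation=cv2.INTER_AREA).astype(np.float32)/255
    return cv2.GaussianBlur(g,(0,0),blur)
def prism(n,poly,x,y,th,z0,z1,roi):
    im=fill(n,w(poly,x,y,th,z0),roi)|fill(n,w(poly,x,y,th,z1),roi)
    A=w(poly,x,y,th,z0);B=w(poly,x,y,th,z1)
    for i in range(len(poly)):
        j=(i+1)%len(poly); im|=fill(n,np.array([A[i],A[j],B[j],B[i]]),roi)
    return im
def steel(im):
    f=im.astype(np.float32)+1; r=f[:,:,2]/f[:,:,0]
    return np.clip((r-.6)/.3,0,1)
def fit_tool(n,im,name,p0,z0=0,free=3,R=26):
    u=proj(n,[p0[0],p0[1],.013])[0]; roi=(int(u[0])-R,int(u[1])-R,2*R,2*R)
    if n=='scene': roi=(int(u[0])-R,int(u[1])-R,2*R,2*R)
    x,y,W,H=roi; m=steel(im)[y:y+H,x:x+W]
    # keep region near the tool only
    g=cv2.dilate(prism(n,SH[name],p0[0],p0[1],p0[2],z0,z0+.026,roi),np.ones((S*9,S*9),np.uint8)); g=down(g,roi)
    def cost(p): return float((g*(down(prism(n,SH[name],p[0],p[1],p[2],z0,z0+.026,roi),roi)-m)**2).sum())
    best=None
    for s in (1,.4):
        d=.006*s; simp=[np.array(p0)]+[np.array(p0)+v for v in ([d,0,0],[0,d,0],[0,0,.1*s])]
        r=minimize(cost,p0,method='Nelder-Mead',options=dict(initial_simplex=simp,xatol=1e-5,fatol=1e-4,maxiter=300)); p0=r.x
    return r.x,r.fun,m,roi
def overlay(n,im,items,name,roi,k):
    x,y,W,H=roi; c=cv2.resize(im[y:y+H,x:x+W,::-1],None,fx=k,fy=k,interpolation=cv2.INTER_CUBIC).copy()
    for P,col in items:
        q=((proj(n,P)-[x,y]+.5)*k-.5); cv2.polylines(c,[np.round(q*16).astype(np.int32)],True,col,1,cv2.LINE_AA,4)
    cv2.imwrite(f"pics/{name}.png",c)
E
python3 - <<'E'
from fit import *
im=snap('top','t22f'); sc=snap('scene','s22f')
# inits from px: bar(347,196) etc
def cr(x0,y0,k,x,y): return (x0+(x+.5)/k-.5,y0+(y+.5)/k-.5)
def P(x,y): return unp('top',cr(280,160,6,x,y),.026)[:2]
def ang(a,b): d=b-a; return np.arctan2(d[1],d[0])
bar=(P(400,220),ang(P(347,265),P(450,170)))
sq_c=P(342,490); # corner (+y end)
sq_e=P(495,410); th=ang(sq_e,sq_c)-np.pi/2
print('sq',sq_c,sq_e)
init={}
init['bar']=[*bar[0],bar[1]-np.pi/2]
yv=(sq_c-sq_e)/np.linalg.norm(sq_c-sq_e)
init['square']=[*(sq_c-yv*.03),ang(sq_e,sq_c)-np.pi/2]
ga,gb=P(122,170),P(185,270) # back ends: upper-left, lower-right
mid=P(150,215); 
th=ang(P(150,215),P(240,165)) # +x dir toward opening
init['gap']=[*mid,th]
t1=unp('top',cr(280,85,8,130,548),.026)[:2]; t2=unp('top',cr(280,160,6,215,65),.026)[:2]
yv=(t1-t2)/np.linalg.norm(t1-t2)
init['tee']=[*(t1-yv*.03),ang(t2,t1)-np.pi/2]
import json; res={}
items={'top':[], 'scene':[]}
for n in init:
    for cam,I in (('top',im),('scene',sc)):
        r,f,m,roi=fit_tool(cam,I,n,init[n]); print(n,cam,np.round(r[:2],4),np.degrees(r[2]).round(2),round(f,2),'init',np.round(init[n],3))
        items[cam].append((w(SH[n],*r,.026),(0,0,255))); res[n+cam]=list(r)
json.dump(res,open('tools.json','w'))
overlay('top',im,items['top'],'ovt',(280,140,100,110),7)
overlay('scene',sc,items['scene'],'ovs',(255,205,150,80),5)
E
```

```text
sq [ 0.42330368 -0.05404545] [ 0.46203888 -0.12805421]
bar top [ 0.5572 -0.0829] -136.57 8.51 init [ 0.555 -0.083 -2.39 ]
bar scene [ 0.5562 -0.0838] -137.17 8.57 init [ 0.555 -0.083 -2.39 ]Traceback (most recent call last):
  File "<stdin>", line 26, in <module>
  File "fit.py", line 44, in fit_tool
    r=minimize(cost,p0,method='Nelder-Mead',options=dict(initial_simplex=simp,xatol=1e-5,fatol=1e-4,maxiter=300)); p0=r.x
    res = _minimize_neldermead(fun, x0, args, callback, bounds=bounds,
                               **options)
    fxr = func(xr)
    fx = function(np.copy(x), *(wrapper_args + args))
  File "fit.py", line 40, in cost
    def cost(p): return float((g*(down(prism(n,SH[name],p[0],p[1],p[2],z0,z0+.026,roi),roi)-m)**2).sum())
                                       ~~~~~^^^^^^^^^^^^^^^^^^^^^^^^^^^^^^^^^^^^^^^^^^
  File "fit.py", line 29, in prism
    j=(i+1)%len(poly); im|=fill(n,np.array([A[i],A[j],B[j],B[i]]),roi)
                           ~~~~^^^^^^^^^^^^^^^^^^^^^^^^^^^^^^^^^^^^^^^
  File "fit.py", line 20, in fill
    x,y,W,H=roi; u=proj(n,P3); q=((u-[x,y]+.5)*S-.5)
                   ~~~~^^^^^^
  File "h.py", line 7, in proj
    f,cx,cy,T=K(n); P=np.atleast_2d(P); p=(P-T[:3,3])@T[:3,:3]
              ~^^^
  File "h.py", line 4, in K
    m=cams.camera_model(n); f=200/np.tan(np.radians(m['vfov']/2))
ValueError: time passes only in moves, steps and waits
```

```bash
python3 - <<'E'
s=open('h.py').read()
s=s.replace('''def K(n):
    m=cams.camera_model(n); f=200/np.tan(np.radians(m['vfov']/2))
    return f,m['cx'],m['cy'],m['pose']''','''_c={}
def K(n):
    if n not in _c:
        m=cams.camera_model(n); f=200/np.tan(np.radians(m['vfov']/2)); _c[n]=(f,m['cx'],m['cy'],np.array(m['pose']))
    return _c[n]''')
open('h.py','w').write(s)
E
cat > fitall.py <<'E'
from fit import *
import json,sys
im=cv2.imread('pics/t22f.png')[:,:,::-1].copy(); sc=cv2.imread('pics/s22f.png')[:,:,::-1].copy()
def cr(x0,y0,k,x,y): return (x0+(x+.5)/k-.5,y0+(y+.5)/k-.5)
def P(x,y): return unp('top',cr(280,160,6,x,y),.026)[:2]
def ang(a,b): d=b-a; return np.arctan2(d[1],d[0])
init={}
init['bar']=[*P(400,220),ang(P(347,265),P(450,170))-np.pi/2]
sq_c=P(342,490);sq_e=P(495,410)
yv=(sq_c-sq_e)/np.linalg.norm(sq_c-sq_e)
init['square']=[*(sq_c-yv*.03),ang(sq_e,sq_c)-np.pi/2]
init['gap']=[*P(150,215),ang(P(150,215),P(240,165))]
t1=unp('top',cr(280,85,8,130,548),.026)[:2]; t2=unp('top',cr(280,160,6,215,65),.026)[:2]
yv=(t1-t2)/np.linalg.norm(t1-t2)
init['tee']=[*(t1-yv*.03),ang(t2,t1)-np.pi/2]
res={};items={'top':[], 'scene':[]}
for n in init:
    for cam,I in (('top',im),('scene',sc)):
        r,f,m,roi=fit_tool(cam,I,n,init[n]); print(n,cam,np.round(r[:2],4),np.degrees(r[2]).round(2),round(f,2),'init',np.round(init[n],3))
        items[cam].append((w(SH[n],*r,.026),(0,0,255))); res[n+cam]=list(r)
json.dump(res,open('tools.json','w'))
overlay('top',im,items['top'],'ovt',(280,140,100,110),5)
overlay('scene',sc,items['scene'],'ovs',(255,205,150,80),5)
E
python3 fitall.py
```

```text
bar top [ 0.5572 -0.0829] -136.57 8.51 init [ 0.555 -0.083 -2.39 ]
bar scene [ 0.5562 -0.0838] -137.17 8.57 init [ 0.555 -0.083 -2.39 ]
square top [ 0.4408 -0.0855] 22.68 11.53 init [ 0.437 -0.081  0.482]
square scene [ 0.4401 -0.0867] 23.97 11.52 init [ 0.437 -0.081  0.482]
gap top [0.5593 0.0356] -54.83 14.52 init [ 0.557  0.039 -1.05 ]
gap scene [0.5577 0.0338] -54.72 19.44 init [ 0.557  0.039 -1.05 ]
tee top [0.6678 0.0437] -39.13 51.37 init [ 0.666  0.045 -0.735]
tee scene [0.667 0.042] -40.17 91.55 init [ 0.666  0.045 -0.735]
```

```bash
cat > fitslot.py <<'E'
from fit import *
import json
def blue(im):
    f=im.astype(np.float32)+3; return np.clip((f[:,:,2]/f[:,:,0]-1.25)/.5,0,1)
def vis(n,poly,x,y,th,roi):
    return fill(n,w(poly,x,y,th,.008),roi)&fill(n,w(poly,x,y,th,.022),roi)
def fit_slots(n,im,names,c0,th0,R=30,verbose=True):
    # joint: common th, separate positions
    B=blue(im); rois=[];ms=[];gs=[]
    for k,c in zip(names,c0):
        u=proj(n,[c[0],c[1],.015])[0]; roi=(int(u[0])-R,int(u[1])-R,2*R,2*R); x,y,W,H=roi
        g=cv2.dilate(vis(n,off(SH[k],.0012),*c,th0,roi),np.ones((S*9,S*9),np.uint8)); rois.append(roi);ms.append(B[y:y+H,x:x+W]);gs.append(down(g,roi))
    def one(i,c,th): 
        v=down(vis(n,off(SH[names[i]],.0012),*c,th,rois[i]),rois[i],.7); m=ms[i]
        a=(gs[i]*v*m).sum()/(gs[i]*v*v).sum()
        return float((gs[i]*(v*1.0-m)**2).sum())
    def solve(th):
        tot=0;cs=[]
        for i,c in enumerate(c0):
            r=minimize(lambda c:one(i,c,th),c,method='Nelder-Mead',options=dict(initial_simplex=[c,[c[0]+.005,c[1]],[c[0],c[1]+.005]],xatol=2e-5,fatol=1e-4)); tot+=r.fun;cs.append(r.x)
        return tot,cs
    best=min(((solve(t)[0],t) for t in th0+np.radians(np.arange(-1.5,1.6,.5))))
    best=min(((solve(t)[0],t) for t in best[1]+np.radians(np.arange(-.3,.4,.15))))
    return best[1],*solve(best[1])
if __name__=="__main__":
    im=cv2.imread('pics/t22f.png')[:,:,::-1].copy(); sc=cv2.imread('pics/s22f.png')[:,:,::-1].copy()
    def cr(x,y): return (180+(x+.5)/7-.5,170+(y+.5)/7-.5)
    def P(x,y): return unp('top',cr(x,y),.015)[:2]
    c0={'bar':P(505,188),'square':P(510,452),'tee':P(225,390),'gap':P(235,215)}
    res={}
    for n,I in (('top',im),('scene',sc)):
        th,f,cs=fit_slots(n,I,list(c0),list(c0.values()),np.radians(-1.75))
        print(n,np.degrees(th),f); it=[]
        for k,c in zip(c0,cs):
            print(k,np.round(c,4),'init',np.round(c0[k],4)); it.append((w(off(SH[k],.0012),*c,th,.022),(0,0,255))); it.append((w(off(SH[k],.0012),*c,th,.008),(0,255,255)))
        res[n]=[th,[list(c) for c in cs]]
        overlay(n,I,it,'ovsl'+n,(180,170,105,80) if n=='top' else (315,145,125,80),6)
    json.dump(res,open('slots.json','w'))
E
python3 fitslot.py
```

```text
top -2.1 41.58261013031006
bar [0.5563 0.1974] init [0.5555 0.1966]
square [0.4452 0.2011] init [0.4437 0.1905]
tee [0.4696 0.3207] init [0.4691 0.3103]
gap [0.5442 0.3114] init [0.5434 0.3102]
scene -2.9 59.814290046691895
bar [0.5532 0.1982] init [0.5555 0.1966]
square [0.442  0.2032] init [0.4437 0.1905]
tee [0.4671 0.3246] init [0.4691 0.3103]
gap [0.5397 0.3122] init [0.5434 0.3102]
```

```bash
cat > fittray.py <<'E'
from fit import *
import fit
fit.SH['tray']=np.array([[-98.5,-131],[98.5,-131],[98.5,131],[-98.5,131]])/1000
for n,f in (('top','t22f'),('scene','s22f')):
    im=cv2.imread(f'pics/{f}.png')[:,:,::-1].copy()
    for h in (.022,.026):
        p0=np.array([.51,.252,-.033])
        u=proj(n,[*p0[:2],.01])[0];R=75;roi=(int(u[0])-R,int(u[1])-R,2*R,2*R);x,y,W,H=roi
        a=im.astype(np.float32)+8; m=np.clip(((a[:,:,2]/a[:,:,0])-.6)/.3,0,1)[y:y+H,x:x+W]
        P=lambda p:prism(n,SH['tray'],*p,0,h,roi)
        g=down(cv2.dilate(P(p0),np.ones((S*7,)*2,np.uint8))-cv2.erode(P(p0),np.ones((S*9,)*2,np.uint8)),roi)
        c=lambda p:float((g*(down(P(p),roi)-m)**2).sum())
        r=minimize(c,p0,method='Nelder-Mead',options=dict(initial_simplex=[p0,p0+[.005,0,0],p0+[0,.005,0],p0+[0,0,.03]],xatol=1e-5,fatol=1e-4))
        print(n,h,r.x[:2].round(4),np.degrees(r.x[2]).round(2),round(r.fun,2))
E
python3 fittray.py
```

```text
top 0.022 [0.5118 0.2539] -2.09 40.75
top 0.026 [0.5116 0.2528] -1.98 63.42
scene 0.022 [0.5119 0.2521] -1.99 107.69
scene 0.026 [0.5127 0.2514] -1.25 213.43
```

```bash
python3 - <<'E'
from h import *
st()
rows(.5575,-.083,.12,yaw=43.1,long=True,vmax=.03)
E
```

```text
t 26.18 p [ 0.5011 -0.2973  0.2488] yaw -16.93 tilt [-0.0085  0.0041] F [-0.3 -0.2 -0.3] M [-0.04  0.    0.02] w 0.0851 j [ -5.4  29.2  44.   99.6 -22.7  61.1  29.4]
10 rows; yaw -16.9 -> 43.1
[[0.022,-0.001,0.013,-0.009,-0.002,-0.105,1.0],[0.022,0.002,0.013,-0.0,0.0,-0.105,1.0],[0.022,0.004,0.013,-0.0,0.0,-0.104,1.0],[0.021,0.006,0.013,-0.0,0.0,-0.105,1.0],[0.021,0.008,0.012,-0.0,-0.0,-0.105,1.0],[0.02,0.01,0.013,-0.0,-0.0,-0.105,1.0],[0.018,0.013,0.013,-0.0,-0.0,-0.104,1.0],[0.017,0.014,0.013,-0.0,-0.0,-0.105,1.0]]
[[0.016,0.016,0.013,-0.0,-0.0,-0.105,1.0],[0.0133,0.0171,0.0128,-0.0,-0.0,-0.105,1.0]]
```

move_arm(
  commands=[
    [[0.022, -0.001, 0.005, -0.009, -0.002, -0.105, 1], [0.022, 0.002, 0.008, 0, 0, -0.105, 1], [0.022, 0.004, 0.013, 0, 0, -0.104, 1], [0.021, 0.006, 0.013, 0, 0, -0.105, 1], [0.021, 0.008, 0.013, 0, 0, -0.105, 1], [0.02, 0.01, 0.013, 0, 0, -0.105, 1], [0.018, 0.013, 0.013, 0, 0, -0.104, 1], [0.015, 0.012, 0.013, 0, 0, -0.1, 1]],
  ],
)

```text
t: 26.85
ee_pos: [0.5383, -0.1251, 0.1463]
tool_rot: [[-0.535, 0.845, -0.01], [0.845, 0.535, -0.002], [0.004, -0.01, -1.0]]
contact_force: [0.6, -0.2, 0.2]
gripper_width: 0.0857
```

move_arm(
  commands=[
    [[0.012, 0.012, 0.013, 0, 0, -0.1, 1], [0.007, 0.008, 0.008, 0, 0, -0.05, 1], [0, 0, 0, 0, 0, 0, 1], [0, 0, 0, 0, 0, 0, 1]],
  ],
)

```text
t: 27.18
ee_pos: [0.5385, -0.0893, 0.116]
tool_rot: [[-0.669, 0.743, -0.025], [0.743, 0.67, 0.004], [0.019, -0.016, -1.0]]
contact_force: [0.2, 0.3, -0.7]
gripper_width: 0.0851
```

```bash
python3 - <<'E'
from h import *
st()
rows(.5575,-.083,.07,yaw=43.1,long=True,vmax=.03)
E
```

```text
t 27.18 p [ 0.5385 -0.0893  0.116 ] yaw 42.04 tilt [-0.025   0.0035] F [ 0.2  0.3 -0.7] M [-0.01 -0.01 -0.03] w 0.0851 j [-12.8  32.9  23.2 109.1 -18.3  43.1  62.9]
2 rows; yaw 42.0 -> 43.1
[[-0.004,0.01,0.023,-0.016,-0.019,-0.009,1.0],[-0.0046,0.0087,0.0227,-0.0,-0.0,-0.01,1.0]]
```

move_arm(
  commands=[
    [[-0.004, 0.01, 0.015, -0.016, -0.019, -0.01, 1], [-0.003, 0.007, 0.018, 0, 0, 0, 1], [0, 0, 0.006, 0, 0, 0, 1], [0, 0, 0, 0, 0, 0, 1], [0, 0, 0, 0, 0, 0, 1]],
  ],
)

```text
t: 27.6
ee_pos: [0.5541, -0.0884, 0.0759]
tool_rot: [[-0.667, 0.745, -0.001], [0.745, 0.667, -0.003], [-0.001, -0.003, -1.0]]
contact_force: [-0.2, -0.7, -0.3]
gripper_width: 0.0856
```

```bash
python3 - <<'E'
from h import *
st()
rows(.5575,-.083,.07,yaw=43.1,long=True,vmax=.03)
im=snap('scene','s23f'); crop('scene',270,190,130,100,6,'s23',im); it=snap('top','t23f')
E
```

```text
t 27.6 p [ 0.5541 -0.0884  0.0759] yaw 41.87 tilt [-0.0011 -0.0028] F [-0.2 -0.7 -0.3] M [ 0.01 -0.    0.02] w 0.0856 j [-11.6  37.1  21.3 108.7 -20.6  37.9  64.1]
1 rows; yaw 41.9 -> 43.1
[[0.0017,0.0061,0.0059,-0.003,0.001,-0.021,1.0]]
```

move_arm(
  commands=[
    [[0.0017, 0.006, 0.005, -0.003, 0.001, -0.021, 1], [0, 0, 0.012, 0, 0, 0, 1], [0, 0, 0.012, 0, 0, 0, 1], [0, 0, 0.008, 0, 0, 0, 1], [0, 0, 0, 0, 0, 0, 1], [0, 0, 0, 0, 0, 0, 1]],
  ],
)

```text
t: 28.2
ee_pos: [0.5588, -0.0831, 0.0373]
tool_rot: [[-0.684, 0.73, 0.004], [0.73, 0.684, 0.0], [-0.003, 0.003, -1.0]]
contact_force: [-0.4, -0.4, -0.3]
gripper_width: 0.0853
```

```bash
python3 - <<'E'
from h import *
st()
rows(.5575,-.083,.025,yaw=43.1,long=True,vmax=.03)
E
```

```text
t 28.2 p [ 0.5588 -0.0831  0.0373] yaw 43.15 tilt [0.0042 0.0003] F [-0.4 -0.4 -0.3] M [-0.   -0.02 -0.08] w 0.0853 j [-10.1  40.8  18.7 108.7 -22.2  33.8  66.2]
1 rows; yaw 43.2 -> 43.1
[[0.001,-0.0009,0.0123,0.003,0.003,0.001,1.0]]
```

move_arm(
  commands=[
    [[0.001, -0.001, 0.006, 0.003, 0.003, 0, 1], [0, 0, 0.006, 0, 0, 0, 1], [0, 0, 0, 0, 0, 0, 1], [0, 0, 0, 0, 0, 0, 1]],
  ],
)

```text
t: 28.53
ee_pos: [0.557, -0.0833, 0.0238]
tool_rot: [[-0.684, 0.73, -0.001], [0.73, 0.684, 0.0], [0.001, -0.001, -1.0]]
contact_force: [-0.3, -0.9, -0.8]
gripper_width: 0.0855
```

```bash
python3 - <<'E'
from h import *
st()
rows(.5573,-.083,.024,yaw=43.1,long=True,vmax=.03)
E
```

```text
t 28.53 p [ 0.557  -0.0833  0.0238] yaw 43.13 tilt [-0.0011  0.0003] F [-0.3 -0.9 -0.8] M [ 0.   -0.01 -0.04] w 0.0855 j [ -9.6  42.1  18.1 108.7 -22.7  32.8  66.6]
1 rows; yaw 43.1 -> 43.1
[[0.0,0.0004,-0.0002,-0.001,-0.001,0.001,1.0]]
```

move_arm(
  commands=[
    [[0, 0, 0, 0, 0, 0, 0], [0, 0, 0, 0, 0, 0, 0], [0, 0, 0, 0, 0, 0, 0], [0, 0, 0, 0, 0, 0, 0], [0, 0, 0, 0, 0, 0, 0], [0, 0, 0, 0, 0, 0, 0], [0, 0, 0, 0, 0, 0, 0], [0, 0, 0, 0, 0, 0, 0]],
  ],
  newtons=70,
)

```text
t: 29.2
ee_pos: [0.5575, -0.0834, 0.0249]
tool_rot: [[-0.684, 0.73, 0.0], [0.73, 0.684, 0.0], [0.0, 0.0, -1.0]]
contact_force: [-0.2, 0.2, 0.0]
gripper_width: 0.0279
```

```bash
python3 - <<'E'
from h import *
st()
im=snap('scene','s24f'); crop('scene',270,190,130,100,6,'s24',im)
E
```

```text
t 29.2 p [ 0.5575 -0.0834  0.0249] yaw 43.13 tilt [0.0001 0.0003] F [-0.2  0.2  0. ] M [-0.01  0.01 -0.05] w 0.0279 j [ -9.6  42.   18.2 108.7 -22.7  32.8  66.5]
```

```bash
python3 - <<'E'
from h import *
o=env.get_obs();p=np.array(o['ee_pos']);R=np.array(o['tool_rot'])
for y in (-.0155,-.022,.0155,.022):
  for x in (-.011,.011):
    for tz in (0,.008,.014):
      print(y,x,tz,((proj('scene',p+R@[x,y,tz])[0]-[270,190]+.5)*6).round())
rows(.5575,-.083,.13,yaw=43.1,grip=0,n=4)
E
```

```text
-0.0155 -0.011 0 [172. 349.]
-0.0155 -0.011 0.008 [172. 364.]
-0.0155 -0.011 0.014 [173. 375.]
-0.0155 0.011 0 [176. 312.]
-0.0155 0.011 0.008 [176. 327.]
-0.0155 0.011 0.014 [177. 338.]
-0.022 -0.011 0 [155. 349.]
-0.022 -0.011 0.008 [156. 364.]
-0.022 -0.011 0.014 [157. 375.]
-0.022 0.011 0 [159. 311.]
-0.022 0.011 0.008 [160. 326.]
-0.022 0.011 0.014 [160. 337.]
0.0155 -0.011 0 [251. 351.]
0.0155 -0.011 0.008 [251. 366.]
0.0155 -0.011 0.014 [251. 377.]
0.0155 0.011 0 [253. 313.]
0.0155 0.011 0.008 [253. 328.]
0.0155 0.011 0.014 [253. 339.]
0.022 -0.011 0 [267. 351.]
0.022 -0.011 0.008 [267. 366.]
0.022 -0.011 0.014 [267. 377.]
0.022 0.011 0 [269. 314.]
0.022 0.011 0.008 [270. 329.]
0.022 0.011 0.014 [270. 340.]
4 rows; yaw 43.1 -> 43.1
[[0.0,0.0,-0.026,0.0,-0.0,0.0,0],[0.0,0.0,-0.027,0.0,-0.0,0.0,0],[0.0,0.0,-0.026,0.0,-0.0,0.0,0],[0.0004,0.0003,-0.0261,0.0,-0.0,0.0,0]]
```

```bash
python3 - <<'E'
from h import *
p=np.array([.5541,-.0884,.0759]);R=np.array([[-.667,.745,0],[.745,.667,0],[0,0,-1.]])
for y in (-.0425,.0425):
  for x in (-.011,.011):
    for tz in (-.008,0,.008):
      print(y,x,tz,((proj('scene',p+R@[x,y,tz])[0]-[270,190]+.5)*6).round())
im=cv2.imread('pics/s23f.png')
cv2.imwrite('pics/s23z.png',cv2.resize(im[200:240,270:330],None,fx=12,fy=12,interpolation=cv2.INTER_CUBIC))
im=cv2.imread('pics/s24f.png')
cv2.imwrite('pics/s24z.png',cv2.resize(im[220:270,285:325],None,fx=12,fy=12,interpolation=cv2.INTER_CUBIC))
E
```

```text
-0.0425 -0.011 -0.008 [ 81. 233.]
-0.0425 -0.011 0 [ 82. 249.]
-0.0425 -0.011 0.008 [ 83. 265.]
-0.0425 0.011 -0.008 [ 87. 196.]
-0.0425 0.011 0 [ 88. 212.]
-0.0425 0.011 0.008 [ 89. 228.]
0.0425 -0.011 -0.008 [303. 240.]
0.0425 -0.011 0 [303. 256.]
0.0425 -0.011 0.008 [303. 272.]
0.0425 0.011 -0.008 [306. 204.]
0.0425 0.011 0 [306. 220.]
0.0425 0.011 0.008 [306. 235.]
```

move_arm(
  commands=[
    [[0, 0, 0, 0, 0, 0, 0.5], [0, 0, 0, 0, 0, 0, 0.5], [0, 0, 0.004, 0, 0, 0, 0.5], [0, 0, 0, 0, 0, 0, 0.5], [0, 0, 0, 0, 0, 0, 0], [0, 0, 0, 0, 0, 0, 0], [0, 0, 0, 0, 0, 0, 0], [0, 0, 0, 0, 0, 0, 0]],
  ],
)

```text
t: 29.92
ee_pos: [0.558, -0.0834, 0.021]
tool_rot: [[-0.684, 0.73, 0.001], [0.73, 0.684, 0.001], [-0.0, 0.001, -1.0]]
contact_force: [-0.0, 0.5, 1.2]
gripper_width: 0.0285
```

```bash
python3 - <<'E'
from h import *
st()
E
```

```text
t 29.92 p [ 0.558  -0.0834  0.021 ] yaw 43.13 tilt [0.001  0.0005] F [-0.   0.5  1.2] M [-0.07  0.04  0.  ] w 0.0285 j [ -9.4  42.4  17.9 108.6 -22.9  32.4  66.7]
```

move_arm(
  commands=[
    [[0, 0, -0.015, 0, 0, 0, 0], [0, 0, -0.025, 0, 0, 0, 0], [0, 0, -0.025, 0, 0, 0, 0], [0, 0, -0.02, 0, 0, 0, 0], [0, 0, -0.01, 0, 0, 0, 0]],
  ],
)

```text
t: 30.33
ee_pos: [0.5534, -0.0829, 0.1145]
tool_rot: [[-0.683, 0.73, -0.01], [0.73, 0.684, 0.001], [0.008, -0.007, -1.0]]
contact_force: [0.0, -0.9, -1.8]
gripper_width: 0.0283
```

```bash
python3 - <<'E'
from h import *
st()
rows(.5567,.1965,.10,yaw=-2.05,grip=0,long=True,vmax=.03)
E
```

```text
t 30.33 p [ 0.5534 -0.0829  0.1145] yaw 43.12 tilt [-0.0103  0.001 ] F [ 0.  -0.9 -1.8] M [-0.03 -0.11  0.04] w 0.0283 j [-13.3  33.7  22.9 107.8 -18.5  42.8  63.2]
10 rows; yaw 43.1 -> -2.0
[[0.02,0.019,0.001,-0.007,-0.007,0.079,0],[0.022,0.018,0.002,-0.0,-0.0,0.079,0],[0.023,0.016,0.001,-0.0,-0.0,0.078,0],[0.024,0.014,0.002,-0.0,-0.0,0.079,0],[0.025,0.012,0.001,-0.0,-0.0,0.079,0],[0.026,0.01,0.002,-0.0,-0.0,0.079,0],[0.027,0.008,0.001,-0.0,-0.0,0.079,0],[0.027,0.006,0.002,-0.0,-0.0,0.079,0]]
[[0.028,0.004,0.001,-0.0,-0.0,0.078,0],[0.0279,0.0014,0.0016,-0.0,-0.0,0.079,0]]
```

move_arm(
  commands=[
    [[0.02, 0.019, 0, -0.007, -0.007, 0.079, 0], [0.022, 0.018, 0, 0, 0, 0.079, 0], [0.023, 0.016, 0, 0, 0, 0.079, 0], [0.024, 0.014, 0, 0, 0, 0.079, 0], [0.025, 0.012, 0, 0, 0, 0.079, 0], [0.026, 0.01, 0, 0, 0, 0.079, 0], [0.027, 0.008, 0, 0, 0, 0.079, 0], [0.025, 0.006, 0, 0, 0, 0.079, 0]],
  ],
)

```text
t: 31.0
ee_pos: [0.5593, 0.1371, 0.1137]
tool_rot: [[-0.078, 0.997, 0.002], [0.997, 0.078, -0.006], [-0.006, 0.002, -1.0]]
contact_force: [-0.4, 0.4, -3.0]
gripper_width: 0.0284
```

move_arm(
  commands=[
    [[0.022, 0.003, 0, 0, 0, 0.06, 0], [0.014, 0.001, 0, 0, 0, 0.04, 0], [0.006, 0, 0, 0, 0, 0, 0], [0, 0, 0, 0, 0, 0, 0], [0, 0, 0, 0, 0, 0, 0]],
  ],
)

```text
t: 31.42
ee_pos: [0.558, 0.1901, 0.1091]
tool_rot: [[0.016, 1.0, -0.003], [1.0, -0.016, -0.005], [-0.005, -0.003, -1.0]]
contact_force: [0.2, -0.2, -2.2]
gripper_width: 0.0284
```

```bash
python3 - <<'E'
from h import *
st()
rows(.5567,.1965,.08,yaw=-2.05,grip=0,long=True,vmax=.03)
E
```

```text
t 31.42 p [0.558  0.1901 0.1091] yaw -0.95 tilt [-0.0031 -0.0052] F [ 0.2 -0.2 -2.2] M [-0.08 -0.01 -0.02] w 0.0284 j [-47.8  39.2  34.3 104.1 -29.2  46.1   0.5]
1 rows; yaw -0.9 -> -2.0
[[0.0065,-0.0013,0.0291,-0.003,0.005,0.019,0]]
```

move_arm(
  commands=[
    [[0.005, -0.0013, 0.01, -0.003, 0.005, 0.019, 0], [0.001, 0, 0.015, 0, 0, 0, 0], [0, 0, 0.01, 0, 0, 0, 0], [0, 0, 0, 0, 0, 0, 0], [0, 0, 0, 0, 0, 0, 0]],
  ],
)

```text
t: 31.83
ee_pos: [0.5566, 0.1898, 0.071]
tool_rot: [[0.045, 0.999, -0.0], [0.999, -0.045, -0.002], [-0.002, -0.0, -1.0]]
contact_force: [-0.1, 0.4, -1.4]
gripper_width: 0.0286
```

```bash
python3 - <<'E'
from h import *
st()
rows(.5567,.1965,.055,yaw=-2.05,grip=0,long=True,vmax=.03)
im=snap('scene','s25f'); crop('scene',310,130,140,105,5,'s25',im); snap('top','t25f')
E
```

```text
t 31.83 p [0.5566 0.1898 0.071 ] yaw -2.56 tilt [-0.0001 -0.0018] F [-0.1  0.4 -1.4] M [-0.   -0.03 -0.  ] w 0.0286 j [-46.3  42.2  32.2 105.2 -32.1  42.1   1.1]
1 rows; yaw -2.6 -> -2.0
[[0.0067,-0.0002,0.016,-0.0,0.002,-0.009,0]]
```

move_arm(
  commands=[
    [[0.006, 0, 0.003, 0, 0.002, -0.009, 0], [0, 0, 0.008, 0, 0, 0, 0], [0, 0, 0.004, 0, 0, 0, 0], [0, 0, 0, 0, 0, 0, 0], [0, 0, 0, 0, 0, 0, 0]],
  ],
)

```text
t: 32.35
ee_pos: [0.5585, 0.197, 0.0566]
tool_rot: [[0.035, 0.999, 0.003], [0.999, -0.035, 0.002], [0.002, 0.003, -1.0]]
contact_force: [-0.3, -0.2, -2.3]
gripper_width: 0.028
```

```bash
python3 - <<'E'
from h import *
st()
rows(.5567,.1965,.047,yaw=-2.05,grip=0,long=True,vmax=.03)
im=snap('scene','s26f'); crop('scene',310,130,140,105,5,'s26',im)
E
```

```text
t 32.35 p [0.5585 0.197  0.0566] yaw -1.98 tilt [0.0034 0.0021] F [-0.3 -0.2 -2.3] M [-0.    0.01  0.02] w 0.028 j [-45.9  43.5  31.  104.9 -33.   40.7   1.8]
1 rows; yaw -2.0 -> -2.0
[[-0.0006,-0.0018,0.0096,0.003,-0.002,0.001,0]]
```

move_arm(
  commands=[
    [[-0.0006, -0.0016, 0.004, 0.003, -0.002, 0, 0], [0, 0, 0.004, 0, 0, 0, 0], [0, 0, 0.002, 0, 0, 0, 0], [0, 0, 0, 0, 0, 0, 0], [0, 0, 0, 0, 0, 0, 0]],
  ],
)

```text
t: 32.82
ee_pos: [0.5569, 0.1965, 0.0458]
tool_rot: [[0.034, 0.999, 0.0], [0.999, -0.034, 0.0], [0.0, 0.0, -1.0]]
contact_force: [-0.6, -0.3, -2.2]
gripper_width: 0.0279
```

```bash
python3 - <<'E'
from h import *
st()
rows(.5567,.1965,.043,yaw=-2.05,grip=0,long=True,vmax=.03)
im=snap('scene','s27f'); crop('scene',340,160,80,60,10,'s27',im)
E
```

```text
t 32.82 p [0.5569 0.1965 0.0458] yaw -1.97 tilt [0.0004 0.0001] F [-0.6 -0.3 -2.2] M [ 0.   -0.02  0.03] w 0.0279 j [-45.5  44.4  30.3 105.  -33.5  39.8   2.2]
1 rows; yaw -2.0 -> -2.0
[[-0.0,-0.0002,0.0028,0.0,-0.0,0.001,0]]
```

move_arm(
  commands=[
    [[0, 0, 0.002, 0, 0, 0, 0], [0, 0, 0.002, 0, 0, 0, 0], [0, 0, 0.002, 0, 0, 0, 0], [0, 0, 0, 0, 0, 0, 0]],
  ],
)

```text
t: 33.2
ee_pos: [0.5567, 0.1965, 0.0396]
tool_rot: [[0.035, 0.999, 0.0], [0.999, -0.035, 0.0], [0.0, 0.0, -1.0]]
contact_force: [0.3, -0.5, -3.3]
gripper_width: 0.0279
```

```bash
python3 - <<'E'
from h import *
st()
E
```

```text
t 33.2 p [0.5567 0.1965 0.0396] yaw -1.98 tilt [0.0001 0.0004] F [ 0.3 -0.5 -3.3] M [ 0.06  0.04 -0.06] w 0.0279 j [-45.2  44.9  29.9 105.  -33.9  39.2   2.4]
```

move_arm(
  commands=[
    [[0, 0, 0.003, 0, 0, 0, 0], [0, 0, 0.003, 0, 0, 0, 0], [0, 0, 0.003, 0, 0, 0, 0], [0, 0, 0.003, 0, 0, 0, 0], [0, 0, 0, 0, 0, 0, 0]],
  ],
)

```text
t: 33.62
ee_pos: [0.557, 0.1965, 0.0305]
tool_rot: [[0.036, 0.999, -0.002], [0.999, -0.036, 0.003], [0.003, -0.002, -1.0]]
contact_force: [-0.6, 0.1, -3.8]
gripper_width: 0.0278
```

```bash
python3 - <<'E'
from h import *
st()
E
```

```text
t 33.62 p [0.557  0.1965 0.0305] yaw -2.06 tilt [-0.0015  0.0034] F [-0.6  0.1 -3.8] M [-0.04  0.12 -0.06] w 0.0278 j [-44.6  45.7  29.2 105.  -34.5  38.5   3. ]
```

move_arm(
  commands=[
    [[0, 0, 0.003, 0, 0, 0, 0], [0, 0, 0.003, 0, 0, 0, 0], [0, 0, 0.003, 0, 0, 0, 0]],
  ],
)

```text
t: 33.87
ee_pos: [0.5572, 0.1965, 0.0298]
tool_rot: [[0.037, 0.999, -0.005], [0.999, -0.037, 0.009], [0.009, -0.005, -1.0]]
contact_force: [-13.0, -1.6, 38.1]
gripper_width: 0.0283
```

```bash
python3 - <<'E'
from h import *
st()
im=snap('scene','s28f'); crop('scene',340,160,80,60,10,'s28',im)
E
```

```text
t 33.87 p [0.5572 0.1965 0.0298] yaw -2.13 tilt [-0.0051  0.0095] F [-13.   -1.6  38.1] M [-0.67  2.7  -0.01] w 0.0283 j [-44.2  45.7  28.9 104.9 -34.8  38.6   3.3]
```

move_arm(
  commands=[
    [[0, 0, 0, 0, 0, 0, 0], [0, 0, 0, 0, 0, 0, 0]],
  ],
)

```text
t: 34.08
ee_pos: [0.5571, 0.1964, 0.031]
tool_rot: [[0.037, 0.999, -0.005], [0.999, -0.037, 0.011], [0.011, -0.006, -1.0]]
contact_force: [-0.2, -0.3, -2.9]
gripper_width: 0.0281
```

```bash
python3 - <<'E'
from h import *
st()
E
```

```text
t 34.08 p [0.5571 0.1964 0.031 ] yaw -2.14 tilt [-0.0051  0.0109] F [-0.2 -0.3 -2.9] M [-0.    0.04 -0.02] w 0.0281 j [-44.1  45.6  28.9 104.9 -34.8  38.7   3.3]
```

move_arm(
  commands=[
    [[0, 0, 0, 0, 0, 0, 1], [0, 0, 0, 0, 0, 0, 1], [0, 0, 0, 0, 0, 0, 1], [0, 0, 0, 0, 0, 0, 1], [0, 0, -0.015, -0.006, 0.011, 0, 1], [0, 0, -0.015, 0, 0, 0, 1], [0, 0, -0.005, 0, 0, 0, 0], [0, 0, 0, 0, 0, 0, 0]],
  ],
)

```text
t: 34.75
ee_pos: [0.5587, 0.196, 0.066]
tool_rot: [[0.037, 0.999, 0.004], [0.999, -0.037, 0.02], [0.02, 0.003, -1.0]]
contact_force: [0.7, 0.0, 0.1]
gripper_width: 0.0641
```

move_arm(
  commands=[
    [[0, 0, 0, 0, 0, 0, 0], [0, 0, 0, 0, 0, 0, 0], [0, 0, 0, 0, 0, 0, 0], [0, 0, 0, 0, 0, 0, 0], [0, 0, 0, 0, 0, 0, 0], [0, 0, 0, 0, 0, 0, 0]],
  ],
)

```text
t: 35.25
ee_pos: [0.5583, 0.1965, 0.0649]
tool_rot: [[0.036, 0.999, 0.003], [0.999, -0.036, 0.02], [0.02, 0.002, -1.0]]
contact_force: [-0.8, 0.1, -0.2]
gripper_width: 0.0001
```

```bash
python3 - <<'E'
from h import *
st()
rows(.557,.197,.050,yaw=-2.05,grip=0,long=True,n=2)
im=snap('scene','s29f'); crop('scene',310,130,140,105,5,'s29',im)
E
```

```text
t 35.25 p [0.5583 0.1965 0.0649] yaw -2.07 tilt [0.0031 0.0196] F [-0.8  0.1 -0.2] M [ 0.02 -0.02 -0.02] w 0.0001 j [-45.2  42.4  30.7 105.1 -33.2  41.1   2.4]
2 rows; yaw -2.1 -> -2.0
[[0.0,-0.001,0.007,0.002,-0.02,-0.0,0],[0.0003,-0.0003,0.0079,0.0,0.0,-0.0,0]]
```

move_arm(
  commands=[
    [[0, -0.001, 0.006, 0.002, -0.02, 0, 0], [0, 0, 0.006, 0, 0, 0, 0], [0, 0, 0.004, 0, 0, 0, 0], [0, 0, 0, 0, 0, 0, 0]],
  ],
)

```text
t: 35.63
ee_pos: [0.5568, 0.197, 0.0468]
tool_rot: [[0.036, 0.999, -0.001], [0.999, -0.036, -0.003], [-0.003, -0.0, -1.0]]
contact_force: [0.3, -0.7, -0.1]
gripper_width: -0.0
```

```bash
python3 - <<'E'
from h import *
st()
E
```

```text
t 35.63 p [0.5568 0.197  0.0468] yaw -2.04 tilt [-0.0006 -0.0027] F [ 0.3 -0.7 -0.1] M [-0.01  0.03  0.03] w -0.0 j [-45.7  44.4  30.5 104.9 -33.3  40.    1.8]
```

move_arm(
  commands=[
    [[0, 0, 0.002, 0, 0, 0, 0], [0, 0, 0.002, 0, 0, 0, 0], [0, 0, 0.002, 0, 0, 0, 0]],
  ],
)

```text
t: 35.88
ee_pos: [0.5568, 0.1969, 0.0419]
tool_rot: [[0.036, 0.999, -0.002], [0.999, -0.036, -0.002], [-0.002, -0.002, -1.0]]
contact_force: [-14.1, -1.6, 46.6]
gripper_width: 0.0
```

```bash
python3 - <<'E'
from h import *
st()
E
```

```text
t 35.88 p [0.5568 0.1969 0.0419] yaw -2.04 tilt [-0.002  -0.0017] F [-14.1  -1.6  46.6] M [-0.47  3.11 -0.01] w 0.0 j [-45.5  44.8  30.2 104.9 -33.6  39.7   2.1]
```

move_arm(
  commands=[
    [[0, 0, -0.01, 0, 0, 0, 0], [0, 0, -0.025, 0, 0, 0, 0], [0, 0, -0.03, 0, 0, 0, 1], [0, 0, -0.02, 0, 0, 0, 1]],
  ],
)

```text
t: 36.22
ee_pos: [0.5543, 0.1955, 0.1265]
tool_rot: [[0.037, 0.999, -0.01], [0.999, -0.037, -0.004], [-0.005, -0.009, -1.0]]
contact_force: [1.2, 0.4, 0.1]
gripper_width: 0.0234
```

```bash
python3 - <<'E'
from h import *
st()
rows(.56,.06,.12,yaw=-40,long=True,vmax=.03)
im=snap('scene','s30f'); crop('scene',310,130,140,105,5,'s30',im)
snap('top','t30f')
E
```

```text
t 36.22 p [0.5543 0.1955 0.1265] yaw -2.12 tilt [-0.0096 -0.0043] F [1.2 0.4 0.1] M [ 0.04 -0.08 -0.03] w 0.0234 j [-49.2  37.9  35.6 103.7 -28.5  48.3  -1.8]
6 rows; yaw -2.1 -> -40.0
[[-0.023,0.002,0.001,-0.009,0.005,0.11,1.0],[-0.022,0.004,0.001,-0.0,0.0,0.11,1.0],[-0.021,0.007,0.001,-0.0,0.0,0.111,1.0],[-0.021,0.009,0.001,-0.0,0.0,0.11,1.0],[-0.02,0.011,0.002,-0.0,0.0,0.11,1.0],[-0.018,0.0132,0.0006,-0.0,0.0,0.11,1.0]]
```

```bash
cat > refit.py <<'E'
from fit import *
import json,sys
T,Sn=sys.argv[1],sys.argv[2]; tools=json.load(open('tools.json'))
im=cv2.imread(f'pics/{T}.png')[:,:,::-1].copy(); sc=cv2.imread(f'pics/{Sn}.png')[:,:,::-1].copy()
for n in sys.argv[3:]:
    for cam,I in (('top',im),('scene',sc)):
        r,f,m,roi=fit_tool(cam,I,n,tools[n+cam]); print(n,cam,np.round(r[:2],4),np.degrees(r[2]).round(2),round(f,2),'was',np.round(tools[n+cam][:2],4),np.degrees(tools[n+cam][2]).round(1))
E
python3 refit.py t30f s30f gap tee square
```

```text
gap top [0.5599 0.0357] -55.57 15.42 was [0.5593 0.0356] -54.8
gap scene [0.5583 0.0337] -54.58 23.79 was [0.5577 0.0338] -54.7
tee top [0.6679 0.0436] -39.0 50.18 was [0.6678 0.0437] -39.1
tee scene [0.667 0.042] -40.17 97.88 was [0.667 0.042] -40.2
square top [ 0.441  -0.0853] 22.01 11.13 was [ 0.4408 -0.0855] 22.7
square scene [ 0.4401 -0.0867] 23.97 13.88 was [ 0.4401 -0.0867] 24.0
```

move_arm(
  commands=[
    [[-0.023, 0.002, 0.001, -0.009, 0.005, 0.11, 1], [-0.022, 0.004, 0.001, 0, 0, 0.11, 1], [-0.021, 0.007, 0.001, 0, 0, 0.111, 1], [-0.021, 0.009, 0.001, 0, 0, 0.11, 1], [-0.018, 0.01, 0.002, 0, 0, 0.11, 1], [-0.012, 0.008, 0, 0, 0, 0.11, 1], [0, 0, 0, 0, 0, 0.08, 1], [0, 0, 0, 0, 0, 0, 1]],
  ],
)

```text
t: 36.98
ee_pos: [0.5586, 0.067, 0.1177]
tool_rot: [[0.725, 0.689, 0.004], [0.689, -0.725, 0.004], [0.005, -0.001, -1.0]]
contact_force: [-0.0, 1.0, -0.5]
gripper_width: 0.0857
```

```bash
python3 - <<'E'
from h import *
st()
rows(.5594,.0352,.07,yaw=-54.8,long=True,vmax=.03)
E
```

```text
t 36.98 p [0.5586 0.067  0.1177] yaw -46.46 tilt [0.0036 0.0042] F [-0.   1.  -0.5] M [ 0.05 -0.    0.03] w 0.0857 j [-44.1  39.9  45.7 108.8 -38.7  47.7 -24.2]
2 rows; yaw -46.5 -> -54.8
[[-0.011,0.012,0.024,-0.001,-0.005,0.073,1.0],[-0.0096,0.0124,0.0236,0.0,-0.0,0.073,1.0]]
```

move_arm(
  commands=[
    [[-0.011, 0.012, 0.015, -0.001, -0.005, 0.073, 1], [-0.008, 0.01, 0.018, 0, 0, 0.073, 1], [0, 0, 0.008, 0, 0, 0, 1], [0, 0, 0, 0, 0, 0, 1], [0, 0, 0, 0, 0, 0, 1]],
  ],
)

```text
t: 37.4
ee_pos: [0.5587, 0.0394, 0.0732]
tool_rot: [[0.811, 0.585, -0.001], [0.585, -0.811, 0.0], [-0.001, -0.001, -1.0]]
contact_force: [0.9, 0.1, 0.6]
gripper_width: 0.0854
```

```bash
python3 - <<'E'
from h import *
st()
rows(.5594,.0352,.06,yaw=-54.9,long=True,n=1)
E
```

```text
t 37.4 p [0.5587 0.0394 0.0732] yaw -54.21 tilt [-0.0013  0.0003] F [0.9 0.1 0.6] M [0.   0.04 0.01] w 0.0854 j [-40.1  44.2  43.9 109.8 -43.7  44.4 -25.4]
1 rows; yaw -54.2 -> -54.9
[[-0.0018,0.0038,0.0132,-0.001,0.001,0.012,1.0]]
```

move_arm(
  commands=[
    [[-0.0018, 0.0038, 0.005, 0, 0.001, 0.012, 1], [0, 0, 0.012, 0, 0, 0, 1], [0, 0, 0.01, 0, 0, 0, 1], [0, 0, 0.005, 0, 0, 0, 1], [0, 0, 0, 0, 0, 0, 1], [0, 0, 0, 0, 0, 0, 1]],
  ],
)

```text
t: 37.9
ee_pos: [0.5606, 0.039, 0.0391]
tool_rot: [[0.813, 0.583, 0.001], [0.583, -0.812, 0.004], [0.003, -0.002, -1.0]]
contact_force: [-0.6, -0.1, 0.7]
gripper_width: 0.0856
```

```bash
python3 - <<'E'
from h import *
st()
rows(.5594,.0352,.021,yaw=-54.9,long=True,n=1)
im=snap('scene','s31f'); crop('scene',290,180,100,75,8,'s31',im)
E
```

```text
t 37.9 p [0.5606 0.039  0.0391] yaw -54.34 tilt [0.0014 0.0038] F [-0.6 -0.1  0.7] M [-0.08  0.02  0.03] w 0.0856 j [-37.8  47.   40.7 109.8 -46.7  41.2 -23.1]
1 rows; yaw -54.3 -> -54.9
[[-0.0033,0.0024,0.0181,-0.002,-0.003,0.01,1.0]]
```

move_arm(
  commands=[
    [[-0.0033, 0.0024, 0.004, -0.002, -0.003, 0.01, 1], [0, 0, 0.006, 0, 0, 0, 1], [0, 0, 0, 0, 0, 0, 1], [0, 0, 0, 0, 0, 0, 1]],
  ],
)

```text
t: 38.28
ee_pos: [0.5598, 0.0348, 0.0289]
tool_rot: [[0.819, 0.574, 0.001], [0.574, -0.819, 0.0], [0.001, 0.001, -1.0]]
contact_force: [0.2, 0.1, 0.5]
gripper_width: 0.0856
```

```bash
python3 - <<'E'
from h import *
st()
rows(.5594,.0352,.021,yaw=-54.9,long=True,n=1)
E
```

```text
t 38.28 p [0.5598 0.0348 0.0289] yaw -54.97 tilt [0.0013 0.0001] F [0.2 0.1 0.5] M [-0.03 -0.02 -0.02] w 0.0856 j [-37.1  47.8  40.1 110.  -47.6  40.2 -22.8]
1 rows; yaw -55.0 -> -54.9
[[-0.0,-0.0006,0.0079,0.001,-0.001,-0.001,1.0]]
```

move_arm(
  commands=[
    [[0, 0, 0.006, 0, 0, 0, 1], [0, 0, 0.001, 0, 0, 0, 1], [0, 0, 0, 0, 0, 0, 1], [0, 0, 0, 0, 0, 0, 0], [0, 0, 0, 0, 0, 0, 0], [0, 0, 0, 0, 0, 0, 0], [0, 0, 0, 0, 0, 0, 0], [0, 0, 0, 0, 0, 0, 0]],
  ],
)

```text
t: 38.95
ee_pos: [0.5601, 0.0348, 0.0214]
tool_rot: [[0.819, 0.574, 0.002], [0.574, -0.819, 0.0], [0.002, 0.001, -1.0]]
contact_force: [-0.6, 0.4, -0.9]
gripper_width: 0.0253
```

move_arm(
  commands=[
    [[0, 0, 0, 0, 0, 0, 0], [0, 0, 0, 0, 0, 0, 0], [0, 0, 0, 0, 0, 0, 0]],
  ],
)

```text
t: 39.2
ee_pos: [0.5601, 0.0348, 0.0218]
tool_rot: [[0.819, 0.574, 0.002], [0.574, -0.819, 0.0], [0.002, 0.001, -1.0]]
contact_force: [-0.3, 0.6, -0.6]
gripper_width: 0.0181
```

```bash
python3 - <<'E'
from h import *
st()
im=snap('scene','s32f'); crop('scene',290,180,100,75,8,'s32',im)
E
```

```text
t 39.2 p [0.5601 0.0348 0.0218] yaw -54.96 tilt [0.0021 0.0004] F [-0.3  0.6 -0.6] M [-0.03  0.01 -0.04] w 0.0181 j [-36.6  48.4  39.4 110.  -48.2  39.5 -22.3]
```

move_arm(
  commands=[
    [[0, 0, -0.015, 0, 0, 0, 0], [0, 0, -0.025, 0, 0, 0, 0], [0, 0, -0.025, 0, 0, 0, 0], [0, 0, -0.015, 0, 0, 0, 0], [0, 0, -0.005, 0, 0, 0, 0]],
  ],
)

```text
t: 39.67
ee_pos: [0.5573, 0.0343, 0.1108]
tool_rot: [[0.82, 0.573, -0.004], [0.573, -0.82, -0.0], [-0.004, -0.002, -1.0]]
contact_force: [1.3, 0.6, -2.9]
gripper_width: 0.0176
```

```bash
python3 - <<'E'
from h import *
st()
rows(.5446,.3112,.10,yaw=-2.05,grip=0,long=True,vmax=.03)
E
```

```text
t 39.67 p [0.5573 0.0343 0.1108] yaw -55.04 tilt [-0.0045 -0.0003] F [ 1.3  0.6 -2.9] M [ 0.06 -0.    0.07] w 0.0176 j [-42.   41.3  47.4 109.3 -40.7  48.1 -27.8]
10 rows; yaw -55.0 -> -2.0
[[0.015,-0.023,0.001,-0.003,0.004,-0.092,0],[0.017,-0.022,0.001,0.001,-0.0,-0.093,0],[0.019,-0.021,0.001,-0.0,-0.0,-0.092,0],[0.02,-0.018,0.001,-0.0,-0.0,-0.093,0],[0.023,-0.017,0.001,-0.0,-0.0,-0.092,0],[0.023,-0.014,0.002,-0.0,-0.0,-0.093,0],[0.025,-0.012,0.001,-0.0,-0.0,-0.092,0],[0.026,-0.01,0.001,-0.0,-0.0,-0.093,0]]
[[0.027,-0.007,0.001,-0.0,-0.0,-0.092,0],[0.0273,-0.0049,0.0009,-0.0,-0.001,-0.093,0]]
```

move_arm(
  commands=[
    [[0.015, -0.023, 0, -0.003, 0.004, -0.092, 0], [0.017, -0.022, 0, 0, 0, -0.093, 0], [0.019, -0.021, 0, 0, 0, -0.092, 0], [0.02, -0.018, 0, 0, 0, -0.093, 0], [0.023, -0.017, 0, 0, 0, -0.092, 0], [0.023, -0.014, 0, 0, 0, -0.093, 0], [0.025, -0.012, 0, 0, 0, -0.092, 0], [0.025, -0.01, 0, 0, 0, -0.093, 0]],
  ],
)

```text
t: 40.33
ee_pos: [0.5454, 0.2538, 0.1149]
tool_rot: [[0.203, 0.979, 0.005], [0.979, -0.203, -0.006], [-0.004, 0.006, -1.0]]
contact_force: [1.9, -0.6, -2.3]
gripper_width: 0.0183
```

move_arm(
  commands=[
    [[0.023, -0.006, 0, 0, 0, -0.07, 0], [0.014, -0.003, 0, 0, 0, -0.04, 0], [0.006, 0, 0, 0, 0, -0.02, 0], [0, 0, 0, 0, 0, 0, 0], [0, 0, 0, 0, 0, 0, 0]],
  ],
)

```text
t: 40.75
ee_pos: [0.5402, 0.3061, 0.114]
tool_rot: [[0.057, 0.998, 0.003], [0.998, -0.057, -0.004], [-0.004, 0.003, -1.0]]
contact_force: [0.1, -0.1, -1.8]
gripper_width: 0.0183
```

```bash
python3 - <<'E'
from h import *
st()
rows(.5446,.3112,.08,yaw=-2.05,grip=0,long=True,vmax=.03)
E
```

```text
t 40.75 p [0.5402 0.3061 0.114 ] yaw -3.25 tilt [ 0.0026 -0.0039] F [ 0.1 -0.1 -1.8] M [ 0.02 -0.   -0.03] w 0.0183 j [-58.1  41.5  35.4  99.4 -30.2  48.9 -12.5]
2 rows; yaw -3.3 -> -2.0
[[0.003,0.002,0.017,0.003,0.004,-0.011,0],[0.0024,0.0021,0.017,-0.0,-0.0,-0.01,0]]
```

move_arm(
  commands=[
    [[0.004, 0.004, 0.01, 0.003, 0.004, -0.02, 0], [0, 0, 0.015, 0, 0, 0, 0], [0, 0, 0.01, 0, 0, 0, 0], [0, 0, 0, 0, 0, 0, 0], [0, 0, 0, 0, 0, 0, 0]],
  ],
)

```text
t: 41.17
ee_pos: [0.5461, 0.3021, 0.0744]
tool_rot: [[0.047, 0.999, -0.001], [0.999, -0.047, -0.004], [-0.004, -0.001, -1.0]]
contact_force: [-0.3, 0.5, -2.2]
gripper_width: 0.0184
```

```bash
python3 - <<'E'
from h import *
st()
rows(.5446,.3112,.06,yaw=-2.05,grip=0,long=True,vmax=.03)
im=snap('scene','s33f'); crop('scene',330,120,120,90,6,'s33',im)
E
```

```text
t 41.17 p [0.5461 0.3021 0.0744] yaw -2.68 tilt [-0.0012 -0.0044] F [-0.3  0.5 -2.2] M [-0.02 -0.01 -0.03] w 0.0184 j [-55.8  44.9  33.   99.3 -32.2  45.8 -10. ]
1 rows; yaw -2.7 -> -2.0
[[0.009,-0.0019,0.0144,-0.001,0.004,-0.011,0]]
```

move_arm(
  commands=[
    [[0.009, -0.0019, 0.003, -0.001, 0.004, -0.011, 0], [0.001, 0, 0.006, 0, 0, 0, 0], [0, 0, 0.004, 0, 0, 0, 0], [0, 0, 0, 0, 0, 0, 0], [0, 0, 0, 0, 0, 0, 0]],
  ],
)

```text
t: 41.63
ee_pos: [0.5447, 0.3134, 0.0606]
tool_rot: [[0.035, 0.999, 0.001], [0.999, -0.035, 0.0], [0.0, 0.001, -1.0]]
contact_force: [0.6, 0.1, -1.4]
gripper_width: 0.018
```

```bash
python3 - <<'E'
from h import *
st()
rows(.5446,.3112,.047,yaw=-2.05,grip=0,long=True,vmax=.03)
E
```

```text
t 41.63 p [0.5447 0.3134 0.0606] yaw -1.99 tilt [0.0005 0.0005] F [ 0.6  0.1 -1.4] M [-0.06  0.   -0.  ] w 0.018 j [-55.9  46.1  32.   99.  -33.   44.5  -9.7]
1 rows; yaw -2.0 -> -2.0
[[-0.0022,-0.0,0.0136,0.001,-0.0,0.001,0]]
```

move_arm(
  commands=[
    [[-0.0022, 0, 0.005, 0, 0, 0, 0], [0, 0, 0.005, 0, 0, 0, 0], [0, 0, 0.002, 0, 0, 0, 0], [0, 0, 0, 0, 0, 0, 0], [0, 0, 0, 0, 0, 0, 0]],
  ],
)

```text
t: 42.05
ee_pos: [0.5448, 0.311, 0.0476]
tool_rot: [[0.035, 0.999, 0.001], [0.999, -0.035, 0.001], [0.001, 0.001, -1.0]]
contact_force: [0.3, 0.7, -1.6]
gripper_width: 0.018
```

```bash
python3 - <<'E'
from h import *
st()
rows(.5446,.3112,.045,yaw=-2.05,grip=0,long=True,vmax=.03)
im=snap('scene','s34f'); crop('scene',360,140,80,60,10,'s34',im)
E
```

```text
t 42.05 p [0.5448 0.311  0.0476] yaw -1.99 tilt [0.0011 0.0006] F [ 0.3  0.7 -1.6] M [-0.03 -0.07  0.01] w 0.018 j [-55.2  47.1  31.2  99.3 -33.6  43.2  -9. ]
1 rows; yaw -2.0 -> -2.0
[[0.0002,-0.0002,0.0026,0.001,-0.001,0.001,0]]
```

move_arm(
  commands=[
    [[0, 0, 0.002, 0, 0, 0, 0], [0, 0, 0.002, 0, 0, 0, 0], [0, 0, 0.002, 0, 0, 0, 0], [0, 0, 0.001, 0, 0, 0, 0], [0, 0, 0, 0, 0, 0, 0]],
  ],
)

```text
t: 42.52
ee_pos: [0.5448, 0.3112, 0.0404]
tool_rot: [[0.035, 0.999, 0.001], [0.999, -0.035, 0.001], [0.001, 0.001, -1.0]]
contact_force: [0.5, -0.4, -1.6]
gripper_width: 0.0178
```

```bash
python3 - <<'E'
from h import *
st()
E
```

```text
t 42.52 p [0.5448 0.3112 0.0404] yaw -1.99 tilt [0.0012 0.0012] F [ 0.5 -0.4 -1.6] M [ 0.04 -0.04 -0.01] w 0.0178 j [-55.   47.6  30.8  99.3 -34.   42.6  -8.7]
```

move_arm(
  commands=[
    [[0, 0, 0.003, 0, 0, 0, 0], [0, 0, 0.003, 0, 0, 0, 0], [0, 0, 0.003, 0, 0, 0, 0], [0, 0, 0, 0, 0, 0, 0]],
  ],
)

```text
t: 42.85
ee_pos: [0.5451, 0.3115, 0.0307]
tool_rot: [[0.034, 0.999, 0.002], [0.999, -0.034, 0.002], [0.002, 0.002, -1.0]]
contact_force: [1.4, -0.4, -2.0]
gripper_width: 0.0183
```

```bash
python3 - <<'E'
from h import *
st()
E
```

```text
t 42.85 p [0.5451 0.3115 0.0307] yaw -1.97 tilt [0.0018 0.0015] F [ 1.4 -0.4 -2. ] M [-0.03 -0.08  0.01] w 0.0183 j [-54.6  48.5  30.2  99.3 -34.5  41.7  -8.3]
```

move_arm(
  commands=[
    [[0, 0, 0.002, 0, 0, 0, 0], [0, 0, 0, 0, 0, 0, 0]],
  ],
)

```text
t: 43.02
ee_pos: [0.5451, 0.3115, 0.031]
tool_rot: [[0.034, 0.999, 0.0], [0.999, -0.034, 0.003], [0.003, -0.0, -1.0]]
contact_force: [0.4, 0.5, -3.1]
gripper_width: 0.0176
```

```bash
python3 - <<'E'
from h import *
st()
E
```

```text
t 43.02 p [0.5451 0.3115 0.031 ] yaw -1.97 tilt [0.     0.0026] F [ 0.4  0.5 -3.1] M [-0.    0.15  0.06] w 0.0176 j [-54.5  48.4  30.2  99.2 -34.5  41.8  -8.3]
```

move_arm(
  commands=[
    [[0, 0, 0, 0, 0, 0, 1], [0, 0, 0, 0, 0, 0, 1], [0, 0, 0, 0, 0, 0, 1], [0, 0, 0, 0, 0, 0, 1], [0, 0, -0.013, 0, 0, 0, 1], [0, 0, -0.013, 0, 0, 0, 0], [0, 0, 0, 0, 0, 0, 0], [0, 0, 0, 0, 0, 0, 0]],
  ],
)

```text
t: 43.68
ee_pos: [0.547, 0.3116, 0.0608]
tool_rot: [[0.035, 0.999, 0.004], [0.999, -0.035, 0.004], [0.004, 0.004, -1.0]]
contact_force: [0.2, -0.6, -0.0]
gripper_width: 0.0456
```

move_arm(
  commands=[
    [[0, 0, 0, 0, 0, 0, 0], [0, 0, 0, 0, 0, 0, 0], [0, 0, 0, 0, 0, 0, 0], [0, 0, 0, 0, 0, 0, 0], [0, 0, 0, 0, 0, 0, 0], [0, 0, 0, 0, 0, 0, 0]],
  ],
)

```text
t: 44.18
ee_pos: [0.5469, 0.3118, 0.0609]
tool_rot: [[0.035, 0.999, 0.004], [0.999, -0.035, 0.004], [0.004, 0.004, -1.0]]
contact_force: [0.1, 0.8, 0.2]
gripper_width: 0.0002
```

```bash
python3 - <<'E'
from h import *
st()
rows(.545,.3112,.045,yaw=-2.05,grip=0,long=True,vmax=.03)
im=snap('scene','s35f'); crop('scene',330,120,120,90,6,'s35',im)
E
```

```text
t 44.18 p [0.5469 0.3118 0.0609] yaw -2.0 tilt [0.004  0.0039] F [0.1 0.8 0.2] M [-0.02  0.04 -0.01] w 0.0002 j [-55.6  46.   31.9  99.  -33.1  44.3  -9.3]
1 rows; yaw -2.0 -> -2.0
[[-0.0007,-0.0019,0.0159,0.004,-0.004,0.001,0]]
```

move_arm(
  commands=[
    [[-0.0007, -0.0019, 0.005, 0.004, -0.004, 0, 0], [0, 0, 0.006, 0, 0, 0, 0], [0, 0, 0, 0, 0, 0, 0], [0, 0, 0, 0, 0, 0, 0]],
  ],
)

```text
t: 44.57
ee_pos: [0.5443, 0.311, 0.0481]
tool_rot: [[0.035, 0.999, -0.002], [0.999, -0.035, -0.001], [-0.001, -0.001, -1.0]]
contact_force: [0.2, 0.2, 0.1]
gripper_width: 0.0
```

```bash
python3 - <<'E'
from h import *
st()
E
```

```text
t 44.57 p [0.5443 0.311  0.0481] yaw -2.0 tilt [-0.0015 -0.0009] F [0.2 0.2 0.1] M [-0.02  0.09  0.03] w 0.0 j [-55.3  47.1  31.3  99.2 -33.5  43.5  -9.1]
```

move_arm(
  commands=[
    [[0, 0, 0.002, 0, 0, 0, 0], [0, 0, 0.002, 0, 0, 0, 0], [0, 0, 0.0015, 0, 0, 0, 0]],
  ],
)

```text
t: 44.82
ee_pos: [0.5444, 0.3109, 0.0421]
tool_rot: [[0.035, 0.999, -0.002], [0.999, -0.035, -0.001], [-0.001, -0.002, -1.0]]
contact_force: [-2.7, -1.7, 22.5]
gripper_width: -0.0001
```

```bash
python3 - <<'E'
from h import *
st()
E
```

```text
t 44.82 p [0.5444 0.3109 0.0421] yaw -2.0 tilt [-0.0016 -0.0011] F [-2.7 -1.7 22.5] M [-0.21  0.5   0.01] w -0.0001 j [-55.1  47.6  30.9  99.2 -33.8  43.   -8.9]
```

move_arm(
  commands=[
    [[0, 0, -0.01, 0, 0, 0, 0], [0, 0, -0.025, 0, 0, 0, 0], [0, 0, -0.03, 0, 0, 0, 1], [0, 0, -0.02, 0, 0, 0, 1], [0, 0, 0, 0, 0, 0, 1]],
  ],
)

```text
t: 45.23
ee_pos: [0.5439, 0.3099, 0.1308]
tool_rot: [[0.036, 0.999, -0.004], [0.999, -0.036, -0.003], [-0.003, -0.004, -1.0]]
contact_force: [0.8, 0.7, 0.2]
gripper_width: 0.0359
```

```bash
python3 - <<'E'
from h import *
st()
rows(.6683,.0435,.12,yaw=-39.6,long=True,vmax=.033)
im=snap('scene','s36f'); crop('scene',330,120,120,90,6,'s36',im)
snap('top','t36f')
E
python3 refit.py t36f s36f tee square
```

```text
t 45.23 p [0.5439 0.3099 0.1308] yaw -2.06 tilt [-0.0042 -0.0033] F [0.8 0.7 0.2] M [ 0.06 -0.05  0.03] w 0.0359 j [-58.2  40.7  35.8  97.9 -29.2  51.4 -12.2]
9 rows; yaw -2.1 -> -39.6
[[-0.029,0.015,0.001,-0.004,0.004,0.073,1.0],[-0.028,0.017,0.001,0.0,-0.0,0.073,1.0],[-0.027,0.019,0.002,0.0,-0.0,0.072,1.0],[-0.025,0.021,0.001,-0.0,-0.0,0.073,1.0],[-0.023,0.022,0.001,-0.0,-0.0,0.073,1.0],[-0.022,0.024,0.001,-0.0,-0.0,0.073,1.0],[-0.02,0.026,0.001,-0.0,-0.0,0.073,1.0],[-0.018,0.027,0.002,-0.0,-0.0,0.072,1.0]]
[[-0.0165,0.0289,0.0007,-0.0,-0.0,0.073,1.0]]
tee top [0.6678 0.0437] -39.13 46.72 was [0.6678 0.0437] -39.1
tee scene [0.667 0.042] -40.17 80.48 was [0.667 0.042] -40.2
square top [ 0.4411 -0.0852] 22.18 11.36 was [ 0.4408 -0.0855] 22.7
square scene [ 0.4401 -0.0867] 23.97 13.93 was [ 0.4401 -0.0867] 24.0
```

```bash
python3 - <<'E'
import fit; from fit import *
import json
tools=json.load(open('tools.json'))
def steel2(im):
    f=cv2.GaussianBlur(im,(0,0),.5).astype(np.float32); return np.clip(1-(f[:,:,0]-f[:,:,2]-10)/40,0,1)
fit.steel=steel2
for cam,f in (('top','t36f'),('scene','s36f')):
    im=cv2.imread(f'pics/{f}.png')[:,:,::-1].copy()
    r,c,m,roi=fit.fit_tool(cam,im,'tee',tools['tee'+cam]); print(cam,r[:2].round(4),np.degrees(r[2]).round(2),round(c,2))
    overlay(cam,im,[(w(SH['tee'],*r,.026),(0,0,255)),(w(SH['tee'],*r,0),(0,255,255))],'ovtee'+cam,roi,8)
    cv2.imwrite(f'pics/mask{cam}.png',cv2.resize((m*255).astype(np.uint8),None,fx=8,fy=8))
E
cd pics && python3 -c "
import cv2,numpy as np
cv2.imwrite('ovtee.png',np.hstack([cv2.imread('ovteetop.png'),cv2.imread('ovteescene.png')])[:, :832][:416][:, :800])"
```

```text
top [0.6678 0.0437] -39.13 40.34
scene [0.6679 0.0413] -38.68 44.66
```

move_arm(
  commands=[
    [[-0.029, 0.015, 0.001, -0.004, 0.004, 0.073, 1], [-0.028, 0.017, 0.001, 0, 0, 0.073, 1], [-0.027, 0.019, 0.002, 0, 0, 0.073, 1], [-0.025, 0.021, 0.001, 0, 0, 0.073, 1], [-0.023, 0.022, 0.001, 0, 0, 0.073, 1], [-0.022, 0.024, 0.001, 0, 0, 0.073, 1], [-0.02, 0.026, 0.001, 0, 0, 0.073, 1], [-0.018, 0.025, 0.002, 0, 0, 0.072, 1]],
  ],
)

```text
t: 46.0
ee_pos: [0.6445, 0.0774, 0.1056]
tool_rot: [[0.585, 0.811, -0.02], [0.811, -0.585, 0.003], [-0.009, -0.018, -1.0]]
contact_force: [0.4, -0.1, 0.1]
gripper_width: 0.0853
```

move_arm(
  commands=[
    [[-0.016, 0.022, 0.001, 0, 0, 0.06, 1], [-0.006, 0.01, 0, 0, 0, 0.02, 1], [0, 0, 0, 0, 0, 0, 1], [0, 0, 0, 0, 0, 0, 1]],
  ],
)

```text
t: 46.33
ee_pos: [0.6552, 0.0297, 0.0993]
tool_rot: [[0.66, 0.751, -0.027], [0.751, -0.66, -0.003], [-0.02, -0.018, -1.0]]
contact_force: [-1.5, 1.0, -0.6]
gripper_width: 0.0856
```

```bash
python3 - <<'E'
from h import *
st()
rows(.6683,.0435,.08,yaw=-39.6,long=True,vmax=.033)
E
```

```text
t 46.33 p [0.6552 0.0297 0.0993] yaw -41.3 tilt [-0.0266 -0.0027] F [-1.5  1.  -0.6] M [0.01 0.02 0.02] w 0.0856 j [-33.5  49.1  42.6  92.8 -38.4  55.3 -18.6]
1 rows; yaw -41.3 -> -39.6
[[0.0194,0.0011,0.0189,-0.019,0.019,-0.029,1.0]]
```

move_arm(
  commands=[
    [[0.01, 0.001, 0.004, -0.019, 0.019, -0.03, 1], [0.006, 0, 0.006, 0, 0, 0, 1], [0, 0, 0.004, 0, 0, 0, 1], [0, 0, 0, 0, 0, 0, 1], [0, 0, 0, 0, 0, 0, 1]],
  ],
)

```text
t: 46.75
ee_pos: [0.6637, 0.0518, 0.082]
tool_rot: [[0.627, 0.779, -0.005], [0.779, -0.627, 0.005], [0.001, -0.007, -1.0]]
contact_force: [0.7, -0.1, 0.7]
gripper_width: 0.0853
```

```bash
python3 - <<'E'
from h import *
st()
rows(.6684,.0432,.06,yaw=-39.4,long=True,vmax=.033)
E
```

```text
t 46.75 p [0.6637 0.0518 0.082 ] yaw -38.81 tilt [-0.0052  0.0052] F [ 0.7 -0.1  0.7] M [ 0.05 -0.02 -0.05] w 0.0853 j [-34.1  50.2  40.8  92.6 -39.5  52.8 -17.3]
1 rows; yaw -38.8 -> -39.4
[[-0.0038,0.0092,0.0219,-0.007,-0.001,0.01,1.0]]
```

move_arm(
  commands=[
    [[-0.0035, 0.008, 0.004, -0.007, 0, 0.01, 1], [0, 0, 0.01, 0, 0, 0, 1], [0, 0, 0.008, 0, 0, 0, 1], [0, 0, 0, 0, 0, 0, 1], [0, 0, 0, 0, 0, 0, 1]],
  ],
)

```text
t: 47.17
ee_pos: [0.6676, 0.0443, 0.0575]
tool_rot: [[0.635, 0.773, -0.0], [0.773, -0.635, 0.0], [0.0, -0.001, -1.0]]
contact_force: [0.2, -0.2, 0.5]
gripper_width: 0.0854
```

```bash
python3 - <<'E'
from h import *
st()
rows(.6684,.0432,.045,yaw=-39.4,long=True,vmax=.033)
im=snap('scene','s37f'); crop('scene',330,200,90,70,8,'s37',im)
E
```

```text
t 47.17 p [0.6676 0.0443 0.0575] yaw -39.39 tilt [-0.0004  0.0004] F [ 0.2 -0.2  0.5] M [-0.02  0.01 -0.03] w 0.0854 j [-32.9  52.2  39.8  92.5 -40.8  50.7 -16.5]
1 rows; yaw -39.4 -> -39.4
[[-0.0003,0.0013,0.0125,-0.001,-0.0,0.0,1.0]]
```

move_arm(
  commands=[
    [[0, 0.001, 0.01, 0, 0, 0, 1], [0, 0, 0.01, 0, 0, 0, 1], [0, 0, 0.007, 0, 0, 0, 1], [0, 0, 0, 0, 0, 0, 1], [0, 0, 0, 0, 0, 0, 1]],
  ],
)

```text
t: 47.63
ee_pos: [0.6682, 0.0432, 0.0275]
tool_rot: [[0.635, 0.772, -0.001], [0.772, -0.635, 0.0], [-0.0, -0.001, -1.0]]
contact_force: [0.2, 0.2, 0.1]
gripper_width: 0.0856
```

```bash
python3 - <<'E'
from h import *
st()
rows(.6684,.0432,.0215,yaw=-39.4,long=True,vmax=.033)
E
```

```text
t 47.63 p [0.6682 0.0432 0.0275] yaw -39.42 tilt [-0.0007  0.0003] F [0.2 0.2 0.1] M [ 0.03  0.01 -0.03] w 0.0856 j [-31.8  54.5  38.2  92.5 -42.3  48.4 -15.5]
1 rows; yaw -39.4 -> -39.4
[[0.0001,0.0001,0.006,-0.001,0.0,-0.0,1.0]]
```

move_arm(
  commands=[
    [[0, 0, 0.006, 0, 0, 0, 1], [0, 0, 0, 0, 0, 0, 0], [0, 0, 0, 0, 0, 0, 0], [0, 0, 0, 0, 0, 0, 0], [0, 0, 0, 0, 0, 0, 0], [0, 0, 0, 0, 0, 0, 0], [0, 0, 0, 0, 0, 0, 0], [0, 0, 0, 0, 0, 0, 0]],
  ],
)

```text
t: 48.3
ee_pos: [0.6688, 0.0432, 0.0219]
tool_rot: [[0.635, 0.773, 0.001], [0.773, -0.635, 0.0], [0.001, 0.0, -1.0]]
contact_force: [-0.6, 0.4, -2.7]
gripper_width: 0.0184
```

move_arm(
  commands=[
    [[0, 0, 0, 0, 0, 0, 0], [0, 0, 0, 0, 0, 0, 0]],
  ],
)

```text
t: 48.47
ee_pos: [0.6686, 0.0433, 0.0217]
tool_rot: [[0.635, 0.773, 0.0], [0.773, -0.635, 0.0], [0.0, -0.0, -1.0]]
contact_force: [-0.4, 0.0, -0.8]
gripper_width: 0.0181
```

```bash
python3 - <<'E'
from h import *
st()
im=snap('scene','s38f'); crop('scene',330,200,90,70,8,'s38',im)
E
```

```text
t 48.47 p [0.6686 0.0433 0.0217] yaw -39.41 tilt [0.0002 0.0005] F [-0.4  0.  -0.8] M [-0.06  0.02  0.01] w 0.0181 j [-31.6  54.9  37.8  92.5 -42.6  47.9 -15.3]
```

move_arm(
  commands=[
    [[0, 0, -0.015, 0, 0, 0, 0], [0, 0, -0.025, 0, 0, 0, 0], [0, 0, -0.025, 0, 0, 0, 0], [0, 0, -0.015, 0, 0, 0, 0], [0, 0, -0.005, 0, 0, 0, 0]],
  ],
)

```text
t: 48.93
ee_pos: [0.6661, 0.0429, 0.1103]
tool_rot: [[0.636, 0.772, -0.006], [0.772, -0.636, -0.0], [-0.004, -0.005, -1.0]]
contact_force: [0.1, -0.1, -1.5]
gripper_width: 0.018
```

```bash
python3 - <<'E'
from h import *
st()
rows(.47,.3205,.11,yaw=-2.05,grip=0,long=True,vmax=.03)
E
```

```text
t 48.93 p [0.6661 0.0429 0.1103] yaw -39.47 tilt [-0.0061 -0.0002] F [ 0.1 -0.1 -1.5] M [-0.08  0.   -0.03] w 0.018 j [-34.3  48.6  42.6  91.7 -38.   55.5 -18.3]
12 rows; yaw -39.5 -> -2.0
[[0.007,-0.027,0.0,-0.005,0.004,-0.054,0],[0.009,-0.027,0.0,0.0,-0.0,-0.055,0],[0.011,-0.026,0.0,0.0,-0.0,-0.054,0],[0.012,-0.026,0.0,0.0,-0.0,-0.055,0],[0.013,-0.025,0.0,0.0,-0.0,-0.054,0],[0.014,-0.025,0.0,0.0,-0.0,-0.055,0],[0.016,-0.023,0.0,0.0,-0.0,-0.054,0],[0.017,-0.023,0.0,0.0,-0.0,-0.054,0]]
[[0.019,-0.021,0.0,0.0,-0.0,-0.055,0],[0.019,-0.021,0.0,0.0,0.0,-0.054,0],[0.021,-0.019,0.0,0.0,0.0,-0.055,0],[0.0212,-0.0187,0.0004,0.0,0.0,-0.054,0]]
```

move_arm(
  commands=[
    [[0.007, -0.027, 0, -0.005, 0.004, -0.054, 0], [0.009, -0.027, 0, 0, 0, -0.055, 0], [0.011, -0.026, 0, 0, 0, -0.054, 0], [0.012, -0.026, 0, 0, 0, -0.055, 0], [0.013, -0.025, 0, 0, 0, -0.054, 0], [0.014, -0.025, 0, 0, 0, -0.055, 0], [0.016, -0.023, 0, 0, 0, -0.054, 0], [0.017, -0.023, 0, 0, 0, -0.054, 0]],
  ],
)

```text
t: 49.6
ee_pos: [0.5341, 0.2243, 0.1148]
tool_rot: [[0.246, 0.969, 0.011], [0.969, -0.246, -0.005], [-0.003, 0.012, -1.0]]
contact_force: [-0.1, 0.4, -2.6]
gripper_width: 0.018
```

move_arm(
  commands=[
    [[0.019, -0.021, 0, 0, 0, -0.055, 0], [0.019, -0.021, 0, 0, 0, -0.054, 0], [0.015, -0.014, 0, 0, 0, -0.05, 0], [0.008, -0.008, 0, 0, 0, -0.03, 0], [0, 0, 0, 0, 0, 0, 0], [0, 0, 0, 0, 0, 0, 0]],
  ],
)

```text
t: 50.1
ee_pos: [0.4736, 0.3052, 0.1142]
tool_rot: [[0.039, 0.999, 0.007], [0.999, -0.039, -0.002], [-0.002, 0.007, -1.0]]
contact_force: [-0.4, -0.5, -2.1]
gripper_width: 0.0179
```

```bash
python3 - <<'E'
from h import *
st()
rows(.47,.3205,.09,yaw=-2.05,grip=0,long=True,vmax=.03)
E
```

```text
t 50.1 p [0.4736 0.3052 0.1142] yaw -2.23 tilt [ 0.0069 -0.0023] F [-0.4 -0.5 -2.1] M [-0.08 -0.02 -0.02] w 0.0179 j [-64.1  36.8  36.1 108.5 -29.9  44.2 -13.7]
1 rows; yaw -2.2 -> -2.0
[[0.0152,-0.0043,0.0242,0.007,0.002,-0.003,0]]
```

move_arm(
  commands=[
    [[0.01, -0.003, 0.01, 0.007, 0.002, -0.003, 0], [0.006, -0.001, 0.015, 0, 0, 0, 0], [0, 0, 0.01, 0, 0, 0, 0], [0, 0, 0, 0, 0, 0, 0], [0, 0, 0, 0, 0, 0, 0]],
  ],
)

```text
t: 50.52
ee_pos: [0.4738, 0.3174, 0.075]
tool_rot: [[0.046, 0.999, 0.001], [0.999, -0.046, -0.003], [-0.003, 0.001, -1.0]]
contact_force: [-0.6, 0.0, -1.8]
gripper_width: 0.0178
```

```bash
python3 - <<'E'
from h import *
st()
rows(.47,.3205,.06,yaw=-2.05,grip=0,long=True,vmax=.03)
E
```

```text
t 50.52 p [0.4738 0.3174 0.075 ] yaw -2.66 tilt [ 0.0013 -0.0027] F [-0.6  0.  -1.8] M [-0.05  0.03  0.02] w 0.0178 j [-62.7  40.8  33.4 107.9 -32.7  41.2 -13.1]
1 rows; yaw -2.7 -> -2.0
[[0.0029,-0.004,0.0149,0.001,0.003,-0.011,0]]
```

move_arm(
  commands=[
    [[0.0029, -0.004, 0.004, 0.001, 0.003, -0.011, 0], [0, 0, 0.006, 0, 0, 0, 0], [0, 0, 0.003, 0, 0, 0, 0], [0, 0, 0, 0, 0, 0, 0], [0, 0, 0, 0, 0, 0, 0]],
  ],
)

```text
t: 50.93
ee_pos: [0.4705, 0.3185, 0.0601]
tool_rot: [[0.038, 0.999, 0.0], [0.999, -0.038, -0.001], [-0.001, 0.0, -1.0]]
contact_force: [-0.4, 0.4, -1.7]
gripper_width: 0.0178
```

```bash
python3 - <<'E'
from h import *
st()
rows(.47,.3205,.05,yaw=-2.05,grip=0,long=True,vmax=.03)
im=snap('scene','s39f'); crop('scene',340,120,100,75,8,'s39',im)
E
```

```text
t 50.93 p [0.4705 0.3185 0.0601] yaw -2.16 tilt [ 0.0003 -0.0012] F [-0.4  0.4 -1.7] M [-0.01 -0.03 -0.02] w 0.0178 j [-62.1  41.8  32.1 108.3 -33.7  39.6 -12. ]
1 rows; yaw -2.2 -> -2.0
[[0.002,-0.0006,0.0101,0.0,0.001,-0.002,0]]
```

move_arm(
  commands=[
    [[0.002, -0.0006, 0.004, 0, 0.001, 0, 0], [0, 0, 0.005, 0, 0, 0, 0], [0, 0, 0.002, 0, 0, 0, 0], [0, 0, 0, 0, 0, 0, 0], [0, 0, 0, 0, 0, 0, 0]],
  ],
)

```text
t: 51.4
ee_pos: [0.4704, 0.3213, 0.0487]
tool_rot: [[0.037, 0.999, 0.002], [0.999, -0.037, 0.001], [0.001, 0.001, -1.0]]
contact_force: [-0.5, 0.4, -1.9]
gripper_width: 0.0182
```

```bash
python3 - <<'E'
from h import *
st()
rows(.47,.3205,.04,yaw=-2.05,grip=0,long=True,vmax=.03)
im=snap('scene','s40f'); crop('scene',340,120,100,75,8,'s40',im)
E
```

```text
t 51.4 p [0.4704 0.3213 0.0487] yaw -2.14 tilt [0.0015 0.0011] F [-0.5  0.4 -1.9] M [-0.06  0.02  0.06] w 0.0182 j [-61.7  42.9  31.2 108.3 -34.5  38.4 -11.6]
1 rows; yaw -2.1 -> -2.0
[[-0.0008,-0.0004,0.0087,0.001,-0.001,-0.002,0]]
```

move_arm(
  commands=[
    [[-0.0008, -0.0004, 0.002, 0, 0, 0, 0], [0, 0, 0.002, 0, 0, 0, 0], [0, 0, 0.002, 0, 0, 0, 0], [0, 0, 0.002, 0, 0, 0, 0], [0, 0, 0, 0, 0, 0, 0]],
  ],
)

```text
t: 51.87
ee_pos: [0.4701, 0.3205, 0.0403]
tool_rot: [[0.037, 0.999, 0.002], [0.999, -0.037, 0.001], [0.001, 0.002, -1.0]]
contact_force: [-0.0, -0.2, -2.3]
gripper_width: 0.0181
```

```bash
python3 - <<'E'
from h import *
st()
E
```

```text
t 51.87 p [0.4701 0.3205 0.0403] yaw -2.14 tilt [0.0019 0.0014] F [-0.  -0.2 -2.3] M [-0.01 -0.02  0.01] w 0.0181 j [-61.2  43.5  30.5 108.4 -35.1  37.5 -11.1]
```

Underside at 0.0186, already inside the cutout without any resistance. Continue.

move_arm(
  commands=[
    [[0, 0, 0.003, 0, 0, 0, 0], [0, 0, 0.003, 0, 0, 0, 0], [0, 0, 0.003, 0, 0, 0, 0], [0, 0, 0, 0, 0, 0, 0]],
  ],
)

```text
t: 52.2
ee_pos: [0.4703, 0.3207, 0.0306]
tool_rot: [[0.038, 0.999, 0.002], [0.999, -0.038, 0.002], [0.002, 0.002, -1.0]]
contact_force: [-0.8, -0.2, -2.0]
gripper_width: 0.0178
```

```bash
python3 - <<'E'
from h import *
st()
E
```

```text
t 52.2 p [0.4703 0.3207 0.0306] yaw -2.15 tilt [0.0023 0.0019] F [-0.8 -0.2 -2. ] M [ 0.02 -0.07 -0.05] w 0.0178 j [-60.6  44.4  29.8 108.4 -35.7  36.5 -10.6]
```

Release, rise, close and press from above.

move_arm(
  commands=[
    [[0, 0, 0, 0, 0, 0, 1], [0, 0, 0, 0, 0, 0, 1], [0, 0, 0, 0, 0, 0, 1], [0, 0, 0, 0, 0, 0, 1], [0, 0, -0.013, 0, 0, 0, 1], [0, 0, -0.013, 0, 0, 0, 0], [0, 0, 0, 0, 0, 0, 0], [0, 0, 0, 0, 0, 0, 0]],
  ],
)

```text
t: 52.87
ee_pos: [0.4716, 0.321, 0.0606]
tool_rot: [[0.038, 0.999, 0.005], [0.999, -0.038, 0.003], [0.003, 0.004, -1.0]]
contact_force: [-1.2, 0.1, 0.6]
gripper_width: 0.0453
```

move_arm(
  commands=[
    [[0, 0, 0, 0, 0, 0, 0], [0, 0, 0, 0, 0, 0, 0], [0, 0, 0, 0, 0, 0, 0], [0, 0, 0, 0, 0, 0, 0], [0, 0, 0, 0, 0, 0, 0], [0, 0, 0, 0, 0, 0, 0]],
  ],
)

```text
t: 53.37
ee_pos: [0.4715, 0.3213, 0.0609]
tool_rot: [[0.038, 0.999, 0.005], [0.999, -0.038, 0.004], [0.004, 0.005, -1.0]]
contact_force: [-0.4, -0.7, -0.4]
gripper_width: 0.0
```

```bash
python3 - <<'E'
from h import *
st()
rows(.470,.3205,.048,yaw=-2.05,grip=0,long=True,n=1)
im=snap('scene','s41f'); crop('scene',340,120,100,75,8,'s41',im)
E
```

```text
t 53.37 p [0.4715 0.3213 0.0609] yaw -2.16 tilt [0.0048 0.0038] F [-0.4 -0.7 -0.4] M [ 0.03  0.04 -0.03] w 0.0 j [-62.2  41.8  32.  108.3 -33.9  39.3 -12. ]
1 rows; yaw -2.2 -> -2.0
[[-0.0009,-0.0015,0.0128,0.005,-0.004,-0.002,0]]
```

move_arm(
  commands=[
    [[-0.0009, -0.0015, 0.005, 0.005, -0.004, 0, 0], [0, 0, 0.006, 0, 0, 0, 0], [0, 0, 0, 0, 0, 0, 0], [0, 0, 0, 0, 0, 0, 0]],
  ],
)

```text
t: 53.75
ee_pos: [0.4695, 0.3201, 0.0481]
tool_rot: [[0.038, 0.999, -0.002], [0.999, -0.038, -0.001], [-0.001, -0.002, -1.0]]
contact_force: [-0.7, -0.5, -0.7]
gripper_width: 0.0001
```

```bash
python3 - <<'E'
from h import *
st()
E
```

```text
t 53.75 p [0.4695 0.3201 0.0481] yaw -2.16 tilt [-0.0017 -0.0011] F [-0.7 -0.5 -0.7] M [ 0.05  0.03 -0.02] w 0.0001 j [-61.6  42.9  31.2 108.3 -34.5  38.6 -11.6]
```

move_arm(
  commands=[
    [[0, 0, 0.002, 0, 0, 0, 0], [0, 0, 0.002, 0, 0, 0, 0], [0, 0, 0.0015, 0, 0, 0, 0]],
  ],
)

```text
t: 54.0
ee_pos: [0.4695, 0.3201, 0.0421]
tool_rot: [[0.038, 0.999, -0.002], [0.999, -0.038, -0.001], [-0.001, -0.002, -1.0]]
contact_force: [-3.0, -0.3, 21.1]
gripper_width: -0.0003
```

```bash
python3 - <<'E'
from h import *
st()
E
```

```text
t 54.0 p [0.4695 0.3201 0.0421] yaw -2.16 tilt [-0.0018 -0.0012] F [-3.  -0.3 21.1] M [-0.19  0.24 -0.01] w -0.0003 j [-61.3  43.5  30.8 108.3 -34.9  38.  -11.3]
```

move_arm(
  commands=[
    [[0, 0, -0.01, 0, 0, 0, 0], [0, 0, -0.025, 0, 0, 0, 0], [0, 0, -0.03, 0, 0, 0, 1], [0, 0, -0.02, 0, 0, 0, 1], [0, 0, 0, 0, 0, 0, 1]],
  ],
)

```text
t: 54.42
ee_pos: [0.4691, 0.3188, 0.1311]
tool_rot: [[0.039, 0.999, -0.004], [0.999, -0.039, -0.004], [-0.004, -0.004, -1.0]]
contact_force: [0.9, 0.3, 0.2]
gripper_width: 0.036
```

```bash
python3 - <<'E'
from h import *
st()
rows(.445,-.075,.13,yaw=23.1,long=True,vmax=.033)
im=snap('scene','s42f'); crop('scene',310,120,130,100,6,'s42',im)
snap('top','t42f')
E
python3 refit.py t42f s42f square
```

```text
t 54.42 p [0.4691 0.3188 0.1311] yaw -2.25 tilt [-0.0044 -0.0039] F [0.9 0.3 0.2] M [-0.   -0.04  0.01] w 0.036 j [-65.9  36.   37.2 107.  -28.9  47.1 -15.8]
12 rows; yaw -2.2 -> 23.1
[[-0.033,-0.001,0.0,-0.004,0.004,-0.037,1.0],[-0.033,-0.002,0.0,-0.0,-0.0,-0.037,1.0],[-0.032,-0.003,0.0,-0.0,-0.0,-0.037,1.0],[-0.033,-0.004,0.001,-0.0,-0.0,-0.036,1.0],[-0.032,-0.006,-0.0,-0.0,-0.0,-0.037,1.0],[-0.033,-0.006,-0.0,-0.0,-0.0,-0.037,1.0],[-0.032,-0.008,-0.0,-0.0,-0.0,-0.037,1.0],[-0.031,-0.009,-0.0,-0.0,-0.0,-0.037,1.0]]
[[-0.031,-0.011,-0.0,-0.0,-0.0,-0.037,1.0],[-0.031,-0.011,0.0,-0.0,-0.0,-0.037,1.0],[-0.031,-0.013,0.0,-0.0,-0.0,-0.036,1.0],[-0.0296,-0.0132,0.0002,-0.0,-0.0,-0.037,1.0]]
square top [ 0.4411 -0.0852] 22.18 11.33 was [ 0.4408 -0.0855] 22.7
square scene [ 0.4401 -0.0867] 23.97 13.48 was [ 0.4401 -0.0867] 24.0
```

move_arm(
  commands=[
    [[-0.033, -0.001, 0, -0.004, 0.004, -0.037, 1], [-0.033, -0.002, 0, 0, 0, -0.037, 1], [-0.033, -0.003, 0, 0, 0, -0.037, 1], [-0.033, -0.004, 0, 0, 0, -0.037, 1], [-0.032, -0.006, 0, 0, 0, -0.037, 1], [-0.033, -0.006, 0, 0, 0, -0.037, 1], [-0.032, -0.008, 0, 0, 0, -0.037, 1], [-0.031, -0.009, 0, 0, 0, -0.037, 1]],
  ],
)

```text
t: 55.18
ee_pos: [0.4481, 0.0537, 0.1218]
tool_rot: [[-0.286, 0.958, -0.012], [0.958, 0.286, -0.003], [0.001, -0.012, -1.0]]
contact_force: [0.4, -0.1, -0.3]
gripper_width: 0.0857
```

move_arm(
  commands=[
    [[-0.031, -0.011, 0, 0, 0, -0.037, 1], [-0.031, -0.011, 0, 0, 0, -0.037, 1], [-0.025, -0.01, 0, 0, 0, -0.037, 1], [-0.013, -0.006, 0, 0, 0, -0.037, 1], [0, 0, 0, 0, 0, 0, 1], [0, 0, 0, 0, 0, 0, 1]],
  ],
)

```text
t: 55.68
ee_pos: [0.438, -0.066, 0.118]
tool_rot: [[-0.421, 0.907, -0.022], [0.907, 0.421, -0.006], [0.003, -0.023, -1.0]]
contact_force: [-1.1, -0.7, -0.4]
gripper_width: 0.0852
```

```bash
python3 - <<'E'
from h import *
st()
rows(.4414,-.0855,.09,yaw=23.1,long=True,vmax=.033)
E
```

```text
t 55.68 p [ 0.438 -0.066  0.118] yaw 24.91 tilt [-0.0219 -0.0063] F [-1.1 -0.7 -0.4] M [ 0.05 -0.03 -0.03] w 0.0852 j [-23.1  25.6  31.3 124.2 -21.2  36.7  48.1]
2 rows; yaw 24.9 -> 23.1
[[-0.01,-0.002,0.014,-0.023,-0.003,0.016,1.0],[-0.0092,-0.0027,0.014,0.0,-0.0,0.016,1.0]]
```

move_arm(
  commands=[
    [[-0.01, -0.002, 0.012, -0.023, -0.003, 0.016, 1], [-0.006, -0.002, 0.014, 0, 0, 0.016, 1], [0, 0, 0.006, 0, 0, 0, 1], [0, 0, 0, 0, 0, 0, 1], [0, 0, 0, 0, 0, 0, 1]],
  ],
)

```text
t: 56.1
ee_pos: [0.44, -0.0766, 0.083]
tool_rot: [[-0.394, 0.919, -0.003], [0.919, 0.394, 0.003], [0.004, -0.002, -1.0]]
contact_force: [0.1, 0.4, 0.2]
gripper_width: 0.0851
```

```bash
python3 - <<'E'
from h import *
st()
rows(.4414,-.0855,.065,yaw=23.1,long=True,vmax=.033)
E
```

```text
t 56.1 p [ 0.44   -0.0766  0.083 ] yaw 23.23 tilt [-0.0032  0.0032] F [0.1 0.4 0.2] M [-0.01  0.    0.03] w 0.0851 j [-18.2  29.4  27.6 125.1 -26.3  31.3  52.4]
1 rows; yaw 23.2 -> 23.1
[[-0.0088,-0.0022,0.018,-0.002,-0.004,0.002,1.0]]
```

move_arm(
  commands=[
    [[-0.0085, -0.0022, 0.004, -0.002, -0.004, 0.002, 1], [0, 0, 0.01, 0, 0, 0, 1], [0, 0, 0.006, 0, 0, 0, 1], [0, 0, 0, 0, 0, 0, 1], [0, 0, 0, 0, 0, 0, 1]],
  ],
)

```text
t: 56.52
ee_pos: [0.4426, -0.0832, 0.0617]
tool_rot: [[-0.397, 0.918, 0.002], [0.918, 0.397, 0.001], [0.0, 0.002, -1.0]]
contact_force: [-0.7, -0.4, 0.2]
gripper_width: 0.0855
```

```bash
python3 - <<'E'
from h import *
st()
rows(.4414,-.0855,.045,yaw=23.1,long=True,vmax=.033)
im=snap('scene','s43f'); crop('scene',235,190,90,70,8,'s43',im)
E
```

```text
t 56.52 p [ 0.4426 -0.0832  0.0617] yaw 23.4 tilt [0.0015 0.0009] F [-0.7 -0.4  0.2] M [ 0.01 -0.    0.02] w 0.0855 j [-15.5  31.9  25.2 125.1 -28.3  28.4  55.1]
1 rows; yaw 23.4 -> 23.1
[[-0.0017,-0.0021,0.0167,0.002,-0.0,0.005,1.0]]
```

move_arm(
  commands=[
    [[-0.0017, -0.0021, 0.003, 0.002, 0, 0.005, 1], [0, 0, 0.008, 0, 0, 0, 1], [0, 0, 0.006, 0, 0, 0, 1], [0, 0, 0, 0, 0, 0, 1], [0, 0, 0, 0, 0, 0, 1]],
  ],
)

```text
t: 56.98
ee_pos: [0.4416, -0.0858, 0.0433]
tool_rot: [[-0.392, 0.92, 0.0], [0.92, 0.392, 0.0], [-0.0, 0.0, -1.0]]
contact_force: [-0.6, -0.7, -0.4]
gripper_width: 0.0854
```

```bash
python3 - <<'E'
from h import *
st()
rows(.4414,-.0855,.0215,yaw=23.1,long=True,n=1)
im=snap('scene','s44f'); crop('scene',235,190,90,70,8,'s44',im)
E
```

```text
t 56.98 p [ 0.4416 -0.0858  0.0433] yaw 23.07 tilt [0.0004 0.    ] F [-0.6 -0.7 -0.4] M [-0.02  0.01  0.  ] w 0.0854 j [-13.6  34.   23.2 125.2 -30.   26.1  56.5]
1 rows; yaw 23.1 -> 23.1
[[0.0003,-0.0,0.0218,0.0,0.0,-0.0,1.0]]
```

```bash
python3 -c "
from h import *
st()
rows(0.4414,-0.0855,0.033,yaw=23.1,grip=1)"; cat h.py | head -60
```

```text
t 57.03 p [ 0.4415 -0.0858  0.0434] yaw 23.07 tilt [ 0.0003 -0.    ] F [-0.7  1.   0.4] M [-0.03  0.06  0.01] w 0.0857 j [-13.6  34.   23.2 125.2 -30.   26.1  56.5]
1 rows; yaw 23.1 -> 23.1
[[0.0003,0.0001,0.0104,0.0,0.0,-0.0,1]]
import numpy as np, cv2
from rig import env, cams, ticket
_c={}
def K(n):
    if n not in _c:
        m=cams.camera_model(n); f=200/np.tan(np.radians(m['vfov']/2)); _c[n]=(f,m['cx'],m['cy'],np.array(m['pose']))
    return _c[n]
def proj(n,P):
    f,cx,cy,T=K(n); P=np.atleast_2d(P); p=(P-T[:3,3])@T[:3,:3]
    return np.stack([cx+f*p[:,0]/-p[:,2], cy-f*p[:,1]/-p[:,2]],1)
def ray(n,u):
    f,cx,cy,T=K(n); d=T[:3,:3]@np.array([(u[0]-cx)/f,-(u[1]-cy)/f,-1]); return T[:3,3],d/np.linalg.norm(d)
def unp(n,u,z):
    o,d=ray(n,u); return o+d*(z-o[2])/d[2]
def tri(ut,us):
    o1,d1=ray("top",ut);o2,d2=ray("scene",us)
    A=np.stack([d1,-d2],1); s=np.linalg.lstsq(A,o2-o1,rcond=None)[0]
    a=o1+s[0]*d1;b=o2+s[1]*d2
    return (a+b)/2,np.linalg.norm(a-b)
def snap(n,name):
    im=cams.camera(n); cv2.imwrite(f"pics/{name}.png",im[:,:,::-1]); return im
def crop(n,x,y,w,h,k,
[... 1524 characters left out ...]
np.arctan2(R[1,1],R[0,1]))
    dy=0 if yaw is None else ((yaw-cy+90)%180-90 if not long else yaw-cy)
    N=n or max(1,int(np.ceil(max(np.linalg.norm(t-p)/vmax,abs(dy)/wmax))))
    out=[];P=p.copy();Rc=R.copy()
    for k in range(1,N+1):
        a=np.radians(cy+dy*k/N);Y=np.array([np.cos(a),np.sin(a),0]);Z=np.array([0,0,-1.]);X=np.cross(Y,Z)
        Rt=np.stack([X,Y,Z],1); T=p+(t-p)*k/N
        d=(Rc.T@(T-P)).round(3 if N>1 and k<N else 4); w=cv2.Rodrigues(Rc.T@Rt)[0][:,0].round(3)
        out.append([*map(float,d),*map(float,w),grip]); P=P+Rc@d; Rc=Rc@cv2.Rodrigues(w)[0]
    print(N,"rows; yaw",round(cy,1),"->",round(cy+dy,1))
    for i in range(0,N,8): print(str(out[i:i+8]).replace(" ",""))
```

move_arm(
  commands=[
    [[0, 0, 0.006, 0, 0, 0, 1], [0, 0, 0.004, 0, 0, 0, 1], [0, 0, 0, 0, 0, 0, 1], [0, 0, 0, 0, 0, 0, 1]],
  ],
)

```text
t: 57.37
ee_pos: [0.4417, -0.0858, 0.0325]
tool_rot: [[-0.392, 0.92, 0.001], [0.92, 0.392, -0.0], [-0.0, 0.001, -1.0]]
contact_force: [0.5, -0.6, 0.5]
gripper_width: 0.0854
```

```bash
python3 -c "
from h import *
u=proj('top',[0.4414,-0.0855,0.02])[0];v=proj('scene',[0.4414,-0.0855,0.02])[0];print(u,v)
a=cams.camera('top');b=cams.camera('scene')
def c(im,u):
    x,y=int(max(0,min(540,u[0]-50))),int(max(0,min(300,u[1]-50)));return cv2.resize(im[y:y+100,x:x+100,::-1],None,fx=4,fy=4,interpolation=cv2.INTER_CUBIC)
cv2.imwrite('pics/s45.png',np.hstack([c(a,u),c(b,v)]))"
```

```text
[347.2972611  235.17103106] [272.65680461 224.72011277]
```

View pics/s45.png

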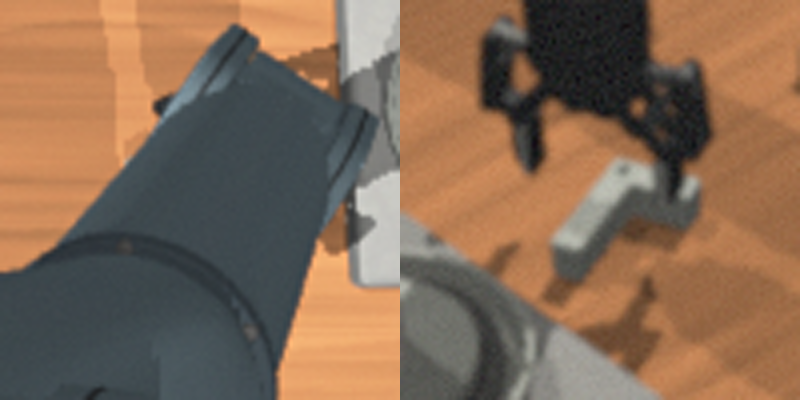

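The fingertip at (672,190) still appears over the short arm; I'll overlay the model to check.

```bash
python3 -c "
from h import *
im=cv2.imread('pics/s45.png')[:,400:].copy()
v=[272.65680461,224.72011277];x0,y0=int(v[0]-50),int(v[1]-50)
a=np.radians(23.1);c,s=np.cos(a),np.sin(a)
def W(x,y,z,o=(0.4414,-0.0855)): return [o[0]+c*x-s*y,o[1]+s*x+c*y,z]
L=np.array([(-10,-50),(10,-50),(10,20),(50,20),(50,40),(-10,40)])/1000
q=lambda P:(((proj('scene',np.array(P))-[x0,y0]+0.5)*4).astype(int))
cv2.polylines(im,[q([W(x,y,.026) for x,y in L])],1,(0,0,255),1)
cv2.polylines(im,[q([W(x,y,.0) for x,y in L])],1,(0,255,255),1)
for z,col in ((.0375,(0,255,0)),(.022,(255,0,0))):
  for sg in (1,-1):
    P=[W(sg*x,y,z,(0.4417,-0.0858)) for x,y in ((.0427,-.011),(.0427,.011),(.057,.011),(.057,-.011))]
    cv2.polylines(im,[q(P)],1,col,1)
cv2.imwrite('pics/s46.png',cv2.resize(im,None,fx=1.45,fy=1.45))"
```

```text
(no output)
```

View pics/s46.png

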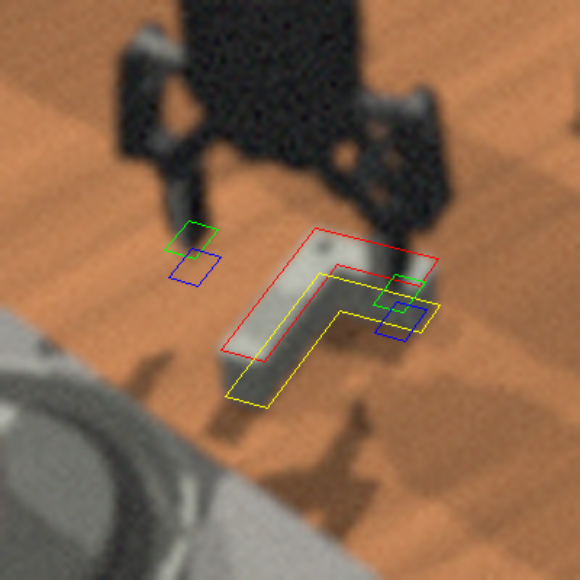

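The overlay confirms the tips clear the short arm. Descending.

move_arm(
  commands=[
    [[0.0002, -0.0003, 0.004, 0, 0, 0, 1], [0, 0, 0.004, 0, 0, 0, 1], [0, 0, 0.002, 0, 0, 0, 1], [0, 0, 0.001, 0, 0, 0, 1], [0, 0, 0, 0, 0, 0, 1], [0, 0, 0, 0, 0, 0, 1]],
  ],
)

```text
t: 57.97
ee_pos: [0.4417, -0.0857, 0.0207]
tool_rot: [[-0.392, 0.92, 0.002], [0.92, 0.392, -0.0], [-0.001, 0.001, -1.0]]
contact_force: [-0.2, 0.2, -0.5]
gripper_width: 0.0854
```

```bash
python3 -c "
from h import *
st()
rows(0.4414,-0.0855,0.0215,yaw=23.1,grip=1)"
```

```text
t 57.97 p [ 0.4417 -0.0857  0.0207] yaw 23.09 tilt [ 0.0016 -0.0001] F [-0.2  0.2 -0.5] M [0.03 0.02 0.06] w 0.0854 j [-11.4  36.5  20.5 125.2 -32.   23.2  58.2]
1 rows; yaw 23.1 -> 23.1
[[0.0003,-0.0002,-0.0008,0.001,0.001,-0.0,1]]
```

move_arm(
  commands=[
    [[0, 0, -0.001, 0, 0.0015, 0, 0], [0, 0, 0, 0, 0, 0, 0], [0, 0, 0, 0, 0, 0, 0], [0, 0, 0, 0, 0, 0, 0], [0, 0, 0, 0, 0, 0, 0], [0, 0, 0, 0, 0, 0, 0], [0, 0, 0, 0, 0, 0, 0], [0, 0, 0, 0, 0, 0, 0]],
  ],
  newtons=70,
)

```text
t: 58.63
ee_pos: [0.4418, -0.0857, 0.0224]
tool_rot: [[-0.392, 0.92, 0.001], [0.92, 0.392, 0.002], [0.001, 0.002, -1.0]]
contact_force: [-0.1, 0.1, -0.9]
gripper_width: 0.0182
```

```bash
python3 -c "
from h import *
st()"
```

```text
t 58.63 p [ 0.4418 -0.0857  0.0224] yaw 23.07 tilt [0.0014 0.0018] F [-0.1  0.1 -0.9] M [-0.06  0.02 -0.02] w 0.0182 j [-11.4  36.3  20.6 125.2 -31.9  23.4  58.2]
```

move_arm(
  commands=[
    [[0, 0, -0.015, 0, 0, 0, 0], [0, 0, -0.025, 0, 0, 0, 0], [0, 0, -0.025, 0, 0, 0, 0], [0, 0, -0.015, 0, 0, 0, 0], [0, 0, -0.005, 0, 0, 0, 0], [0, 0, 0, 0, 0, 0, 0]],
  ],
)

```text
t: 59.13
ee_pos: [0.4382, -0.0854, 0.1082]
tool_rot: [[-0.392, 0.92, -0.007], [0.92, 0.392, 0.002], [0.005, -0.005, -1.0]]
contact_force: [-0.1, 0.4, -3.7]
gripper_width: 0.0183
```

```bash
python3 -c "
from h import *
st()
rows(0.4456,0.2009,0.11,yaw=-2.05,grip=0,long=True)"
```

```text
t 59.13 p [ 0.4382 -0.0854  0.1082] yaw 23.07 tilt [-0.0066  0.0022] F [-0.1  0.4 -3.7] M [ 0.01  0.   -0.05] w 0.0183 j [-19.6  26.7  30.6 124.6 -23.8  34.8  51.3]
8 rows; yaw 23.1 -> -2.1
[[0.033,0.015,-0.0,-0.005,-0.004,0.055,0],[0.033,0.013,-0.0,-0.0,-0.0,0.055,0],[0.034,0.011,-0.001,-0.0,-0.0,0.054,0],[0.034,0.01,0.0,-0.0,-0.0,0.055,0],[0.035,0.007,-0.0,-0.0,-0.0,0.055,0],[0.036,0.005,-0.0,-0.0,-0.0,0.055,0],[0.035,0.004,-0.0,-0.0,-0.0,0.055,0],[0.0362,0.0015,-0.0007,-0.0,-0.0,0.054,0]]
```

move_arm(
  commands=[
    [[0.033, 0.015, 0, -0.005, -0.004, 0.055, 0], [0.033, 0.013, 0, 0, 0, 0.055, 0], [0.034, 0.011, 0, 0, 0, 0.054, 0], [0.034, 0.01, 0, 0, 0, 0.055, 0], [0.035, 0.007, 0, 0, 0, 0.055, 0], [0.03, 0.004, 0, 0, 0, 0.055, 0], [0.02, 0.003, 0, 0, 0, 0.04, 0], [0.005, 0, 0, 0, 0, 0.01, 0]],
  ],
)

```text
t: 59.8
ee_pos: [0.4439, 0.1533, 0.1003]
tool_rot: [[0.006, 1.0, -0.005], [1.0, -0.006, -0.006], [-0.006, -0.005, -1.0]]
contact_force: [0.0, 0.6, -4.2]
gripper_width: 0.0175
```

move_arm(
  commands=[
    [[0, 0, 0, 0, 0, 0, 0], [0, 0, 0, 0, 0, 0, 0]],
  ],
)

```text
t: 59.97
ee_pos: [0.4423, 0.1545, 0.0981]
tool_rot: [[0.0, 1.0, -0.008], [1.0, -0.0, -0.008], [-0.008, -0.008, -1.0]]
contact_force: [-0.7, -0.8, -3.0]
gripper_width: 0.0178
```

```bash
python3 -c "
from h import *
st()
rows(0.4456,0.2009,0.09,yaw=-2.05,grip=0,long=True)"
```

```text
t 59.97 p [0.4423 0.1545 0.0981] yaw -0.02 tilt [-0.0081 -0.0084] F [-0.7 -0.8 -3. ] M [-0.08 -0.01  0.02] w 0.0178 j [-53.7  31.4  36.3 121.8 -30.6  36.7   4. ]
2 rows; yaw -0.0 -> -2.0
[[0.023,0.002,0.004,-0.008,0.008,0.018,0],[0.0235,0.0009,0.0039,-0.0,0.0,0.018,0]]
```

move_arm(
  commands=[
    [[0.02, 0.002, 0, -0.008, 0.008, 0.016, 0], [0.018, 0.001, 0.002, 0, 0, 0.014, 0], [0.008, 0, 0.002, 0, 0, 0.005, 0], [0, 0, 0, 0, 0, 0, 0], [0, 0, 0, 0, 0, 0, 0]],
  ],
)

```text
t: 60.38
ee_pos: [0.4452, 0.1921, 0.0917]
tool_rot: [[0.045, 0.999, -0.003], [0.999, -0.045, -0.006], [-0.006, -0.003, -1.0]]
contact_force: [0.6, -0.7, -3.8]
gripper_width: 0.018
```

```bash
python3 -c "
from h import *
st()
rows(0.4456,0.2009,0.075,yaw=-2.05,grip=0,long=True)
a=cams.camera('top');b=cams.camera('scene')
P=[0.4456,0.2009,0.05]
def c(im,u):
    x,y=int(max(0,min(540,u[0]-50))),int(max(0,min(300,u[1]-50)));return cv2.resize(im[y:y+100,x:x+100,::-1],None,fx=4,fy=4,interpolation=cv2.INTER_CUBIC)
cv2.imwrite('pics/s47.png',np.hstack([c(a,proj('top',P)[0]),c(b,proj('scene',P)[0])]))
cv2.imwrite('pics/s47f.png',b[:,:,::-1])"
```

```text
t 60.38 p [0.4452 0.1921 0.0917] yaw -2.57 tilt [-0.0033 -0.0057] F [ 0.6 -0.7 -3.8] M [-0.07  0.02  0.01] w 0.018 j [-57.1  33.3  36.2 119.9 -32.3  37.   -1.3]
1 rows; yaw -2.6 -> -2.0
[[0.0089,0.0,0.0167,-0.003,0.006,-0.009,0]]
```

View pics/s47.png

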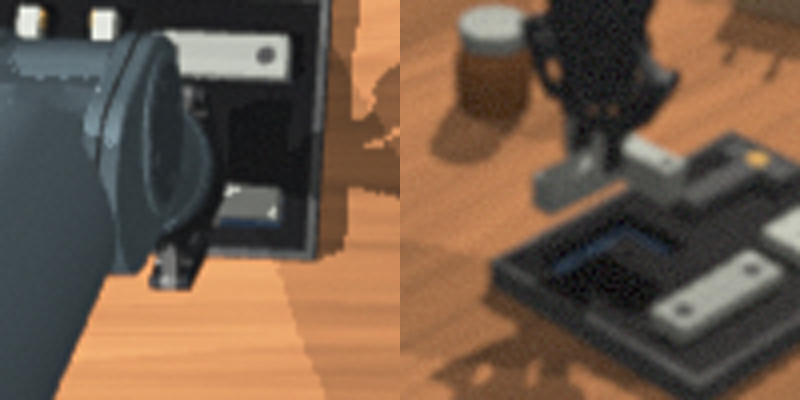

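move_arm(
  commands=[
    [[0.006, 0, 0.005, -0.003, 0.006, -0.009, 0], [0.003, 0, 0.005, 0, 0, 0, 0], [0, 0, 0.004, 0, 0, 0, 0], [0, 0, 0.002, 0, 0, 0, 0], [0, 0, 0, 0, 0, 0, 0], [0, 0, 0, 0, 0, 0, 0]],
  ],
)

```text
t: 60.98
ee_pos: [0.4457, 0.1985, 0.0741]
tool_rot: [[0.039, 0.999, -0.0], [0.999, -0.039, 0.0], [0.0, -0.0, -1.0]]
contact_force: [0.6, 0.2, -2.3]
gripper_width: 0.0184
```

```bash
python3 -c "
from h import *
st()
rows(0.4456,0.2009,0.06,yaw=-2.05,grip=0,long=True)"
```

```text
t 60.98 p [0.4457 0.1985 0.0741] yaw -2.25 tilt [-0.0001  0.    ] F [ 0.6  0.2 -2.3] M [-0.01  0.04  0.01] w 0.0184 j [-5.59e+01  3.51e+01  3.41e+01  1.20e+02 -3.43e+01  3.48e+01  1.00e-01]
1 rows; yaw -2.3 -> -2.0
[[0.0024,-0.0002,0.0141,-0.0,-0.0,-0.004,0]]
```

move_arm(
  commands=[
    [[0.0024, 0, 0.006, 0, 0, -0.004, 0], [0, 0, 0.005, 0, 0, 0, 0], [0, 0, 0.002, 0, 0, 0, 0], [0, 0, 0, 0, 0, 0, 0], [0, 0, 0, 0, 0, 0, 0]],
  ],
)

```text
t: 61.4
ee_pos: [0.4459, 0.2012, 0.0596]
tool_rot: [[0.035, 0.999, -0.0], [0.999, -0.035, -0.0], [-0.0, -0.0, -1.0]]
contact_force: [0.4, 0.6, -3.4]
gripper_width: 0.018
```

```bash
python3 -c "
from h import *
import json
print(open('slots.json').read()[:400])
st()
rows(0.4456,0.2009,0.048,yaw=-2.05,grip=0,long=True)
o=env.get_obs();p=o['ee_pos'];R=o['tool_rot'];yw=np.degrees(np.arctan2(R[1,1],R[0,1]))
b=cams.camera('scene');A=cams.camera('top')
L=np.array([(-10,-50),(10,-50),(10,20),(50,20),(50,40),(-10,40)])/1000
def W(o,yaw,z):
    a=np.radians(yaw);c,s=np.cos(a),np.sin(a)
    return [[o[0]+c*x-s*y,o[1]+s*x+c*y,z] for x,y in L]
out=[]
for cam,img in (('top',A),('scene',b)):
    v=proj(cam,[0.4556,0.2009,0.05])[0];x0,y0=int(v[0]-40),int(v[1]-40)
    im=cv2.resize(img[y0:y0+80,x0:x0+80,::-1],None,fx=7,fy=7,interpolation=cv2.INTER_CUBIC)
    raw=im.copy()
    for P,col in ((W(p,yw,p[2]-.0224),(0,255,255)),(W(p,yw,p[2]+.0036),(0,0,255))):
        q=((proj(cam,np.array(P))-[x0,y0]+.5)*7).astype(int);cv2.polylines(im,[q],1,col,1)
    out.append(im)
cv2.imwrite('pics/s48.png',cv2.resize(np.hstack(out),(800,400)));cv2.imwrite('pics/s48s.png',out[1])"
```

```text
{"top": [-0.03665191429188092, [[0.5562596101768456, 0.197398806823454], [0.445168865705417, 0.20106439534424098], [0.4695525063935001, 0.3207375280988775], [0.5442049068344629, 0.3113820923695625]]], "scene": [-0.05061454830783555, [[0.5531795103557549, 0.1981995743643857], [0.4420097527751192, 0.2031905502438382], [0.46712098020941795, 0.3246406309736335], [0.5397399371994532, 0.3121942128071846
t 61.4 p [0.4459 0.2012 0.0596] yaw -1.98 tilt [-0.0001 -0.0002] F [ 0.4  0.6 -3.4] M [0.01 0.02 0.  ] w 0.018 j [-54.9  36.6  32.5 119.9 -35.6  33.3   1.1]
1 rows; yaw -2.0 -> -2.0
[[-0.0003,-0.0002,0.0116,-0.0,0.0,0.001,0]]
```

View pics/s48s.png

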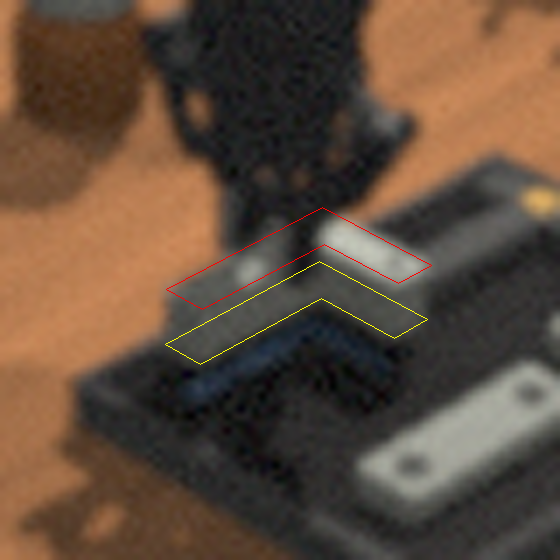

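move_arm(
  commands=[
    [[-0.0003, -0.0002, 0.005, 0, 0, 0.001, 0], [0, 0, 0.004, 0, 0, 0, 0], [0, 0, 0.001, 0, 0, 0, 0], [0, 0, 0, 0, 0, 0, 0], [0, 0, 0, 0, 0, 0, 0]],
  ],
)

```text
t: 61.92
ee_pos: [0.446, 0.201, 0.049]
tool_rot: [[0.036, 0.999, 0.001], [0.999, -0.036, 0.0], [0.0, 0.001, -1.0]]
contact_force: [-0.2, 0.5, -3.5]
gripper_width: 0.0178
```

```bash
python3 -c "
from h import *
st()
rows(0.4456,0.2009,0.043,yaw=-2.05,grip=0,long=True)"
```

```text
t 61.92 p [0.446 0.201 0.049] yaw -2.06 tilt [0.0008 0.0004] F [-0.2  0.5 -3.5] M [-0.02  0.03 -0.02] w 0.0178 j [-54.   37.6  31.3 120.  -36.7  32.    1.9]
1 rows; yaw -2.1 -> -2.0
[[-0.0001,-0.0004,0.006,0.001,-0.0,-0.0,0]]
```

move_arm(
  commands=[
    [[0, -0.0005, 0.002, 0.001, 0, 0, 0], [0, 0, 0.0015, 0, 0, 0, 0], [0, 0, 0.001, 0, 0, 0, 0], [0, 0, 0.0005, 0, 0, 0, 0], [0, 0, 0, 0, 0, 0, 0]],
  ],
)

```text
t: 62.33
ee_pos: [0.4456, 0.2008, 0.0437]
tool_rot: [[0.036, 0.999, 0.0], [0.999, -0.036, 0.0], [0.0, 0.0, -1.0]]
contact_force: [0.8, -0.7, -4.3]
gripper_width: 0.018
```

```bash
python3 -c "
from h import *
st()
rows(0.4456,0.2009,0.043,yaw=-2.05,grip=0,long=True)"
```

```text
t 62.33 p [0.4456 0.2008 0.0437] yaw -2.07 tilt [0.     0.0004] F [ 0.8 -0.7 -4.3] M [-0.04  0.    0.02] w 0.018 j [-53.5  38.1  30.7 120.  -37.2  31.4   2.4]
1 rows; yaw -2.1 -> -2.0
[[0.0001,-0.0,0.0007,0.0,-0.0,-0.0,0]]
```

move_arm(
  commands=[
    [[0, 0, 0.001, 0, 0, 0, 0], [0, 0, 0.001, 0, 0, 0, 0], [0, 0, 0, 0, 0, 0, 0]],
  ],
)

```text
t: 62.58
ee_pos: [0.4457, 0.2009, 0.0415]
tool_rot: [[0.036, 0.999, 0.0], [0.999, -0.036, 0.0], [0.0, 0.0, -1.0]]
contact_force: [-0.2, 0.6, -2.7]
gripper_width: 0.0176
```

move_arm(
  commands=[
    [[0, 0, 0.001, 0, 0, 0, 0], [0, 0, 0.001, 0, 0, 0, 0], [0, 0, 0, 0, 0, 0, 0]],
  ],
)

```text
t: 62.83
ee_pos: [0.4457, 0.2008, 0.0393]
tool_rot: [[0.036, 0.999, 0.0], [0.999, -0.036, 0.0], [0.0, 0.0, -1.0]]
contact_force: [0.7, 0.4, -3.5]
gripper_width: 0.0173
```

```bash
python3 -c "
from h import *
st()
rows(0.4456,0.2009,0.0305,yaw=-2.05,grip=0,long=True)"
```

```text
t 62.83 p [0.4457 0.2008 0.0393] yaw -2.06 tilt [0.0003 0.0004] F [ 0.7  0.4 -3.5] M [-0.06 -0.01  0.03] w 0.0173 j [-53.1  38.5  30.2 120.1 -37.6  30.9   2.7]
1 rows; yaw -2.1 -> -2.0
[[0.0001,-0.0001,0.0088,0.0,-0.0,-0.0,0]]
```

move_arm(
  commands=[
    [[0, 0, 0.0015, 0, 0, 0, 0], [0, 0, 0.0015, 0, 0, 0, 0], [0, 0, 0.001, 0, 0, 0, 0], [0, 0, 0, 0, 0, 0, 0]],
  ],
)

```text
t: 63.17
ee_pos: [0.446, 0.2008, 0.0352]
tool_rot: [[0.036, 0.999, 0.001], [0.999, -0.036, 0.001], [0.001, 0.001, -1.0]]
contact_force: [-1.1, -0.4, -3.7]
gripper_width: 0.0178
```

move_arm(
  commands=[
    [[0, 0, 0.0015, 0, 0, 0, 0], [0, 0, 0.0015, 0, 0, 0, 0], [0, 0, 0.001, 0, 0, 0, 0], [0, 0, 0, 0, 0, 0, 0]],
  ],
)

```text
t: 63.5
ee_pos: [0.4459, 0.2008, 0.0308]
tool_rot: [[0.035, 0.999, 0.001], [0.999, -0.035, 0.001], [0.001, 0.001, -1.0]]
contact_force: [-0.6, -0.9, -2.5]
gripper_width: 0.0182
```

```bash
python3 -c "
from h import *
st()"
```

```text
t 63.5 p [0.4459 0.2008 0.0308] yaw -2.03 tilt [0.0005 0.0006] F [-0.6 -0.9 -2.5] M [-0.05 -0.    0.08] w 0.0182 j [-52.4  39.4  29.2 120.  -38.3  29.9   3.4]
```

move_arm(
  commands=[
    [[0, 0, 0, 0, 0, 0, 1], [0, 0, 0, 0, 0, 0, 1], [0, 0, 0, 0, 0, 0, 1], [0, 0, 0, 0, 0, 0, 1], [0, 0, -0.01, 0, 0, 0, 1], [0, 0, -0.014, 0, 0, 0, 1], [0, 0, -0.008, 0, 0, 0, 1], [0, 0, 0, 0, 0, 0, 1]],
  ],
)

```text
t: 64.17
ee_pos: [0.4473, 0.2012, 0.066]
tool_rot: [[0.037, 0.999, 0.003], [0.999, -0.037, 0.002], [0.002, 0.003, -1.0]]
contact_force: [1.0, -0.9, 0.7]
gripper_width: 0.085
```

move_arm(
  commands=[
    [[0, 0, 0, 0, 0, 0, 0], [0, 0, 0, 0, 0, 0, 0], [0, 0, 0, 0, 0, 0, 0], [0, 0, 0, 0, 0, 0, 0], [0, 0, 0, 0, 0, 0, 0], [0, 0, 0, 0, 0, 0, 0], [0, 0, 0, 0, 0, 0, 0]],
  ],
)

```text
t: 64.75
ee_pos: [0.4469, 0.2014, 0.0656]
tool_rot: [[0.036, 0.999, 0.002], [0.999, -0.037, 0.002], [0.002, 0.002, -1.0]]
contact_force: [0.1, -0.5, 0.8]
gripper_width: 0.001
```

```bash
python3 -c "
from h import *
st()
rows(0.4456,0.2009,0.048,yaw=-2.05,grip=0,long=True)
b=cams.camera('scene');v=proj('scene',[0.47,0.21,0.03])[0];x0,y0=int(v[0]-50),int(v[1]-50)
cv2.imwrite('pics/s49.png',cv2.resize(b[y0:y0+100,x0:x0+100,::-1],None,fx=5,fy=5,interpolation=cv2.INTER_CUBIC))"
```

```text
t 64.75 p [0.4469 0.2014 0.0656] yaw -2.09 tilt [0.0023 0.002 ] F [ 0.1 -0.5  0.8] M [ 0.    0.02 -0.03] w 0.001 j [-55.3  36.   33.  119.9 -35.2  33.8   0.7]
1 rows; yaw -2.1 -> -2.0
[[-0.0006,-0.0013,0.0176,0.002,-0.002,-0.001,0]]
```

View pics/s49.png

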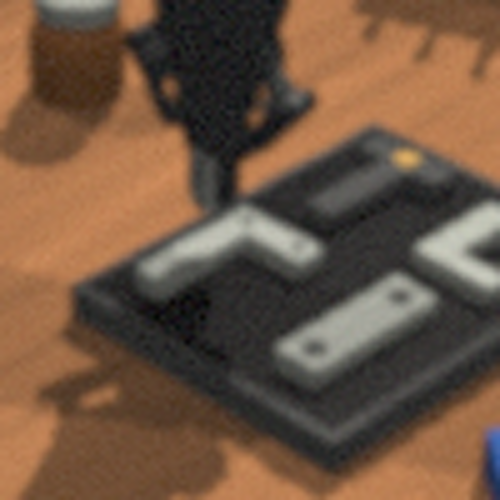

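The square lies in its cutout (top corner at ~(245,215)) alongside bar, tee and gap. Now the press.

move_arm(
  commands=[
    [[-0.0006, -0.0012, 0.006, 0.002, -0.002, 0, 0], [0, 0, 0.006, 0, 0, 0, 0], [0, 0, 0.003, 0, 0, 0, 0], [0, 0, 0.001, 0, 0, 0, 0], [0, 0, 0, 0, 0, 0, 0]],
  ],
)

```text
t: 65.22
ee_pos: [0.4451, 0.2006, 0.0472]
tool_rot: [[0.036, 0.999, -0.001], [0.999, -0.036, -0.001], [-0.001, -0.001, -1.0]]
contact_force: [-0.4, -0.0, -0.3]
gripper_width: -0.0001
```

```bash
python3 -c "
from h import *
st()
rows(0.4456,0.2009,0.045,yaw=-2.05,grip=0,long=True)"
```

```text
t 65.22 p [0.4451 0.2006 0.0472] yaw -2.09 tilt [-0.0009 -0.0008] F [-0.4 -0.  -0.3] M [-0.02 -0.01 -0.01] w -0.0001 j [-53.9  37.8  31.2 120.1 -36.8  31.9   2. ]
1 rows; yaw -2.1 -> -2.0
[[0.0003,0.0005,0.0022,-0.001,0.001,-0.001,0]]
```

move_arm(
  commands=[
    [[0, 0.0005, 0.0015, 0, 0, 0, 0], [0, 0, 0.0015, 0, 0, 0, 0], [0, 0, 0, 0, 0, 0, 0]],
  ],
)

```text
t: 65.47
ee_pos: [0.4457, 0.2004, 0.0438]
tool_rot: [[0.037, 0.999, -0.001], [0.999, -0.037, -0.001], [-0.001, -0.001, -1.0]]
contact_force: [0.1, -0.1, -0.4]
gripper_width: 0.0003
```

move_arm(
  commands=[
    [[0, 0, 0.001, 0, 0, 0, 0], [0, 0, 0.001, 0, 0, 0, 0]],
  ],
)

```text
t: 65.63
ee_pos: [0.446, 0.2005, 0.042]
tool_rot: [[0.037, 0.999, -0.001], [0.999, -0.037, -0.001], [-0.001, -0.001, -1.0]]
contact_force: [-3.6, -1.4, 22.1]
gripper_width: 0.0003
```

Seated (22 N at 0.042). Retreat and do a final check.

move_arm(
  commands=[
    [[0, 0, -0.01, 0, 0, 0, 0], [0, 0, -0.02, 0, 0, 0, 0], [0, 0, -0.035, 0, 0, 0, 0], [0, 0, -0.035, 0, 0, 0, 0], [-0.02, 0, -0.03, 0, 0, 0, 0], [-0.035, 0, -0.015, 0, 0, 0, 0], [-0.035, 0, -0.01, 0, 0, 0, 0], [-0.035, 0, 0, 0, 0, 0, 0]],
  ],
)

```text
t: 66.3
ee_pos: [0.4425, 0.0785, 0.207]
tool_rot: [[0.024, 1.0, 0.0], [1.0, -0.024, 0.001], [0.001, 0.0, -1.0]]
contact_force: [1.4, 0.3, 0.2]
gripper_width: -0.0001
```

move_arm(
  commands=[
    [[-0.035, 0, 0, 0, 0, 0, 0], [-0.03, 0, 0, 0, 0, 0, 0], [-0.015, 0, 0, 0, 0, 0, 0], [-0.005, 0, 0, 0, 0, 0, 0], [0, 0, 0, 0, 0, 0, 0], [0, 0, 0, 0, 0, 0, 0]],
  ],
)

```text
t: 66.8
ee_pos: [0.4394, -0.0171, 0.2116]
tool_rot: [[0.037, 0.999, 0.007], [0.999, -0.037, 0.005], [0.006, 0.007, -1.0]]
contact_force: [0.2, 0.6, -0.0]
gripper_width: 0.0002
```

```bash
python3 -c "
from h import *
st()
snap('scene','s50');a=snap('top','t50')"
```

```text
t 66.8 p [ 0.4394 -0.0171  0.2116] yaw -2.11 tilt [0.0069 0.0054] F [ 0.2  0.6 -0. ] M [0.03 0.01 0.03] w 0.0002 j [-46.3  16.6  50.8 122.4 -17.8  47.9  13.2]
```

View pics/s50.png

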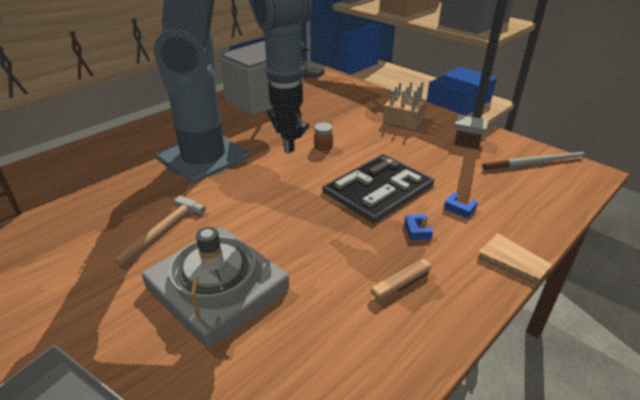

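View pics/t50.png

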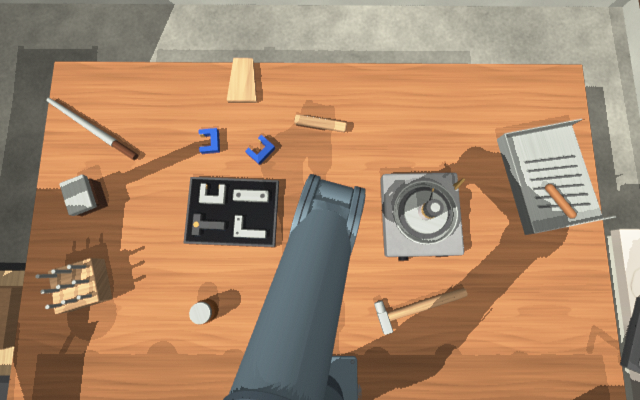

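Scene: all four tools in the tray (~(380,185)), stack on spindle at (207,240), bystanders in place. Zooming in for a close check.

```bash
python3 -c "
from h import *
b=cams.camera('scene');a=cams.camera('top')
c=lambda im,x,y,w:cv2.resize(im[y:y+w,x:x+w,::-1],(390,390),interpolation=cv2.INTER_CUBIC)
cv2.imwrite('pics/z1.png',np.hstack([c(b,150,195,90),c(b,320,140,115)]))
cv2.imwrite('pics/z2.png',np.hstack([c(a,380,165,90),c(a,182,165,100)]))
st()"
```

```text
t 67.0 p [ 0.4395 -0.0162  0.2113] yaw -1.94 tilt [0.0064 0.0049] F [-0.2  0.4 -0.3] M [ 0.05 -0.03 -0.05] w -0.0002 j [-46.4  16.6  50.7 122.4 -17.8  47.9  13.3]
```

View pics/z1.png

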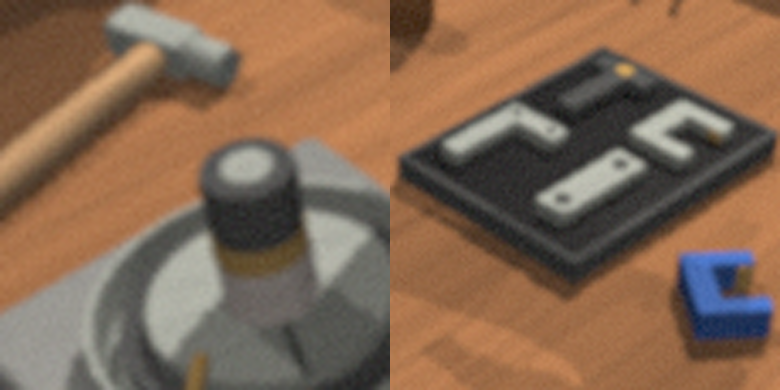

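View pics/z2.png

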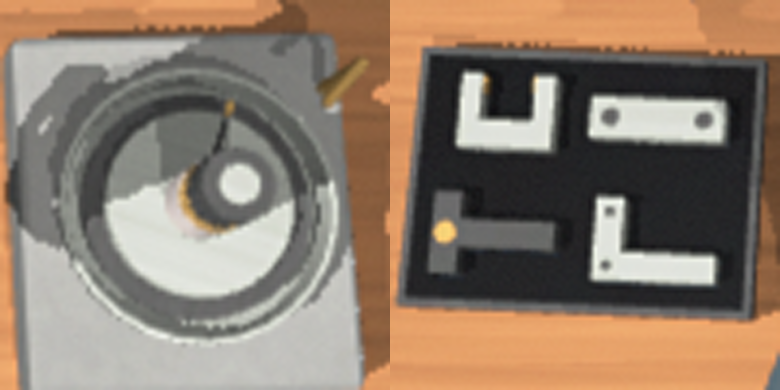

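The stack is upright, the black line meets the brass line, and all four tools sit level. Handing in.

```bash
python3 -c "
from rig import ticket
print(ticket.sign_off())"
```

```text
the job is handed in; nothing more can be done
None
```

The job is done and handed in at about 67 s of the 210 s allowed; the sign-off gave no verdict.

- **Spindle:** I turned the plate by its hub until it dropped over the key. Then I put on the spacer ring and the cap. The last pictures show them stacked upright, with the plate's black line meeting the brass line on the flange.
- **Tools:** The bar, gap gauge, T-spanner and square are each in their own cutout, pressed down from above with closed fingers. Every press ended with about 21 to 46 N at a tool-top height of about 34 mm, which is the seated height. The upper readings pass the 40 N force limit. They came from the fingertips, while that limit covers the arm and gripper body. The square was pressed once, at 22 N.
- **Bystanders:** The brush, hammer and jar look to be where they started. The arm stands clear, with no contact force beyond sensor noise.

No check failed. While lowering the square I did not feel its nib, but the press and the pictures both showed it fully down.

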